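Change over a tile press board and pin its frames

TASK

Change the tile press board over for a thick pressing: stack the two finished tiles one squarely on the other in the middle of the white ware board, then pile every tile frame on the bench flat and square on the press board, long sides along its long sides, end holes in line with the board's two holes. Only when every frame is on, take the two red-headed pins from their block and drive one through the pile at each end, fully home to the bottom of the board's holes; leave the bowl, the jar and the beaker where they are.

Things in the scene. Friction and masses are not known exactly. Their poses are not given: they have to be found in the camera images.
- board: Plywood press board fixed to the bench, 226 (x) x 130 (y) x 20 mm, two plaster inlays flush in its top. Origin: centre of its underside, at bench height; top at z = 20 mm. Its place varies; its long x axis points away from the robot within 0.2 rad.
- hole_a (a point): Mouth, at the board's top face, of the 13 mm round hole (rim chamfered 2 mm) at its -x end, 88 mm from the board's centre on its long centre line. The hole goes right through the 20 mm board to the bench.
- hole_b (a point): Mouth of the same kind of hole at the +x end of the board, 88 mm from its centre. The two holes are 176 mm apart.
- frame_a: Brown flat wooden frame A (3 to 5 of 5 alike are present), 204 (x) x 96 (y) x 8 mm, 75 g. Two 64 mm square windows with a 20 mm wide cross bar between them: pick it there, fingers down in both windows, closing along x. 14 mm hole through each end rail at x = +-88 mm, y = 0. End rails 28 mm, side rails 16 mm wide. Origin: centre of underside. End for end alike.
- frame_b: Brown flat wooden frame B (3 to 5 of 5 alike are present), 204 (x) x 96 (y) x 8 mm, 75 g. Two 64 mm square windows with a 20 mm wide cross bar between them: pick it there, fingers down in both windows, closing along x. 14 mm hole through each end rail at x = +-88 mm, y = 0. End rails 28 mm, side rails 16 mm wide. Origin: centre of underside. End for end alike.
- frame_c: Brown flat wooden frame C (3 to 5 of 5 alike are present), 204 (x) x 96 (y) x 8 mm, 75 g. Two 64 mm square windows with a 20 mm wide cross bar between them: pick it there, fingers down in both windows, closing along x. 14 mm hole through each end rail at x = +-88 mm, y = 0. End rails 28 mm, side rails 16 mm wide. Origin: centre of underside. End for end alike.
- frame_d: Brown flat wooden frame D (3 to 5 of 5 alike are present), 204 (x) x 96 (y) x 8 mm, 75 g. Two 64 mm square windows with a 20 mm wide cross bar between them: pick it there, fingers down in both windows, closing along x. 14 mm hole through each end rail at x = +-88 mm, y = 0. End rails 28 mm, side rails 16 mm wide. Origin: centre of underside. End for end alike.
- frame_e: Brown flat wooden frame E (3 to 5 of 5 alike are present), 204 (x) x 96 (y) x 8 mm, 75 g. Two 64 mm square windows with a 20 mm wide cross bar between them: pick it there, fingers down in both windows, closing along x. 14 mm hole through each end rail at x = +-88 mm, y = 0. End rails 28 mm, side rails 16 mm wide. Origin: centre of underside. End for end alike.
- pinblock: Dark wooden pin block fixed to the bench, 50 x 120 mm, 30 mm high; two 12 mm holes 24 mm deep at y = -32 and +32 mm in its frame, in which the pins stand. Origin: centre of its underside.
- pin_a: Steel pin A, upright in the block, tip 6 mm above the bench: shank 10 mm diameter, 60 mm long, lowest 6 mm tapering to 6 mm; round red head 20 mm diameter, from z = 60 to 84 mm; 60 g. Origin: centre of the tip, z up the shank. Home = tip on the bench at the bottom of a board hole (the head then stands clear above the frames). Either pin fits either hole.
- pin_b: Steel pin B, upright in the block, tip 6 mm above the bench: shank 10 mm diameter, 60 mm long, lowest 6 mm tapering to 6 mm; round red head 20 mm diameter, from z = 60 to 84 mm; 60 g. Origin: centre of the tip, z up the shank. Home = tip on the bench at the bottom of a board hole (the head then stands clear above the frames). Either pin fits either hole.
- ware_board: White plaster ware board fixed to the bench near the robot, 90 x 90 mm, 12 mm thick. Origin: centre of its underside.
- tile_a: Finished terracotta tile A, 60 x 60 mm, 10 mm thick, 65 g, lying on the press board over its -x inlay, 42 mm from the board's centre on its long line; about 24 mm of room between the two tiles. Origin: centre of its underside, axes along its sides. Either tile may be the lower one.
- tile_b: Finished terracotta tile B, 60 x 60 mm, 10 mm thick, 65 g, lying on the press board over its +x inlay, 42 mm from the board's centre on its long line; about 24 mm of room between the two tiles. Origin: centre of its underside, axes along its sides. Either tile may be the lower one.
- bowl: White bowl, 90 mm across, 50 mm high, near the far edge. To be left alone.
- glaze_jar: Green glaze jar with white lid, 60 mm across, 85 mm high. To be left alone.
- beaker: Terracotta beaker, 72 mm across, 60 mm high. To be left alone.
Mind the look-alikes: they are no part of the job. What is shaped like the pin_b but yellow is not meant.

How it is judged:
By the outcome, as a careful person would: the job done as asked, in the order asked, and still so for the second after the job is handed in, with the robot touching nothing.
Of frame_a, frame_b, frame_c, frame_d, frame_e only 3 to 5 are there at a start; the rules pass over those that are not, and their reading is None.
At some moment in a run one of frame_a, frame_b, frame_c, frame_d, frame_e may be knocked a few centimetres aside while the robot is not near it.
It also fails if it takes over 210 s, if anything falls off the work surface, if the arm or the gripper's body presses on something with over 40 N, if the wrist force passes 120 N, or if a joint passes its speed limit or range.

ROBOT

A 7-joint arm with a two-finger parallel gripper is mounted at the origin on the work surface. World frame = base frame: x ahead of the robot, y to its left, z up, the work surface at z = 0. Lengths are in m, angles in rad, forces in N, time in s.
With the tool pointing down it reaches from about 0.425 to 0.925 m from the base axis. Payload 6.8 kg.
Tool frame: the origin (TCP) lies midway between the tips of the shut fingers; the grasp point (between the pads) lies 19 mm behind it; z points along the fingers, y is the line along which they close (so a half turn about z gives the same grasp; the last joint's range is limited). The gripper opens to 88 mm and grips with 3 to 60 N. Pads are 20 mm wide; open, the fingers measure 115 mm over their backs; the gripper's body (75 mm by 178 mm) begins 61 mm behind the grasp point.
Start: joints at [-1.222, 0.477, 0.022, 1.555, -0.011, 1.109, -0.083], TCP at [0.298, 0.606, 0.201] pointing down, gripper open.
Joint ranges: [-2.96, 2.96], [-0.34, 2.1], [-1.41, 1.46], [0.24, 2.44], [-1.37, 4.51], [0.17, 1.92], [-2.96, 2.96]. Speed limits (rad/s): [2.39, 2.39, 3.14, 3.14, 3.14, 3.14, 3.14].

INTERFACE

Orientations are given as a rotation vector (axis times angle).
In Python, from rig import ctrl gives the robot as it stands.
- The arm moves only by the tool play_rows, never from a script. Its argument "deltas" is a list of rows, each an object of numbers: "tx", "ty", "tz": the shift along the tool's x, y, z in mm; "rx", "ry", "rz": the turn, a rotation vector about the tool's x, y, z in degrees. A call has 1 to 20 rows; each row shifts and turns the commanded pose from where the row before left it, along the tool's axes as they then stand; what a row does not reach is not made up. A row lasts 1/12 s, in which the tool goes at most 41.7 mm and 7.16 degrees, less where a joint would pass 70% of its speed; a pose out of reach is approached as far as the arm can. A call with a gripper value outside its range is refused whole. "hand" is the finger opening in mm, from 0 to 87.8, set as the call begins (left out, the last holds). The fingers move at their own pace and stop on an object; "force" is the grip in N (left out, the last holds). Time passes only in rows, so rows that do not move let the fingers close. It gives the time, the measured TCP pose, the force, the opening and the grip force at its end, in the units of the state.
- ctrl.state(): the state, without advancing time (a new reading comes with each control period).
- ctrl.read_camera(name): name is "scene" or "side" or "wrist"; returns the picture (480x640x3 uint8, red, green, blue); there is no depth.
- ctrl.get_calibration(name): a dict with "fx", "fy", "cx", "cy" (pixels), "extrinsics" (4x4, takes a point from world to camera coordinates); the wrist camera has in their place "tool_from_camera" (4x4, takes a point from camera to tool coordinates, whose origin is the TCP and whose axes are the flange's). Camera axes: x right, y down, z forward; pixel columns grow to the right and rows downward; lengths in m; the calibration is good to about 2 mm. A picture is of the moment at which its call begins: read the wrist's pose just before it. get_calibration takes no time and is no camera call.
- ctrl.close_job(): hands the job in; it is judged then, once.
The state is a dict: "t": time; "joint_positions": joint angles; "qvel": joint speeds; "joint_efforts": joint torques, N m; "tool_pos": TCP position; "ee_rot": TCP orientation; "wrist_force": force on the tool from outside, world axes, zero at the start; "wrist_torque": the same for the moment, N m; "opening": finger opening in m; "grip_force": force on a finger pad.
Only numpy, scipy, OpenCV 4.12 (cv2) and the standard library are available. Lean on these libraries where they do the work, as an engineer would, in place of code of your own. Each camera call takes 0.05 s, during which the arm holds its last target. There are 200 camera calls.

## Working session

There is one attempt and no reset: what is moved stays moved. The work goes in short steps, Python scripts to look and compute and a tool call to move; the robot and the scene stay as the last step left them, time stands still between calls to the robot, and variables do not carry over. Pictures are saved under pics/ and viewed, at most 14 in all, crops included, and the job is handed in when it is done.

Besides the shell and the picture viewer there is one more tool, called after ">>>" as a command line: name --argument value ..., lists and objects as JSON in quotes. play_rows: Moves the arm, as the interface text tells. Its arguments: {"type":"object","properties":{"deltas":{"type":"array","items":{"type":"object","properties":{"tx":{"type":"number"},"ty":{"type":"number"},"tz":{"type":"number"},"rx":{"type":"number"},"ry":{"type":"number"},"rz":{"type":"number"}}}},"hand":{"type":"number"},"force":{"type":"number"}},"required":["deltas"]}

```bash
mkdir -p pics; ls; cat > h.py <<'E'
import sys; sys.path.insert(0,'.')
from rig import ctrl
import numpy as np, cv2
from scipy.spatial.transform import Rotation as R
def snap(n,f=None):
    s=ctrl.state(); im=np.array(ctrl.read_camera(n))
    if f: cv2.imwrite('pics/'+f+'.png',im[:,:,::-1])
    return im,cam(n,s)
def cam(n,s=None):
    c=ctrl.get_calibration(n); K=np.array([[c['fx'],0,c['cx']],[0,c['fy'],c['cy']],[0,0,1]])
    if n=='wrist':
        T=np.eye(4);T[:3,:3]=R.from_rotvec(s['ee_rot']).as_matrix();T[:3,3]=s['tool_pos']
        T=T@np.array(c['tool_from_camera'])
    else: T=np.linalg.inv(np.array(c['extrinsics']))
    return K,T
def px2w(C,uv,z):
    K,T=C; uv=np.atleast_2d(np.array(uv,float)); d=np.c_[uv,np.ones(len(uv))]@np.linalg.inv(K).T@T[:3,:3].T
    return T[:3,3]+d*((z-T[2,3])/d[:,2])[:,None]
def w2px(C,p):
    K,T=C; q=(np.atleast_2d(p)-T[:3,3])@T[:3,:3]; q=q@K.T; return q[:,:2]/q[:,2:]
E
python3 - <<'E'
from h import *
np.set_printoptions(precision=3,suppress=True)
s=ctrl.state(); print(s)
for n in ['scene','side','wrist']:
    im,C=snap(n,n+'0'); print(n,C[0][0,0],C[1])
c=ctrl.get_calibration('wrist');print(c)
E
```

```text
pics
{'t': 0.0, 'joint_positions': array([-1.222,  0.478,  0.022,  1.556, -0.011,  1.109, -0.083]), 'qvel': array([ 0.001,  0.   ,  0.001, -0.   ,  0.   ,  0.   , -0.001]), 'joint_efforts': array([ -0.   , -58.286,   1.534, -27.261,  -0.054,   0.017,   0.   ]), 'tool_pos': array([0.297, 0.605, 0.2  ]), 'ee_rot': array([-0.711, -3.06 ,  0.003]), 'wrist_force': array([ 0.602, -0.494, -0.785]), 'wrist_torque': array([-0.027, -0.05 , -0.026]), 'grip_force': 0.0, 'opening': 0.08799974321568221}
scene 576.1169587862543 [[ 0.612  0.501 -0.612  1.272]
 [ 0.791 -0.396  0.467 -0.5  ]
 [-0.009 -0.77  -0.638  0.748]
 [ 0.     0.     0.     1.   ]]
side 434.3453314996186 [[ 0.826 -0.296  0.481  0.146]
 [-0.564 -0.405  0.72  -0.621]
 [-0.018 -0.865 -0.501  0.492]
 [ 0.     0.     0.     1.   ]]
wrist 398.4792143079836 [[ 0.441  0.867  0.234  0.235]
 [ 0.898 -0.425 -0.116  0.636]
 [-0.001  0.261 -0.965  0.383]
 [ 0.     0.     0.     1.   ]]
{'fx': 398.4792143079836, 'fy': 398.4792143079836, 'cx': 314.30635906066544, 'cy': 240.53027487894803, 'tool_from_camera': array([[ 0.   , -0.965, -0.261,  0.069],
       [ 1.   , -0.   ,  0.001, -0.001],
       [-0.001, -0.261,  0.965, -0.183],
       [ 0.   ,  0.   ,  0.   ,  1.   ]])}
```

View pics/scene0.png

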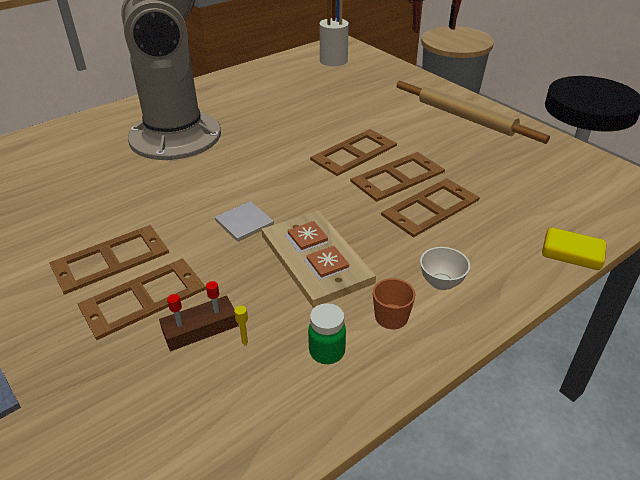

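View pics/side0.png

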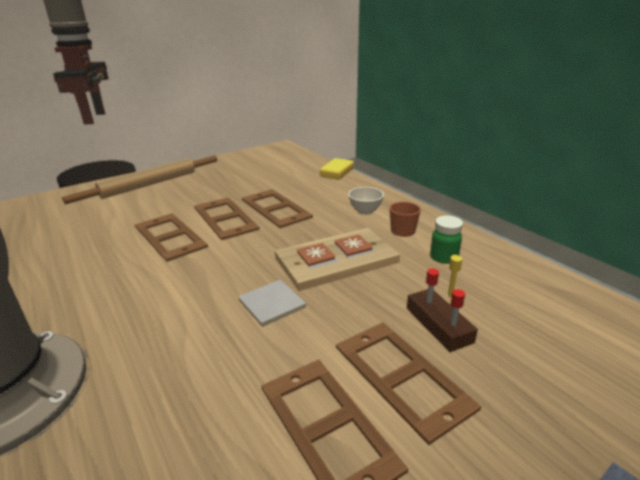

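Scene: two frames at left (about (110,258), (142,296)), three at right ((353,151), (398,175), (431,206)), board at (318,257) with two tiles, ware board (245,220), red pins (175,303),(212,290), yellow decoy (241,313). Five frames in all.

```bash
cat >> h.py <<'E'
def blobs(mask,amin,amax=1e9):
    cs,_=cv2.findContours(mask.astype(np.uint8),cv2.RETR_EXTERNAL,cv2.CHAIN_APPROX_NONE)
    return [c[:,0] for c in cs if amin<cv2.contourArea(c)<amax]
def rect(C,c,z):
    p=px2w(C,c,z)[:,:2]; (x,y),(w,h),a=cv2.minAreaRect((p*1000).astype(np.float32))
    if w<h: w,h,a=h,w,a+90
    return round(x,1),round(y,1),round((a+90)%180-90,2),round(w,1),round(h,1)
E
python3 - <<'E'
from h import *
for n in ['scene','side']:
    im=cv2.imread(f'pics/{n}0.png')[:,:,::-1]; C=cam(n)
    hsv=cv2.cvtColor(im,cv2.COLOR_RGB2HSV)
    for (u,v) in ([(60,262),(362,137),(306,228),(245,222),(300,290),(200,330),(250,120),(230,270)] if n=='scene' else [(285,378),(160,222),(308,250),(270,300),(300,272),(450,328),(220,330)]): print(n,(u,v),im[v,u],hsv[v,u])
E
```

```text
scene (60, 262) [125  87  51] [ 15 151 125]
scene (362, 137) [61 38 19] [ 14 176  61]
scene (306, 228) [143  80  46] [ 11 173 143]
scene (245, 222) [152 152 153] [120   2 153]
scene (300, 290) [124 103  69] [ 19 113 124]
scene (200, 330) [49 24 13] [  9 187  49]
scene (250, 120) [149 127  91] [ 19  99 149]
scene (230, 270) [160 133  96] [ 17 102 160]
side (285, 378) [131  95  63] [ 14 132 131]
side (160, 222) [103  76  51] [ 14 129 103]
side (308, 250) [183 155 129] [ 14  75 183]
side (270, 300) [172 168 162] [ 18  15 172]
side (300, 272) [193 168 125] [ 19  90 193]
side (450, 328) [69 45 29] [ 12 148  69]
side (220, 330) [169 143 106] [ 18  95 169]
```

```bash
python3 - <<'E'
from h import *
for n in ['scene','side']:
    im=cv2.imread(f'pics/{n}0.png')[:,:,::-1]; C=cam(n)
    h,s,v=cv2.split(cv2.cvtColor(im,cv2.COLOR_RGB2HSV))
    m=((h<=16)&(s>(135 if n=='scene' else 118))&(v>30)).astype(np.uint8)
    m=cv2.morphologyEx(m,cv2.MORPH_OPEN,np.ones((2,2)))
    m=cv2.morphologyEx(m,cv2.MORPH_CLOSE,np.ones((3,3)))
    for c in blobs(m,250):
        print(n,c.mean(0).round(),rect(C,c,.006), 'tile',rect(C,c,.030)[:3])
    w=((s<25)&(v>110)).astype(np.uint8)
    for c in blobs(w,300): print(n,'white',c.mean(0).round(),rect(C,c,.012))
    r=((h<5)|(h>175))&(s>200)&(v>60)
    for c in blobs(r,30): print(n,'red',c.mean(0).round(), px2w(C,c.mean(0),.078).round(3))
E
```

```text
scene [393. 303.] (789.9, 31.8, -41.83, 122.4, 73.6) tile (805.5, 14.6, -41.83)
scene [171. 309.] (555.5, -303.0, 87.75, 225.5, 212.5) tile (578.7, -309.3, 87.75)
scene [329. 262.] (631.8, 7.4, -10.22, 68.2, 64.2) tile (652.6, -9.0, -10.22)
scene [109. 260.] (362.7, -317.4, 86.16, 203.3, 103.7) tile (392.1, -323.3, 86.16)
scene [309. 236.] (545.6, 24.0, -9.06, 69.2, 64.5) tile (569.1, 7.0, -9.06)
scene [431. 208.] (631.5, 289.4, -89.5, 209.7, 100.4) tile (652.3, 263.9, -89.5)
scene [398. 177.] (502.9, 315.7, 86.38, 209.5, 102.7) tile (527.7, 289.4, 86.38)
scene [354. 153.] (359.7, 305.2, -86.52, 210.9, 102.3) tile (389.3, 279.1, -86.52)
scene [531. 134.] (572.5, 710.9, 7.39, 107.0, 47.1) tile (595.1, 671.8, 7.39)
scene [387.  24.] (-203.6, 929.4, -39.31, 627.3, 320.6) tile (-155.9, 883.2, -39.31)
scene [259.  29.] (-455.7, 547.8, -39.31, 720.8, 558.5) tile (-399.8, 513.9, -39.31)
scene white [327. 316.] (743.9, -84.6, 51.79, 55.2, 55.1)
scene white [536. 395.] (1102.2, 87.3, 89.87, 680.6, 246.2)
scene white [445. 263.] (775.9, 172.8, -65.59, 91.8, 91.6)
scene white [244. 219.] (423.6
[... 160 characters left out ...]
7, 206.6, 97.4) tile (344.7, -335.9, 86.47)
side [408. 382.] (492.7, -314.7, 88.04, 205.9, 99.7) tile (475.6, -329.8, 88.04)
side [446. 316.] (656.7, -265.1, 79.13, 143.7, 122.5) tile (631.5, -282.7, 79.13)
side [316. 254.] (576.2, 33.8, 81.35, 67.2, 64.1) tile (554.9, 1.4, 81.35)
side [171. 238.] (348.7, 299.4, -86.42, 209.6, 96.5) tile (338.7, 254.0, -86.42)
side [405. 219.] (847.7, 40.6, 50.06, 178.0, 77.9) tile (813.1, 8.0, 50.06)
side [227. 219.] (491.3, 308.7, 86.22, 209.1, 95.9) tile (474.2, 262.9, 86.22)
side [278. 209.] (620.9, 283.4, -88.79, 208.9, 97.9) tile (597.4, 238.8, -88.79)
side white [271. 300.] (419.4, -53.7, 0.41, 84.6, 84.2)
side red [457. 299.] [[ 0.615 -0.297  0.078]]
```

```bash
cat >> h.py <<'E'
def yaw(s=None):
    s=s or ctrl.state(); y=R.from_rotvec(s['ee_rot']).as_matrix()[:,1]; return np.degrees(np.arctan2(y[1],y[0]))
def plan(x,y,z,yw=None,n=None):
    "mm, deg(world yaw of tool y). constant row (tx,ty,tz,rz) repeated n times; plus tilt"
    s=ctrl.state(); p=np.array(s['tool_pos'])*1000; y0=yaw(s); yw=y0 if yw is None else yw
    dy=(yw-y0+180)%360-180; d=np.array([x,y,z])-p
    n=n or int(max(np.ceil(np.linalg.norm(d)/36),np.ceil(abs(dy)/6.8),1))
    M=np.zeros((2,2))
    for k in range(n):
        a=np.radians(y0+dy*k/n); M+=np.array([[np.sin(a),np.cos(a)],[-np.cos(a),np.sin(a)]])
    # tool x = y rotated: tool z down => x = y x z
    t=np.linalg.solve(M,d[:2])
    m=R.from_rotvec(s['ee_rot']).as_matrix()
    print('at',p.round(1),'yaw',round(y0,2),'zaxis',m[:,2].round(4),'t',round(s['t'],1),'\n n',n,'tx %.1f ty %.1f tz %.1f rz %.2f'%(t[0],t[1],-d[2]/n,-dy/n), 'q',s['joint_positions'].round(2))
E
python3 -c "
from h import *
plan(600,0,170,80.5)"
```

```text
at [297.5 605.4 200.1] yaw 63.83 zaxis [-5.0e-04 -1.2e-03 -1.0e+00] t 0.1 
 n 19 tx 25.2 ty -25.4 tz 1.6 rz -0.88 q [-1.22  0.48  0.02  1.56 -0.01  1.11 -0.08]
```

```bash
sed -i 's/\[\[np.sin(a),np.cos(a)\],\[-np.cos(a),np.sin(a)\]\]/[[-np.sin(a),np.cos(a)],[np.cos(a),np.sin(a)]]/' h.py
python3 -c "
from h import *
plan(600,0,170,80.5)"
```

```text
at [297.5 605.4 200.1] yaw 63.83 zaxis [-5.0e-04 -1.2e-03 -1.0e+00] t 0.1 
 n 19 tx -25.2 ty -25.4 tz 1.6 rz -0.88 q [-1.22  0.48  0.02  1.56 -0.01  1.11 -0.08]
```

>>> play_rows --deltas '[{"tx": -25.2, "ty": -25.4, "tz": 1.6, "rz": -0.88}, {"tx": -25.2, "ty": -25.4, "tz": 1.6, "rz": -0.88}, {"tx": -25.2, "ty": -25.4, "tz": 1.6, "rz": -0.88}, {"tx": -25.2, "ty": -25.4, "tz": 1.6, "rz": -0.88}, {"tx": -25.2, "ty": -25.4, "tz": 1.6, "rz": -0.88}, {"tx": -25.2, "ty": -25.4, "tz": 1.6, "rz": -0.88}, {"tx": -25.2, "ty": -25.4, "tz": 1.6, "rz": -0.88}, {"tx": -25.2, "ty": -25.4, "tz": 1.6, "rz": -0.88}, {"tx": -25.2, "ty": -25.4, "tz": 1.6, "rz": -0.88}, {"tx": -25.2, "ty": -25.4, "tz": 1.6, "rz": -0.88}, {"tx": -25.2, "ty": -25.4, "tz": 1.6, "rz": -0.88}, {"tx": -25.2, "ty": -25.4, "tz": 1.6, "rz": -0.88}, {"tx": -25.2, "ty": -25.4, "tz": 1.6, "rz": -0.88}, {"tx": -25.2, "ty": -25.4, "tz": 1.6, "rz": -0.88}, {"tx": -25.2, "ty": -25.4, "tz": 1.6, "rz": -0.88}, {"tx": -25.2, "ty": -25.4, "tz": 1.6, "rz": -0.88}, {"tx": -25.2, "ty": -25.4, "tz": 1.6, "rz": -0.88}, {"tx": -25.2, "ty": -25.4, "tz": 1.6, "rz": -0.88}, {"tx": -25.2, "ty": -25.4, "tz": 1.6, "rz": -0.88}, {"tz": 0}]'

```text
invalid input at $.deltas[0]: expected keys tx, ty, tz, rx, ry, rz
```

```bash
python3 -c "
from h import *
plan(600,0,170,80.5)
snap('wrist','w1')"
```

```text
at [297.5 605.4 200.1] yaw 63.83 zaxis [-5.0e-04 -1.2e-03 -1.0e+00] t 0.1 
 n 19 tx -25.2 ty -25.4 tz 1.6 rz -0.88 q [-1.22  0.48  0.02  1.56 -0.01  1.11 -0.08]
```

View pics/w1.png

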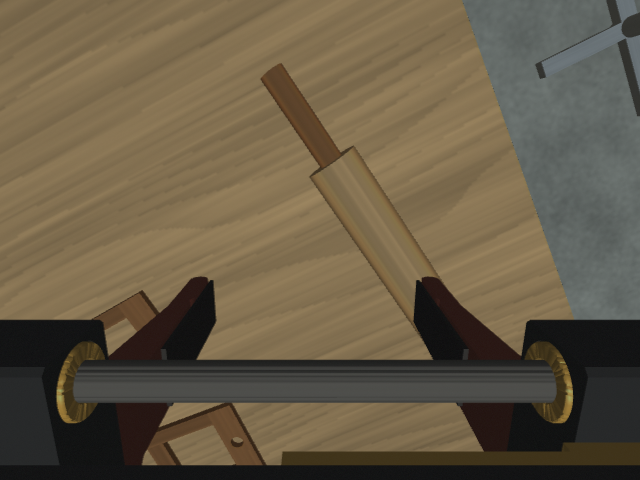

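The view shows the lower half of the wrist picture hidden by the gripper (fingertips at v≈280), so I will look with the object ahead of the tool's +x. Aim for the view position of the tiles: TCP beyond the board.

```bash
python3 -c "
from h import *
plan(700,-20,190,80.5)"
```

```text
at [297.6 605.5 200.3] yaw 63.83 zaxis [-4.e-04 -1.e-03 -1.e+00] t 0.2 
 n 21 tx -27.6 ty -22.4 tz 0.5 rz -0.79 q [-1.22  0.48  0.02  1.56 -0.01  1.11 -0.08]
```

>>> play_rows --deltas '[{"tx": -29, "ty": -23.5, "tz": 0.5, "rx": 0, "ry": 0, "rz": -0.83}, {"tx": -29, "ty": -23.5, "tz": 0.5, "rx": 0, "ry": 0, "rz": -0.83}, {"tx": -29, "ty": -23.5, "tz": 0.5, "rx": 0, "ry": 0, "rz": -0.83}, {"tx": -29, "ty": -23.5, "tz": 0.5, "rx": 0, "ry": 0, "rz": -0.83}, {"tx": -29, "ty": -23.5, "tz": 0.5, "rx": 0, "ry": 0, "rz": -0.83}, {"tx": -29, "ty": -23.5, "tz": 0.5, "rx": 0, "ry": 0, "rz": -0.83}, {"tx": -29, "ty": -23.5, "tz": 0.5, "rx": 0, "ry": 0, "rz": -0.83}, {"tx": -29, "ty": -23.5, "tz": 0.5, "rx": 0, "ry": 0, "rz": -0.83}, {"tx": -29, "ty": -23.5, "tz": 0.5, "rx": 0, "ry": 0, "rz": -0.83}, {"tx": -29, "ty": -23.5, "tz": 0.5, "rx": 0, "ry": 0, "rz": -0.83}, {"tx": -29, "ty": -23.5, "tz": 0.5, "rx": 0, "ry": 0, "rz": -0.83}, {"tx": -29, "ty": -23.5, "tz": 0.5, "rx": 0, "ry": 0, "rz": -0.83}, {"tx": -29, "ty": -23.5, "tz": 0.5, "rx": 0, "ry": 0, "rz": -0.83}, {"tx": -29, "ty": -23.5, "tz": 0.5, "rx": 0, "ry": 0, "rz": -0.83}, {"tx": -29, "ty": -23.5, "tz": 0.5, "rx": 0, "ry": 0, "rz": -0.83}, {"tx": -29, "ty": -23.5, "tz": 0.5, "rx": 0, "ry": 0, "rz": -0.83}, {"tx": -29, "ty": -23.5, "tz": 0.5, "rx": 0, "ry": 0, "rz": -0.83}, {"tx": -29, "ty": -23.5, "tz": 0.5, "rx": 0, "ry": 0, "rz": -0.83}, {"tx": -29, "ty": -23.5, "tz": 0.5, "rx": 0, "ry": 0, "rz": -0.83}, {"tx": 0, "ty": 0, "tz": 0, "rx": 0, "ry": 0, "rz": 0}]'

```text
t: 1.87
tool_pos: [0.6782, -0.0011, 0.191]
ee_rot: [0.298, 3.125, -0.008]
wrist_force: [-0.8, -1.5, 0.1]
opening: 0.088
grip_force: 0.0
```

```bash
python3 -c "
from h import *
plan(700,-20,190,80.5)
snap('wrist','w2')"
```

```text
at [678.2  -1.1 191. ] yaw 79.11 zaxis [ 0.0019 -0.0051 -1.    ] t 1.9 
 n 1 tx -25.0 ty -14.5 tz 1.0 rz -1.39 q [-0.24  0.49  0.22  1.57 -0.11  1.09  1.38]
```

View pics/w2.png

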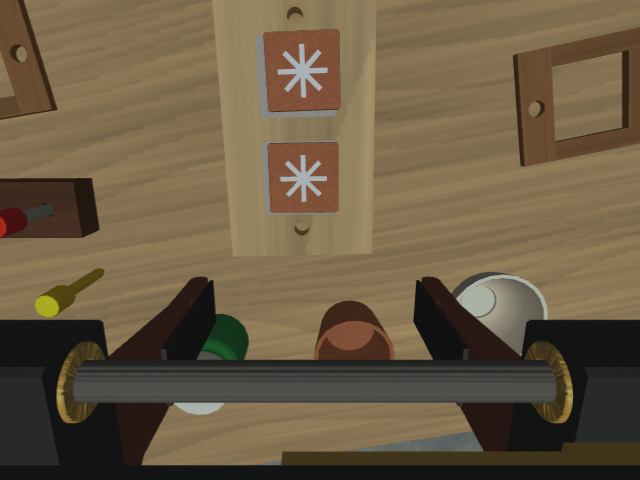

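The picture shows both tiles ((302,70), (303,178)), board holes (295,14), (302,229), and the pins at left.

```bash
cat >> h.py <<'E'
def dark_hole(im,C,xyz,z,win=16,fr=.6):
    "centre of dark hole near predicted point (m): mouth ellipse via contour"
    u,v=w2px(C,xyz)[0].round().astype(int); g=cv2.cvtColor(im,cv2.COLOR_RGB2GRAY)
    w=g[max(v-win,0):v+win+1,max(u-win,0):u+win+1]
    t=np.median(w)*fr; cs=blobs(w<t,15)
    if not cs: return None
    c=max(cs,key=cv2.contourArea)+[max(u-win,0),max(v-win,0)]
    (cu,cv_),ax,_=cv2.fitEllipse(c); return (cu,cv_),ax,px2w(C,(cu,cv_),z)[0]*1000
E
python3 - <<'E'
from h import *
np.set_printoptions(precision=1,suppress=True)
im=cv2.imread('pics/w2.png')[:,:,::-1]
s=ctrl.state(); C=cam('wrist',s)
h,sa,v=cv2.split(cv2.cvtColor(im,cv2.COLOR_RGB2HSV))
print(h[100,275],sa[100,275],v[100,275],h[190,280],sa[190,280], h[60,230],sa[60,230])
m=((h<13)&(sa>100)&(v>60)).astype(np.uint8); m[245:]=0; m[:,:240]=0; m[:,370:]=0
for c in blobs(m,1000): print('tile',c.min(0),c.max(0),rect(C,c,.030))
for uv in [(295,14),(302,229)]:
    p=px2w(C,uv,.02)[0]; print('hole',dark_hole(im,C,p,.02,13,.7),im[uv[1]-6:uv[1]+7:3,uv[0]].mean(1))
E
```

```text
10 143 128 10 144 20 91
tile [268 143] [337 212] (643.0, -2.0, -9.98, 59.2, 58.6)
tile [264  30] [339 111] (559.4, 14.0, -8.76, 59.4, 58.9)
hole ((294.2627258300781, 14.394259452819824), (14.208518981933594, 14.912192344665527), array([515.4,  15.9,  20. ])) [ 53.7  54.3 106.3 108.  112.7]
hole ((301.3538513183594, 228.51255798339844), (10.991470336914062, 12.688676834106445), array([688.7, -12.8,  20. ])) [117.  114.3 116.3  55.7  79. ]
```

```bash
python3 -c "
from h import *
plan(559.4,14,60,81,5)"
```

```text
at [676.5   2.7 190.8] yaw 79.21 zaxis [ 1.0e-04 -2.7e-03 -1.0e+00] t 1.9 
 n 5 tx 23.5 ty -1.9 tz 26.2 rz -0.36 q [-0.25  0.49  0.21  1.57 -0.11  1.09  1.38]
```

```bash
cat >> h.py <<'E'
def settled(): 
    a=ctrl.state(); return np.abs(a['qvel']).max()
E
cat > board.py <<'E'
from h import *
np.set_printoptions(precision=1,suppress=True)
print('qv',settled()); im,C=snap('wrist')
h,sa,v=cv2.split(cv2.cvtColor(im,cv2.COLOR_RGB2HSV))
m=((h<13)&(sa>100)&(v>60)).astype(np.uint8); m[260:]=0; m[:,:220]=0; m[:,400:]=0
for c in blobs(m,1000): print('tile',c.min(0),c.max(0),rect(C,c,.030))
for p in [(.515,.015,.02),(.689,-.014,.02)]:
    print('hole',dark_hole(im,C,np.array(p),.02,13,.7))
plan(*map(float,sys.argv[1:]))
E
python3 board.py 600 0 190 80.5
```

```text
qv 0.06070503163889296
tile [264 146] [333 215] (645.0, -6.2, -10.77, 59.1, 58.8)
tile [259  33] [335 114] (561.3, 10.0, -8.76, 59.3, 58.9)
hole ((289.9030456542969, 17.295204162597656), (13.080401420593262, 14.282490730285645), array([516.8,  12.1,  20. ]))
hole ((297.514892578125, 230.58450317382812), (11.705116271972656, 13.561272621154785), array([689.9, -16.6,  20. ]))
at [675.5   6.1 190.7] yaw 79.4 zaxis [-0. -0. -1.] t 2.0 
 n 3 tx 24.4 ty -6.5 tz 0.2 rz -0.37 q [-0.2  0.5  0.2  1.6 -0.1  1.1  1.4]
```

```bash
python3 board.py 561.3 10 60 81 6
```

```text
qv 0.0421001294434104
tile [260 148] [329 217] (644.9, -6.1, -10.1, 59.3, 58.8)
tile [256  36] [331 116] (561.3, 10.0, -8.77, 59.2, 58.9)
hole ((286.0843200683594, 19.609046936035156), (13.11034870147705, 14.204747200012207), array([516.6,  11.9,  20. ]))
hole ((293.3167724609375, 233.73388671875), (10.509245872497559, 12.511517524719238), array([691. , -17.3,  20. ]))Traceback (most recent call last):
  File "board.py", line 9, in <module>
    plan(*map(float,sys.argv[1:]))
    ~~~~^^^^^^^^^^^^^^^^^^^^^^^^^^
  File "h.py", line 36, in plan
    for k in range(n):
             ~~~~~^^^
TypeError: 'float' object cannot be interpreted as an integer
```

```bash
sed -i 's/n=n or int/n=int(n) if n else int/' h.py; python3 -c "
from h import *
plan(561.3,10,60,81,6)"
```

```text
at [674.9   8.3 190.7] yaw 79.56 zaxis [-1.2e-03  4.0e-04 -1.0e+00] t 2.0 
 n 6 tx 18.7 ty -3.0 tz 21.8 rz -0.24 q [-0.25  0.49  0.21  1.58 -0.11  1.09  1.38]
```

>>> play_rows --deltas '[{"tx": 18.7, "ty": -3, "tz": 21.8, "rx": 0, "ry": 0, "rz": -0.24}, {"tx": 18.7, "ty": -3, "tz": 21.8, "rx": 0, "ry": 0, "rz": -0.24}, {"tx": 18.7, "ty": -3, "tz": 21.8, "rx": 0, "ry": 0, "rz": -0.24}, {"tx": 18.7, "ty": -3, "tz": 21.8, "rx": 0, "ry": 0, "rz": -0.24}, {"tx": 18.7, "ty": -3, "tz": 21.8, "rx": 0, "ry": 0, "rz": -0.24}, {"tx": 18.7, "ty": -3, "tz": 21.8, "rx": 0, "ry": 0, "rz": -0.24}, {"tx": 0, "ty": 0, "tz": 0, "rx": 0, "ry": 0, "rz": 0}, {"tx": 0, "ty": 0, "tz": 0, "rx": 0, "ry": 0, "rz": 0}, {"tx": 0, "ty": 0, "tz": 0, "rx": 0, "ry": 0, "rz": 0}, {"tx": 0, "ty": 0, "tz": 0, "rx": 0, "ry": 0, "rz": 0}, {"tx": 0, "ty": 0, "tz": 0, "rx": 0, "ry": 0, "rz": 0}]'

```text
t: 2.93
tool_pos: [0.5636, 0.0099, 0.0619]
ee_rot: [0.245, 3.129, 0.001]
wrist_force: [-0.4, -0.6, -0.2]
opening: 0.0878
grip_force: 0.0
```

```bash
python3 -c "
from h import *
print(settled());plan(561.3,10,22,81,4)"
```

```text
0.008420967725447688
at [563.6   9.9  61.9] yaw 81.06 zaxis [ 3.1e-03  5.0e-04 -1.0e+00] t 2.9 
 n 4 tx 0.6 ty -0.1 tz 10.0 rz 0.01 q [-0.26  0.47  0.17  1.95 -0.12  0.72  1.39]
```

>>> play_rows --deltas '[{"tx": 0.6, "ty": 0, "tz": 10, "rx": 0, "ry": 0, "rz": 0}, {"tx": 0.6, "ty": 0, "tz": 10, "rx": 0, "ry": 0, "rz": 0}, {"tx": 0.6, "ty": 0, "tz": 10, "rx": 0, "ry": 0, "rz": 0}, {"tx": 0, "ty": 0, "tz": 9, "rx": 0, "ry": 0, "rz": 0}, {"tx": 0, "ty": 0, "tz": 0, "rx": 0, "ry": 0, "rz": 0}, {"tx": 0, "ty": 0, "tz": 0, "rx": 0, "ry": 0, "rz": 0}, {"tx": 0, "ty": 0, "tz": 0, "rx": 0, "ry": 0, "rz": 0}, {"tx": 0, "ty": 0, "tz": 0, "rx": 0, "ry": 0, "rz": 0}]'

```text
t: 3.6
tool_pos: [0.5602, 0.0097, 0.0218]
ee_rot: [0.246, 3.131, 0.0]
wrist_force: [-1.0, 0.3, 0.4]
opening: 0.0881
grip_force: 0.0
```

>>> play_rows --hand 40 --force 15 --deltas '[{"tx": 0, "ty": 0, "tz": 0, "rx": 0, "ry": 0, "rz": 0}, {"tx": 0, "ty": 0, "tz": 0, "rx": 0, "ry": 0, "rz": 0}, {"tx": 0, "ty": 0, "tz": 0, "rx": 0, "ry": 0, "rz": 0}, {"tx": 0, "ty": 0, "tz": 0, "rx": 0, "ry": 0, "rz": 0}, {"tx": 0, "ty": 0, "tz": 0, "rx": 0, "ry": 0, "rz": 0}, {"tx": 0, "ty": 0, "tz": 0, "rx": 0, "ry": 0, "rz": 0}, {"tx": 0, "ty": 0, "tz": 0, "rx": 0, "ry": 0, "rz": 0}]'

```text
t: 4.18
tool_pos: [0.5599, 0.0097, 0.0216]
ee_rot: [0.245, 3.132, 0.0]
wrist_force: [0.7, 0.4, -0.4]
opening: 0.0448
grip_force: 0.0
```

```bash
python3 -c "
from h import *
print(settled());plan(422,-53,60,90,6)"
```

```text
0.0019021812117372486
at [559.9   9.7  21.6] yaw 81.04 zaxis [ 1.e-04  0.e+00 -1.e+00] t 4.2 
 n 6 tx 22.0 ty -12.5 tz -6.4 rz -1.49 q [-0.25  0.53  0.16  1.98 -0.13  0.64  1.4 ]
```

```bash
python3 - <<'E'
from h import *
s=ctrl.state(); print(s['opening'],s['grip_force'])
a,_=snap('side'); b,_=snap('scene')
o=np.hstack([cv2.resize(a[180:330,230:430],(400,300),interpolation=2),cv2.resize(b[150:300,230:430],(400,300),interpolation=2)])
cv2.imwrite('pics/c1.png',o[:,:,::-1])
E
```

```text
0.04481260114185688 0.0
```

View pics/c1.png

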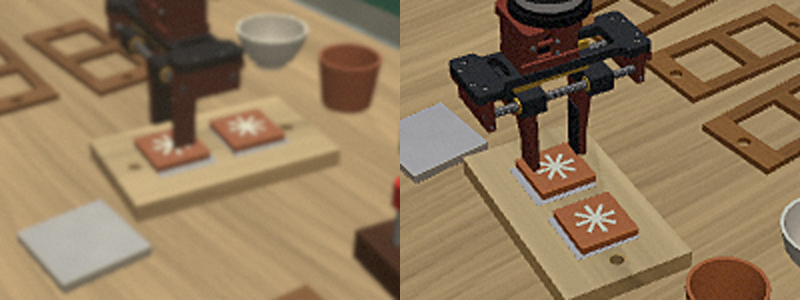

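```bash
python3 - <<'E'
from h import *
s=ctrl.state(); p=s['tool_pos']; y=R.from_rotvec(s['ee_rot']).as_matrix()[:,1]
for n in ['scene','side']:
  for d in (-.028,.028):
    for z in (.0216,.031,.04):
        q=p+y*d; q[2]=z; u=w2px(cam(n),q)[0]
        print(n,d,z,u.round(),'crop',((u-[230,150 if n=='scene' else 180])*2+[400 if n=='scene' else 0,0]).round())
E
```

```text
scene -0.028 0.0216 [294. 240.] crop [528. 181.]
scene -0.028 0.031 [294. 237.] crop [528. 173.]
scene -0.028 0.04 [294. 233.] crop [528. 166.]
scene 0.028 0.0216 [319. 231.] crop [578. 163.]
scene 0.028 0.031 [319. 228.] crop [578. 155.]
scene 0.028 0.04 [319. 224.] crop [578. 148.]
side -0.028 0.0216 [322. 262.] crop [184. 164.]
side -0.028 0.031 [322. 258.] crop [184. 156.]
side -0.028 0.04 [322. 254.] crop [184. 148.]
side 0.028 0.0216 [310. 249.] crop [161. 138.]
side 0.028 0.031 [310. 245.] crop [161. 130.]
side 0.028 0.04 [310. 241.] crop [160. 123.]
```

>>> play_rows --hand 87 --deltas '[{"tx": 0, "ty": 0, "tz": -2, "rx": 0, "ry": 0, "rz": 0}, {"tx": 0, "ty": 0, "tz": 0, "rx": 0, "ry": 0, "rz": 0}, {"tx": 0, "ty": 0, "tz": 0, "rx": 0, "ry": 0, "rz": 0}, {"tx": 0, "ty": 0, "tz": 0, "rx": 0, "ry": 0, "rz": 0}, {"tx": 0, "ty": 0, "tz": 0, "rx": 0, "ry": 0, "rz": 0}, {"tx": 0, "ty": 0, "tz": 0, "rx": 0, "ry": 0, "rz": 0}, {"tx": 0, "ty": 0, "tz": 2, "rx": 0, "ry": 0, "rz": 0}, {"tx": 0, "ty": 0, "tz": 2, "rx": 0, "ry": 0, "rz": 0}, {"tx": 0, "ty": 0, "tz": 2, "rx": 0, "ry": 0, "rz": 0}, {"tx": 0, "ty": 0, "tz": 1, "rx": 0, "ry": 0, "rz": 0}, {"tx": 0, "ty": 0, "tz": 0, "rx": 0, "ry": 0, "rz": 0}, {"tx": 0, "ty": 0, "tz": 0, "rx": 0, "ry": 0, "rz": 0}, {"tx": 0, "ty": 0, "tz": 0, "rx": 0, "ry": 0, "rz": 0}]'

```text
t: 5.37
tool_pos: [0.5599, 0.0097, 0.0166]
ee_rot: [0.246, 3.132, 0.0]
wrist_force: [0.1, -0.0, 0.1]
opening: 0.0867
grip_force: 0.0
```

```bash
python3 - <<'E'
from h import *
a,_=snap('side'); b,_=snap('scene')
o=np.hstack([cv2.resize(a[200:290,270:390],(400,300),interpolation=2),cv2.resize(b[190:280,260:380],(400,300),interpolation=2)])
cv2.imwrite('pics/c2.png',o[:,:,::-1])
E
```

```text
(no output)
```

View pics/c2.png

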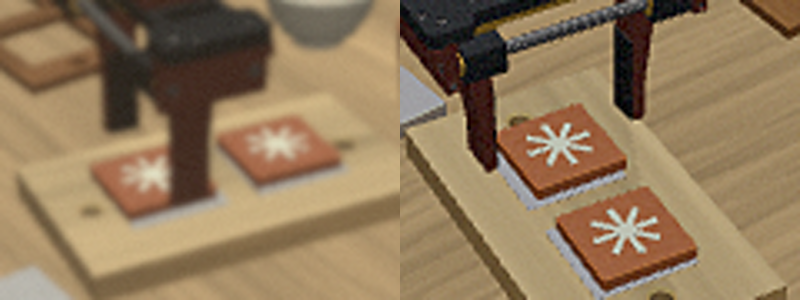

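```bash
python3 - <<'E'
from h import *
s=ctrl.state(); p=s['tool_pos']; y=R.from_rotvec(s['ee_rot']).as_matrix()[:,1]
for n,d,o in [('scene',-.049,(287,241.6)),('scene',.049,(330,225.4)),('side',-.05,(327,261))]:
    for z in (.01,.02,.03,.04):
        q=p+y*d; q[2]=z; print(n,d,z,w2px(cam(n),q)[0].round(),o)
E
```

```text
scene -0.049 0.01 [285. 248.] (287, 241.6)
scene -0.049 0.02 [285. 244.] (287, 241.6)
scene -0.049 0.03 [284. 240.] (287, 241.6)
scene -0.049 0.04 [284. 236.] (287, 241.6)
scene 0.049 0.01 [328. 233.] (330, 225.4)
scene 0.049 0.02 [328. 229.] (330, 225.4)
scene 0.049 0.03 [328. 225.] (330, 225.4)
scene 0.049 0.04 [328. 221.] (330, 225.4)
side -0.05 0.01 [327. 272.] (327, 261)
side -0.05 0.02 [327. 268.] (327, 261)
side -0.05 0.03 [327. 264.] (327, 261)
side -0.05 0.04 [327. 259.] (327, 261)
```

>>> play_rows --deltas '[{"tx": 0, "ty": 0, "tz": 2, "rx": 0, "ry": 0, "rz": 0}, {"tx": 0, "ty": 0, "tz": 2, "rx": 0, "ry": 0, "rz": 0}, {"tx": 0, "ty": 0, "tz": 2, "rx": 0, "ry": 0, "rz": 0}, {"tx": 0, "ty": 0, "tz": 0, "rx": 0, "ry": 0, "rz": 0}, {"tx": 0, "ty": 0, "tz": 0, "rx": 0, "ry": 0, "rz": 0}, {"tx": 0, "ty": 0, "tz": 0, "rx": 0, "ry": 0, "rz": 0}]'

```text
t: 5.97
tool_pos: [0.5599, 0.0098, 0.0105]
ee_rot: [-0.245, -3.132, -0.0]
wrist_force: [-0.0, 0.7, -0.3]
opening: 0.0871
grip_force: 0.0
```

>>> play_rows --deltas '[{"tx": 0, "ty": 0, "tz": 2, "rx": 0, "ry": 0, "rz": 0}, {"tx": 0, "ty": 0, "tz": 0, "rx": 0, "ry": 0, "rz": 0}, {"tx": 0, "ty": 0, "tz": 0, "rx": 0, "ry": 0, "rz": 0}, {"tx": 0, "ty": 0, "tz": 0, "rx": 0, "ry": 0, "rz": 0}]'

```text
t: 6.3
tool_pos: [0.5598, 0.0097, 0.0085]
ee_rot: [-0.245, -3.132, -0.0]
wrist_force: [-0.5, 0.2, 0.6]
opening: 0.0869
grip_force: 0.0
```

>>> play_rows --deltas '[{"tx": 0, "ty": 0, "tz": 1, "rx": 0, "ry": 0, "rz": 0}, {"tx": 0, "ty": 0, "tz": 0, "rx": 0, "ry": 0, "rz": 0}, {"tx": 0, "ty": 0, "tz": 0, "rx": 0, "ry": 0, "rz": 0}, {"tx": 0, "ty": 0, "tz": 0, "rx": 0, "ry": 0, "rz": 0}]'

```text
t: 6.63
tool_pos: [0.5598, 0.0097, 0.0075]
ee_rot: [-0.245, -3.132, 0.0]
wrist_force: [-0.2, 0.3, -0.2]
opening: 0.0869
grip_force: 0.0
```

>>> play_rows --hand 45 --force 15 --deltas '[{"tx": 0, "ty": 0, "tz": 0, "rx": 0, "ry": 0, "rz": 0}, {"tx": 0, "ty": 0, "tz": 0, "rx": 0, "ry": 0, "rz": 0}, {"tx": 0, "ty": 0, "tz": 0, "rx": 0, "ry": 0, "rz": 0}, {"tx": 0, "ty": 0, "tz": 0, "rx": 0, "ry": 0, "rz": 0}, {"tx": 0, "ty": 0, "tz": 0, "rx": 0, "ry": 0, "rz": 0}, {"tx": 0, "ty": 0, "tz": 0, "rx": 0, "ry": 0, "rz": 0}, {"tx": 0, "ty": 0, "tz": 0, "rx": 0, "ry": 0, "rz": 0}]'

```text
t: 7.22
tool_pos: [0.5599, 0.0098, 0.0076]
ee_rot: [0.245, 3.132, 0.0]
wrist_force: [0.3, 0.5, 0.4]
opening: 0.0591
grip_force: 15.0
```

```bash
python3 -c "
from h import *
plan(420.3,-53.5,50,90,8)"
```

```text
at [559.9   9.8   7.6] yaw 81.04 zaxis [ 0.e+00  1.e-04 -1.e+00] t 7.2 
 n 8 tx 16.7 ty -9.4 tz -5.3 rz -1.12 q [-0.25  0.55  0.15  1.98 -0.14  0.62  1.41]
```

>>> play_rows --deltas '[{"tx": 0, "ty": 0, "tz": -20, "rx": 0, "ry": 0, "rz": 0}, {"tx": 0, "ty": 0, "tz": -22.4, "rx": 0, "ry": 0, "rz": 0}, {"tx": 16.7, "ty": -9.4, "tz": 0, "rx": 0, "ry": 0, "rz": -1.12}, {"tx": 16.7, "ty": -9.4, "tz": 0, "rx": 0, "ry": 0, "rz": -1.12}, {"tx": 16.7, "ty": -9.4, "tz": 0, "rx": 0, "ry": 0, "rz": -1.12}, {"tx": 16.7, "ty": -9.4, "tz": 0, "rx": 0, "ry": 0, "rz": -1.12}, {"tx": 16.7, "ty": -9.4, "tz": 0, "rx": 0, "ry": 0, "rz": -1.12}, {"tx": 16.7, "ty": -9.4, "tz": 0, "rx": 0, "ry": 0, "rz": -1.12}, {"tx": 16.7, "ty": -9.4, "tz": 0, "rx": 0, "ry": 0, "rz": -1.12}, {"tx": 16.7, "ty": -9.4, "tz": 0, "rx": 0, "ry": 0, "rz": -1.12}, {"tx": 0, "ty": 0, "tz": 0, "rx": 0, "ry": 0, "rz": 0}, {"tx": 0, "ty": 0, "tz": 0, "rx": 0, "ry": 0, "rz": 0}, {"tx": 0, "ty": 0, "tz": 0, "rx": 0, "ry": 0, "rz": 0}, {"tx": 0, "ty": 0, "tz": 0, "rx": 0, "ry": 0, "rz": 0}, {"tx": 0, "ty": 0, "tz": 0, "rx": 0, "ry": 0, "rz": 0}]'

```text
t: 8.47
tool_pos: [0.4213, -0.0529, 0.05]
ee_rot: [-0.001, 3.141, 0.0]
wrist_force: [-0.2, 0.4, -0.5]
opening: 0.0586
grip_force: 15.0
```

```bash
python3 -c "
from h import *
plan(420.3,-53.5,6,90,6);s=ctrl.state();print(s['opening'],s['grip_force'])"
```

```text
at [421.3 -52.9  50. ] yaw 90.04 zaxis [ 7.e-04  1.e-04 -1.e+00] t 8.5 
 n 6 tx 0.2 ty -0.1 tz 7.3 rz 0.01 q [-0.14  0.31  0.14  2.27 -0.08  0.57  1.63]
0.05859874251012116 14.999960213899612
```

>>> play_rows --deltas '[{"tx": 0.5, "ty": -0.5, "tz": 12, "rx": 0, "ry": 0, "rz": 0}, {"tx": 0, "ty": 0, "tz": 12, "rx": 0, "ry": 0, "rz": 0}, {"tx": 0, "ty": 0, "tz": 12, "rx": 0, "ry": 0, "rz": 0}, {"tx": 0, "ty": 0, "tz": 8, "rx": 0, "ry": 0, "rz": 0}, {"tx": 0, "ty": 0, "tz": 3, "rx": 0, "ry": 0, "rz": 0}, {"tx": 0, "ty": 0, "tz": 1, "rx": 0, "ry": 0, "rz": 0}, {"tx": 0, "ty": 0, "tz": 1, "rx": 0, "ry": 0, "rz": 0}, {"tx": 0, "ty": 0, "tz": 0.5, "rx": 0, "ry": 0, "rz": 0}, {"tx": 0, "ty": 0, "tz": 0, "rx": 0, "ry": 0, "rz": 0}, {"tx": 0, "ty": 0, "tz": 0, "rx": 0, "ry": 0, "rz": 0}, {"tx": 0, "ty": 0, "tz": 0, "rx": 0, "ry": 0, "rz": 0}, {"tx": 0, "ty": 0, "tz": 0, "rx": 0, "ry": 0, "rz": 0}]'

```text
t: 9.47
tool_pos: [0.42, -0.0539, 0.0007]
ee_rot: [0.0, 3.141, 0.0]
wrist_force: [-0.7, 0.2, -1.1]
opening: 0.059
grip_force: 15.0
```

>>> play_rows --deltas '[{"tx": 0, "ty": 0, "tz": 0.6, "rx": 0, "ry": 0, "rz": 0}, {"tx": 0, "ty": 0, "tz": 0.6, "rx": 0, "ry": 0, "rz": 0}, {"tx": 0, "ty": 0, "tz": 0, "rx": 0, "ry": 0, "rz": 0}, {"tx": 0, "ty": 0, "tz": 0, "rx": 0, "ry": 0, "rz": 0}, {"tx": 0, "ty": 0, "tz": 0, "rx": 0, "ry": 0, "rz": 0}]'

```text
t: 9.88
tool_pos: [0.42, -0.0538, -0.0006]
ee_rot: [0.0, 3.141, 0.0]
wrist_force: [-0.7, -0.0, 4.7]
opening: 0.0591
grip_force: 15.0
```

>>> play_rows --hand 87 --deltas '[{"tx": 0, "ty": 0, "tz": 0, "rx": 0, "ry": 0, "rz": 0}, {"tx": 0, "ty": 0, "tz": 0, "rx": 0, "ry": 0, "rz": 0}, {"tx": 0, "ty": 0, "tz": 0, "rx": 0, "ry": 0, "rz": 0}, {"tx": 0, "ty": 0, "tz": 0, "rx": 0, "ry": 0, "rz": 0}, {"tx": 0, "ty": 0, "tz": -20, "rx": 0, "ry": 0, "rz": 0}, {"tx": 0, "ty": 0, "tz": -30, "rx": 0, "ry": 0, "rz": 0}, {"tx": 0, "ty": 0, "tz": -10, "rx": 0, "ry": 0, "rz": 0}, {"tx": 0, "ty": 0, "tz": 0, "rx": 0, "ry": 0, "rz": 0}, {"tx": 0, "ty": 0, "tz": 0, "rx": 0, "ry": 0, "rz": 0}]'

```text
t: 10.63
tool_pos: [0.4201, -0.0538, 0.0594]
ee_rot: [-0.0, 3.14, 0.0]
wrist_force: [-0.7, -0.8, -0.3]
opening: 0.0872
grip_force: 0.0
```

```bash
python3 -c "
from h import *
plan(643.6,-6.4,60,80.2,8)"
```

```text
at [420.1 -53.8  59.4] yaw 90.0 zaxis [ 1.3e-03  2.0e-04 -1.0e+00] t 10.6 
 n 8 tx -27.4 ty 8.0 tz -0.1 rz 1.23 q [-0.15  0.29  0.15  2.27 -0.07  0.59  1.63]
```

>>> play_rows --deltas '[{"tx": -27.4, "ty": 8, "tz": 0, "rx": 0, "ry": 0, "rz": 1.23}, {"tx": -27.4, "ty": 8, "tz": 0, "rx": 0, "ry": 0, "rz": 1.23}, {"tx": -27.4, "ty": 8, "tz": 0, "rx": 0, "ry": 0, "rz": 1.23}, {"tx": -27.4, "ty": 8, "tz": 0, "rx": 0, "ry": 0, "rz": 1.23}, {"tx": -27.4, "ty": 8, "tz": 0, "rx": 0, "ry": 0, "rz": 1.23}, {"tx": -27.4, "ty": 8, "tz": 0, "rx": 0, "ry": 0, "rz": 1.23}, {"tx": -27.4, "ty": 8, "tz": 0, "rx": 0, "ry": 0, "rz": 1.23}, {"tx": -27.4, "ty": 8, "tz": 0, "rx": 0, "ry": 0, "rz": 1.23}, {"tx": 0, "ty": 0, "tz": 0, "rx": 0, "ry": 0, "rz": 0}, {"tx": 0, "ty": 0, "tz": 0, "rx": 0, "ry": 0, "rz": 0}, {"tx": 0, "ty": 0, "tz": 0, "rx": 0, "ry": 0, "rz": 0}, {"tx": 0, "ty": 0, "tz": 0, "rx": 0, "ry": 0, "rz": 0}, {"tx": 0, "ty": 0, "tz": 0, "rx": 0, "ry": 0, "rz": 0}, {"tx": 0, "ty": 0, "tz": 0, "rx": 0, "ry": 0, "rz": 0}]'

```text
t: 11.8
tool_pos: [0.6421, -0.0069, 0.0592]
ee_rot: [-0.27, -3.129, -0.0]
wrist_force: [0.2, 0.1, 0.4]
opening: 0.087
grip_force: 0.0
```

```bash
python3 -c "
from h import *
print(settled());plan(643.6,-6.4,8,80.2,6)"
```

```text
0.01032486643432604
at [642.1  -6.9  59.2] yaw 80.14 zaxis [-5.e-04  1.e-04 -1.e+00] t 11.8 
 n 6 tx -0.2 ty 0.1 tz 8.5 rz -0.01 q [-0.22  0.58  0.18  1.76 -0.14  0.81  1.43]
```

>>> play_rows --deltas '[{"tx": -0.7, "ty": 0.3, "tz": 12, "rx": 0, "ry": 0, "rz": 0}, {"tx": 0, "ty": 0, "tz": 12, "rx": 0, "ry": 0, "rz": 0}, {"tx": 0, "ty": 0, "tz": 12, "rx": 0, "ry": 0, "rz": 0}, {"tx": 0, "ty": 0, "tz": 8, "rx": 0, "ry": 0, "rz": 0}, {"tx": 0, "ty": 0, "tz": 5, "rx": 0, "ry": 0, "rz": 0}, {"tx": 0, "ty": 0, "tz": 2, "rx": 0, "ry": 0, "rz": 0}, {"tx": 0, "ty": 0, "tz": 0, "rx": 0, "ry": 0, "rz": 0}, {"tx": 0, "ty": 0, "tz": 0, "rx": 0, "ry": 0, "rz": 0}, {"tx": 0, "ty": 0, "tz": 0, "rx": 0, "ry": 0, "rz": 0}, {"tx": 0, "ty": 0, "tz": 0, "rx": 0, "ry": 0, "rz": 0}]'

```text
t: 12.63
tool_pos: [0.6441, -0.0064, 0.0088]
ee_rot: [0.27, 3.129, 0.0]
wrist_force: [0.7, 0.2, -0.1]
opening: 0.087
grip_force: 0.0
```

>>> play_rows --hand 45 --deltas '[{"tx": 0, "ty": 0, "tz": 0, "rx": 0, "ry": 0, "rz": 0}, {"tx": 0, "ty": 0, "tz": 0, "rx": 0, "ry": 0, "rz": 0}, {"tx": 0, "ty": 0, "tz": 0, "rx": 0, "ry": 0, "rz": 0}, {"tx": 0, "ty": 0, "tz": 0, "rx": 0, "ry": 0, "rz": 0}, {"tx": 0, "ty": 0, "tz": 0, "rx": 0, "ry": 0, "rz": 0}, {"tx": 0, "ty": 0, "tz": 0, "rx": 0, "ry": 0, "rz": 0}, {"tx": 0, "ty": 0, "tz": -20, "rx": 0, "ry": 0, "rz": 0}, {"tx": 0, "ty": 0, "tz": -25, "rx": 0, "ry": 0, "rz": 0}, {"tx": 0, "ty": 0, "tz": 0, "rx": 0, "ry": 0, "rz": 0}, {"tx": 0, "ty": 0, "tz": 0, "rx": 0, "ry": 0, "rz": 0}, {"tx": 0, "ty": 0, "tz": 0, "rx": 0, "ry": 0, "rz": 0}]'

```text
t: 13.55
tool_pos: [0.6433, -0.0064, 0.0529]
ee_rot: [-0.269, -3.13, -0.0]
wrist_force: [-0.5, 0.2, 0.2]
opening: 0.045
grip_force: 0.0
```

```bash
python3 -c "
from h import *
print(settled());plan(420,-53.8,54,90,8)"
```

```text
0.015394169024283852
at [643.3  -6.4  52.9] yaw 80.16 zaxis [-4.e-04  1.e-04 -1.e+00] t 13.6 
 n 8 tx 27.2 ty -8.6 tz -0.1 rz -1.23 q [-0.22  0.59  0.18  1.76 -0.14  0.8   1.43]
```

```bash
python3 - <<'E'
from h import *
a,_=snap('side'); b,_=snap('scene')
o=np.hstack([cv2.resize(a[200:320,230:390],(400,300),interpolation=2),cv2.resize(b[180:300,220:380],(400,300),interpolation=2)])
cv2.imwrite('pics/c3.png',o[:,:,::-1])
E
```

```text
(no output)
```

View pics/c3.png

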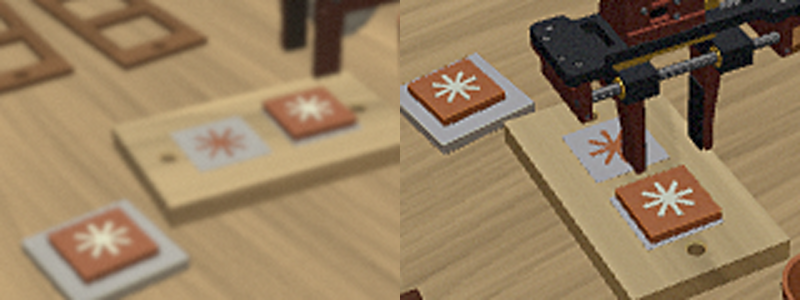

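```bash
python3 - <<'E'
from h import *
s=ctrl.state(); p=s['tool_pos']; y=R.from_rotvec(s['ee_rot']).as_matrix()[:,1]
for n,d,o in [('scene',-.029,(316,248.8)),('scene',.029,(342,240)),('side',-.029,(360,230))]:
    for z in (.05,.06,.07,.08):
        q=p+y*d; q[2]=z; print(n,d,z,w2px(cam(n),q)[0].round(),o)
E
```

```text
scene -0.029 0.05 [312. 255.] (316, 248.8)
scene -0.029 0.06 [312. 251.] (316, 248.8)
scene -0.029 0.07 [312. 247.] (316, 248.8)
scene -0.029 0.08 [312. 242.] (316, 248.8)
scene 0.029 0.05 [340. 245.] (342, 240)
scene 0.029 0.06 [340. 241.] (342, 240)
scene 0.029 0.07 [340. 237.] (342, 240)
scene 0.029 0.08 [340. 233.] (342, 240)
side -0.029 0.05 [360. 241.] (360, 230)
side -0.029 0.06 [360. 237.] (360, 230)
side -0.029 0.07 [360. 232.] (360, 230)
side -0.029 0.08 [360. 228.] (360, 230)
```

>>> play_rows --hand 87 --deltas '[{"tx": 0, "ty": 0, "tz": 0, "rx": 0, "ry": 0, "rz": 0}, {"tx": 0, "ty": 0, "tz": 0, "rx": 0, "ry": 0, "rz": 0}, {"tx": 0, "ty": 0, "tz": 0, "rx": 0, "ry": 0, "rz": 0}, {"tx": 0, "ty": 0, "tz": 0, "rx": 0, "ry": 0, "rz": 0}, {"tx": 0, "ty": 0, "tz": 0, "rx": 0, "ry": 0, "rz": 0}, {"tx": 0, "ty": 0, "tz": 20, "rx": 0, "ry": 0, "rz": 0}, {"tx": 0, "ty": 0, "tz": 17, "rx": 0, "ry": 0, "rz": 0}, {"tx": 0, "ty": 0, "tz": 8, "rx": 0, "ry": 0, "rz": 0}, {"tx": 0, "ty": 0, "tz": 2, "rx": 0, "ry": 0, "rz": 0}, {"tx": 0, "ty": 0, "tz": 1, "rx": 0, "ry": 0, "rz": 0}, {"tx": 0, "ty": 0, "tz": 1, "rx": 0, "ry": 0, "rz": 0}, {"tx": 0, "ty": 0, "tz": 1, "rx": 0, "ry": 0, "rz": 0}, {"tx": 0, "ty": 0, "tz": 0, "rx": 0, "ry": 0, "rz": 0}, {"tx": 0, "ty": 0, "tz": 0, "rx": 0, "ry": 0, "rz": 0}, {"tx": 0, "ty": 0, "tz": 0, "rx": 0, "ry": 0, "rz": 0}, {"tx": 0, "ty": 0, "tz": 0, "rx": 0, "ry": 0, "rz": 0}]'

```text
t: 14.98
tool_pos: [0.6439, -0.0064, 0.0036]
ee_rot: [0.269, 3.13, 0.0]
wrist_force: [0.5, -0.5, -0.3]
opening: 0.0871
grip_force: 0.0
```

>>> play_rows --hand 45 --deltas '[{"tx": 0, "ty": 0, "tz": 0, "rx": 0, "ry": 0, "rz": 0}, {"tx": 0, "ty": 0, "tz": 0, "rx": 0, "ry": 0, "rz": 0}, {"tx": 0, "ty": 0, "tz": 0, "rx": 0, "ry": 0, "rz": 0}, {"tx": 0, "ty": 0, "tz": 0, "rx": 0, "ry": 0, "rz": 0}, {"tx": 0, "ty": 0, "tz": 0, "rx": 0, "ry": 0, "rz": 0}, {"tx": 0, "ty": 0, "tz": 0, "rx": 0, "ry": 0, "rz": 0}]'

```text
t: 15.48
tool_pos: [0.6437, -0.0064, 0.0032]
ee_rot: [-0.269, -3.13, 0.0]
wrist_force: [0.1, 0.0, 0.0]
opening: 0.0597
grip_force: 15.0
```

>>> play_rows --deltas '[{"tx": 0, "ty": 0, "tz": -20, "rx": 0, "ry": 0, "rz": 0}, {"tx": 0, "ty": 0, "tz": -25, "rx": 0, "ry": 0, "rz": 0}, {"tx": 27.2, "ty": -8.6, "tz": 0, "rx": 0, "ry": 0, "rz": -1.23}, {"tx": 27.2, "ty": -8.6, "tz": 0, "rx": 0, "ry": 0, "rz": -1.23}, {"tx": 27.2, "ty": -8.6, "tz": 0, "rx": 0, "ry": 0, "rz": -1.23}, {"tx": 27.2, "ty": -8.6, "tz": 0, "rx": 0, "ry": 0, "rz": -1.23}, {"tx": 27.2, "ty": -8.6, "tz": 0, "rx": 0, "ry": 0, "rz": -1.23}, {"tx": 27.2, "ty": -8.6, "tz": 0, "rx": 0, "ry": 0, "rz": -1.23}, {"tx": 27.2, "ty": -8.6, "tz": 0, "rx": 0, "ry": 0, "rz": -1.23}, {"tx": 27.2, "ty": -8.6, "tz": 0, "rx": 0, "ry": 0, "rz": -1.23}, {"tx": 0, "ty": 0, "tz": 0, "rx": 0, "ry": 0, "rz": 0}, {"tx": 0, "ty": 0, "tz": 0, "rx": 0, "ry": 0, "rz": 0}, {"tx": 0, "ty": 0, "tz": 0, "rx": 0, "ry": 0, "rz": 0}, {"tx": 0, "ty": 0, "tz": 0, "rx": 0, "ry": 0, "rz": 0}, {"tx": 0, "ty": 0, "tz": 0, "rx": 0, "ry": 0, "rz": 0}]'

```text
t: 16.73
tool_pos: [0.4221, -0.0535, 0.0484]
ee_rot: [-0.001, 3.14, -0.0]
wrist_force: [0.3, -0.1, -0.5]
opening: 0.0598
grip_force: 15.0
```

```bash
python3 -c "
from h import *
print(settled(),ctrl.state()['grip_force']);plan(420,-53.8,6,90,4)"
```

```text
0.007988561947650569 14.999156445264816
at [422.1 -53.5  48.4] yaw 90.03 zaxis [ 0.0011 -0.     -1.    ] t 16.7 
 n 4 tx 0.5 ty -0.1 tz 10.6 rz 0.01 q [-0.14  0.31  0.14  2.27 -0.08  0.57  1.63]
```

>>> play_rows --deltas '[{"tx": 0.8, "ty": -0.3, "tz": 12, "rx": 0, "ry": 0, "rz": 0}, {"tx": 0, "ty": 0, "tz": 12, "rx": 0, "ry": 0, "rz": 0}, {"tx": 0, "ty": 0, "tz": 11, "rx": 0, "ry": 0, "rz": 0}, {"tx": 0, "ty": 0, "tz": 5, "rx": 0, "ry": 0, "rz": 0}, {"tx": 0, "ty": 0, "tz": 2, "rx": 0, "ry": 0, "rz": 0}, {"tx": 0, "ty": 0, "tz": 0.7, "rx": 0, "ry": 0, "rz": 0}, {"tx": 0, "ty": 0, "tz": 0.7, "rx": 0, "ry": 0, "rz": 0}, {"tx": 0, "ty": 0, "tz": 0, "rx": 0, "ry": 0, "rz": 0}, {"tx": 0, "ty": 0, "tz": 0, "rx": 0, "ry": 0, "rz": 0}, {"tx": 0, "ty": 0, "tz": 0, "rx": 0, "ry": 0, "rz": 0}, {"tx": 0, "ty": 0, "tz": 0, "rx": 0, "ry": 0, "rz": 0}]'

```text
t: 17.65
tool_pos: [0.4202, -0.0541, 0.0051]
ee_rot: [0.0, 3.141, 0.0]
wrist_force: [-0.4, 0.0, 1.1]
opening: 0.0597
grip_force: 15.0
```

>>> play_rows --hand 87 --deltas '[{"tx": 0, "ty": 0, "tz": 0, "rx": 0, "ry": 0, "rz": 0}, {"tx": 0, "ty": 0, "tz": 0, "rx": 0, "ry": 0, "rz": 0}, {"tx": 0, "ty": 0, "tz": 0, "rx": 0, "ry": 0, "rz": 0}, {"tx": 0, "ty": 0, "tz": 0, "rx": 0, "ry": 0, "rz": 0}, {"tx": 0, "ty": 0, "tz": -20, "rx": 0, "ry": 0, "rz": 0}, {"tx": 0, "ty": 0, "tz": -30, "rx": 0, "ry": 0, "rz": 0}, {"tx": -25, "ty": 0, "tz": -25, "rx": 0, "ry": 0, "rz": 0}, {"tx": -25, "ty": 0, "tz": -25, "rx": 0, "ry": 0, "rz": 0}, {"tx": -25, "ty": 0, "tz": -25, "rx": 0, "ry": 0, "rz": 0}, {"tx": -25, "ty": 0, "tz": -15, "rx": 0, "ry": 0, "rz": 0}, {"tx": 0, "ty": 0, "tz": 0, "rx": 0, "ry": 0, "rz": 0}, {"tx": 0, "ty": 0, "tz": 0, "rx": 0, "ry": 0, "rz": 0}, {"tx": 0, "ty": 0, "tz": 0, "rx": 0, "ry": 0, "rz": 0}, {"tx": 0, "ty": 0, "tz": 0, "rx": 0, "ry": 0, "rz": 0}, {"tx": 0, "ty": 0, "tz": 0, "rx": 0, "ry": 0, "rz": 0}]'

```text
t: 18.9
tool_pos: [0.5182, -0.0542, 0.1439]
ee_rot: [-0.0, -3.139, 0.0]
wrist_force: [0.1, -0.3, 0.5]
opening: 0.087
grip_force: 0.0
```

```bash
python3 - <<'E'
from h import *
im,C=snap('wrist','w3')
hs=cv2.cvtColor(im,cv2.COLOR_RGB2HSV);h,sa,v=cv2.split(hs)
m=((h<13)&(sa>100)&(v>60)).astype(np.uint8);m[280:]=0
for c in blobs(m,1000): print('tile',c.mean(0).round(),rect(C,c,.032))
w=((sa<25)&(v>90)).astype(np.uint8)|m; w[280:]=0
for c in blobs(w,3000): print('ware',c.mean(0).round(),rect(C,c,.012))
plan(590,305,190,90)
E
```

```text
tile [314.  92.] (421.8, -55.2, 89.99, 59.0, 58.5)
ware [318.  93.] (422.1, -52.5, 0.52, 87.5, 87.5)
at [518.5 -54.2 144. ] yaw 89.99 zaxis [-0.002  0.    -1.   ] t 18.9 
 n 11 tx -6.5 ty 32.7 tz -4.2 rz -0.00 q [-0.16  0.29  0.17  1.99 -0.06  0.87  1.62]
```

View pics/w3.png

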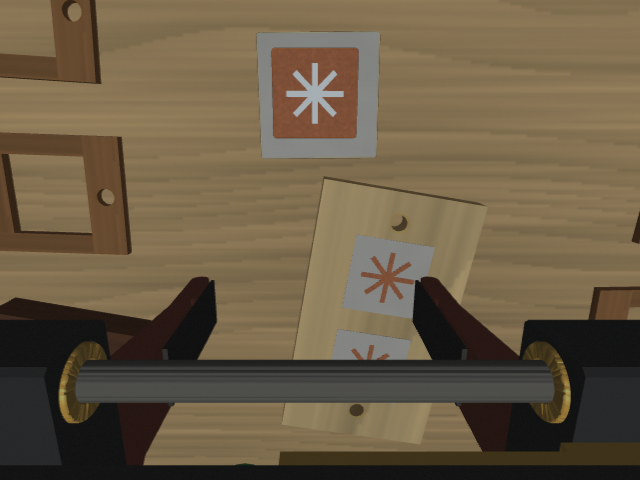

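The tile stack is square on the ware board, ~2.7 mm off centre. Next: look at the board with the tool turned as for placing.

```bash
python3 -c "
from h import *
plan(592,-70,150,-9.4,15)"
```

```text
at [518.5 -54.2 144. ] yaw 89.99 zaxis [-0.002  0.    -1.   ] t 18.9 
 n 15 tx -4.7 ty 3.2 tz -0.4 rz 6.63 q [-0.16  0.29  0.17  1.99 -0.06  0.87  1.62]
```

>>> play_rows --deltas '[{"tx": -4.7, "ty": 3.2, "tz": -0.4, "rx": 0, "ry": 0, "rz": 6.63}, {"tx": -4.7, "ty": 3.2, "tz": -0.4, "rx": 0, "ry": 0, "rz": 6.63}, {"tx": -4.7, "ty": 3.2, "tz": -0.4, "rx": 0, "ry": 0, "rz": 6.63}, {"tx": -4.7, "ty": 3.2, "tz": -0.4, "rx": 0, "ry": 0, "rz": 6.63}, {"tx": -4.7, "ty": 3.2, "tz": -0.4, "rx": 0, "ry": 0, "rz": 6.63}, {"tx": -4.7, "ty": 3.2, "tz": -0.4, "rx": 0, "ry": 0, "rz": 6.63}, {"tx": -4.7, "ty": 3.2, "tz": -0.4, "rx": 0, "ry": 0, "rz": 6.63}, {"tx": -4.7, "ty": 3.2, "tz": -0.4, "rx": 0, "ry": 0, "rz": 6.63}, {"tx": -4.7, "ty": 3.2, "tz": -0.4, "rx": 0, "ry": 0, "rz": 6.63}, {"tx": -4.7, "ty": 3.2, "tz": -0.4, "rx": 0, "ry": 0, "rz": 6.63}, {"tx": -4.7, "ty": 3.2, "tz": -0.4, "rx": 0, "ry": 0, "rz": 6.63}, {"tx": -4.7, "ty": 3.2, "tz": -0.4, "rx": 0, "ry": 0, "rz": 6.63}, {"tx": -4.7, "ty": 3.2, "tz": -0.4, "rx": 0, "ry": 0, "rz": 6.63}, {"tx": -4.7, "ty": 3.2, "tz": -0.4, "rx": 0, "ry": 0, "rz": 6.63}, {"tx": -4.7, "ty": 3.2, "tz": -0.4, "rx": 0, "ry": 0, "rz": 6.63}, {"tx": 0, "ty": 0, "tz": 0, "rx": 0, "ry": 0, "rz": 0}, {"tx": 0, "ty": 0, "tz": 0, "rx": 0, "ry": 0, "rz": 0}, {"tx": 0, "ty": 0, "tz": 0, "rx": 0, "ry": 0, "rz": 0}, {"tx": 0, "ty": 0, "tz": 0, "rx": 0, "ry": 0, "rz": 0}, {"tx": 0, "ty": 0, "tz": 0, "rx": 0, "ry": 0, "rz": 0}]'

```text
t: 20.62
tool_pos: [0.593, -0.0696, 0.1508]
ee_rot: [-2.395, -2.033, -0.0]
wrist_force: [-0.0, -0.4, -0.7]
opening: 0.0872
grip_force: 0.0
```

```bash
python3 - <<'E'
from h import *
np.set_printoptions(precision=1,suppress=True)
print(settled()); im,C=snap('wrist','w4')
for p in [(.5166,.0119,.02),(.690,-.0168,.02)]:
    for fr in (.6,.75): print(w2px(C,np.array(p)),'hole',dark_hole(im,C,np.array(p),.02,18,fr))
h,s,v=cv2.split(cv2.cvtColor(im,cv2.COLOR_RGB2HSV))
print(h[200,150:500:50],s[200,150:500:50],v[200,150:500:50])
plan(592,-70,150,-9.4,15)
E
```

```text
0.007039371225131963
[[196.2 136.1]] hole ((196.7308807373047, 135.67906188964844), (12.873878479003906, 15.305076599121094), array([517.1,  12.2,  20. ]))
[[196.2 136.1]] hole ((196.38357543945312, 135.96449279785156), (12.835728645324707, 16.197067260742188), array([516.8,  12. ,  20. ]))
[[426.6 136.4]] hole ((427.5058898925781, 136.68511962890625), (13.926135063171387, 15.354504585266113), array([690.7, -17.1,  20. ]))
[[426.6 136.4]] hole ((428.4060974121094, 136.87814331054688), (13.341614723205566, 15.77585506439209), array([691.3, -17.4,  20. ]))
[50 21 21 20 21 20 20] [ 6 90 90 89 90 90 90] [133 144 145 144 144 142 142]
at [593.1 -69.6 150.9] yaw -9.37 zaxis [-0.  0. -1.] t 20.7 
 n 15 tx -0.0 ty -0.1 tz 0.1 rz 0.00 q [-0.4  0.4  0.5  1.8 -0.3  0.9  0.1]
```

View pics/w4.png

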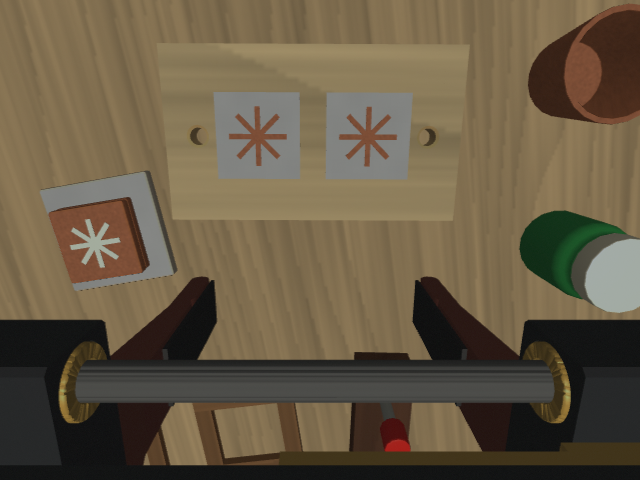

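```bash
python3 - <<'E'
from h import *
im=cv2.imread('pics/w4.png')[:,:,::-1]; C=cam('wrist',ctrl.state())
h,s,v=cv2.split(cv2.cvtColor(im,cv2.COLOR_RGB2HSV))
m=((s<35)&(v>90)).astype(np.uint8); m[190:]=0
for c in blobs(m,2000,12000): print(c.mean(0),rect(C,c,.02))
plan(566,312,150,90,15)
E
```

```text
[367.73134328 134.86567164] (645.8, -9.8, -9.36, 63.8, 62.7)
[257.54464286 134.48809524] (562.9, 4.2, -9.36, 63.8, 63.4)
at [593.1 -69.6 150.9] yaw -9.37 zaxis [-0.e+00  4.e-04 -1.e+00] t 20.7 
 n 15 tx 24.3 ty 15.8 tz 0.1 rz -6.62 q [-0.4   0.44  0.54  1.83 -0.27  0.95  0.1 ]
```

>>> play_rows --deltas '[{"tx": 24.3, "ty": 15.8, "tz": 0, "rx": 0, "ry": 0, "rz": -6.62}, {"tx": 24.3, "ty": 15.8, "tz": 0, "rx": 0, "ry": 0, "rz": -6.62}, {"tx": 24.3, "ty": 15.8, "tz": 0, "rx": 0, "ry": 0, "rz": -6.62}, {"tx": 24.3, "ty": 15.8, "tz": 0, "rx": 0, "ry": 0, "rz": -6.62}, {"tx": 24.3, "ty": 15.8, "tz": 0, "rx": 0, "ry": 0, "rz": -6.62}, {"tx": 24.3, "ty": 15.8, "tz": 0, "rx": 0, "ry": 0, "rz": -6.62}, {"tx": 24.3, "ty": 15.8, "tz": 0, "rx": 0, "ry": 0, "rz": -6.62}, {"tx": 24.3, "ty": 15.8, "tz": 0, "rx": 0, "ry": 0, "rz": -6.62}, {"tx": 24.3, "ty": 15.8, "tz": 0, "rx": 0, "ry": 0, "rz": -6.62}, {"tx": 24.3, "ty": 15.8, "tz": 0, "rx": 0, "ry": 0, "rz": -6.62}, {"tx": 24.3, "ty": 15.8, "tz": 0, "rx": 0, "ry": 0, "rz": -6.62}, {"tx": 24.3, "ty": 15.8, "tz": 0, "rx": 0, "ry": 0, "rz": -6.62}, {"tx": 24.3, "ty": 15.8, "tz": 0, "rx": 0, "ry": 0, "rz": -6.62}, {"tx": 24.3, "ty": 15.8, "tz": 0, "rx": 0, "ry": 0, "rz": -6.62}, {"tx": 24.3, "ty": 15.8, "tz": 0, "rx": 0, "ry": 0, "rz": -6.62}, {"tx": 0, "ty": 0, "tz": 0, "rx": 0, "ry": 0, "rz": 0}, {"tx": 0, "ty": 0, "tz": 0, "rx": 0, "ry": 0, "rz": 0}, {"tx": 0, "ty": 0, "tz": 0, "rx": 0, "ry": 0, "rz": 0}, {"tx": 0, "ty": 0, "tz": 0, "rx": 0, "ry": 0, "rz": 0}, {"tx": 0, "ty": 0, "tz": 0, "rx": 0, "ry": 0, "rz": 0}]'

```text
t: 22.33
tool_pos: [0.5687, 0.3102, 0.1508]
ee_rot: [0.009, 3.141, -0.001]
wrist_force: [-0.2, -0.1, 0.2]
opening: 0.0871
grip_force: 0.0
```

```bash
cat > fr.py <<'E'
from h import *
# usage: fr.py x y (m expected) ; measures frame seen by wrist nearest to it, prints plan to go above
print('qv',round(settled(),4)); im,C=snap('wrist')
h,s,v=cv2.split(cv2.cvtColor(im,cv2.COLOR_RGB2HSV))
m=((h<=17)&(s>115)&(v>30)).astype(np.uint8); m[282:]=0
m=cv2.morphologyEx(m,cv2.MORPH_OPEN,np.ones((3,3)))
out=[]
for c in blobs(m,4000):
    r=rect(C,c,.008); print(c.min(0),c.max(0),r)
    if 195<r[3]<212 and 88<r[4]<106: out.append(r)
for r in out:
    yw=r[2] if r[2]>0 else r[2]+180
    print('FRAME',r); plan(r[0],r[1],float(sys.argv[1]),yw if len(sys.argv)<3 else yw+180,int(6))
E
python3 fr.py 30
```

```text
qv 0.0055
[174 226] [415 281] (599.0, 292.7, 89.69, 204.4, 49.2)
[196  55] [463 194] (495.0, 319.1, 86.77, 203.7, 95.9)
FRAME (495.0, 319.1, 86.77, 203.7, 95.9)
at [568.5 310.5 150.8] yaw 89.7 zaxis [ 4.e-04 -5.e-04 -1.e+00] t 22.4 
 n 6 tx 12.3 ty 1.1 tz 20.1 rz 0.49 q [-0.64  0.48  0.06  1.68 -0.03  0.99  0.99]
```

>>> play_rows --hand 50 --deltas '[{"tx": 12.3, "ty": 1.1, "tz": 20.1, "rx": 0, "ry": 0, "rz": 0.49}, {"tx": 12.3, "ty": 1.1, "tz": 20.1, "rx": 0, "ry": 0, "rz": 0.49}, {"tx": 12.3, "ty": 1.1, "tz": 20.1, "rx": 0, "ry": 0, "rz": 0.49}, {"tx": 12.3, "ty": 1.1, "tz": 20.1, "rx": 0, "ry": 0, "rz": 0.49}, {"tx": 12.3, "ty": 1.1, "tz": 20.1, "rx": 0, "ry": 0, "rz": 0.49}, {"tx": 12.3, "ty": 1.1, "tz": 20.1, "rx": 0, "ry": 0, "rz": 0.49}, {"tx": 0, "ty": 0, "tz": 0, "rx": 0, "ry": 0, "rz": 0}, {"tx": 0, "ty": 0, "tz": 0, "rx": 0, "ry": 0, "rz": 0}, {"tx": 0, "ty": 0, "tz": 0, "rx": 0, "ry": 0, "rz": 0}, {"tx": 0, "ty": 0, "tz": 0, "rx": 0, "ry": 0, "rz": 0}, {"tx": 0, "ty": 0, "tz": 0, "rx": 0, "ry": 0, "rz": 0}]'

```text
t: 23.3
tool_pos: [0.4957, 0.3204, 0.0316]
ee_rot: [0.087, 3.138, 0.002]
wrist_force: [-0.6, -0.0, 0.7]
opening: 0.0499
grip_force: 0.0
```

```bash
python3 -c "
from h import *
print(settled());plan(495,319.1,-10,86.77,1)"
```

```text
0.008271571050477473
at [495.7 320.4  31.6] yaw 86.84 zaxis [ 0.0023  0.0014 -1.    ] t 23.3 
 n 1 tx 0.6 ty -1.3 tz 41.6 rz 0.07 q [-0.71  0.55  0.04  1.9  -0.03  0.7   0.87]
```

>>> play_rows --deltas '[{"tx": 0, "ty": -0.6, "tz": 15, "rx": 0, "ry": 0, "rz": 0}, {"tx": 0, "ty": -0.5, "tz": 10, "rx": 0, "ry": 0, "rz": 0}, {"tx": 0, "ty": 0, "tz": 5, "rx": 0, "ry": 0, "rz": 0}, {"tx": 0, "ty": 0, "tz": 3, "rx": 0, "ry": 0, "rz": 0}, {"tx": 0, "ty": 0, "tz": 2, "rx": 0, "ry": 0, "rz": 0}, {"tx": 0, "ty": 0, "tz": 1, "rx": 0, "ry": 0, "rz": 0}, {"tx": 0, "ty": 0, "tz": 1, "rx": 0, "ry": 0, "rz": 0}, {"tx": 0, "ty": 0, "tz": 0, "rx": 0, "ry": 0, "rz": 0}, {"tx": 0, "ty": 0, "tz": 0, "rx": 0, "ry": 0, "rz": 0}, {"tx": 0, "ty": 0, "tz": 0, "rx": 0, "ry": 0, "rz": 0}]'

```text
t: 24.13
tool_pos: [0.494, 0.3192, -0.0065]
ee_rot: [0.085, 3.14, 0.001]
wrist_force: [-0.3, -0.1, 0.3]
opening: 0.0499
grip_force: 0.0
```

>>> play_rows --deltas '[{"tx": 0, "ty": 0, "tz": 1, "rx": 0, "ry": 0, "rz": 0}, {"tx": 0, "ty": 0, "tz": 1, "rx": 0, "ry": 0, "rz": 0}, {"tx": 0, "ty": 0, "tz": 1, "rx": 0, "ry": 0, "rz": 0}, {"tx": 0, "ty": 0, "tz": 1, "rx": 0, "ry": 0, "rz": 0}, {"tx": 0, "ty": 0, "tz": 0, "rx": 0, "ry": 0, "rz": 0}, {"tx": 0, "ty": 0, "tz": 0, "rx": 0, "ry": 0, "rz": 0}]'

```text
t: 24.63
tool_pos: [0.4938, 0.319, -0.0109]
ee_rot: [-0.085, -3.14, 0.0]
wrist_force: [0.8, 0.4, -1.2]
opening: 0.0502
grip_force: 0.0
```

>>> play_rows --deltas '[{"tx": 0, "ty": 0, "tz": 1, "rx": 0, "ry": 0, "rz": 0}, {"tx": 0, "ty": 0, "tz": 1, "rx": 0, "ry": 0, "rz": 0}, {"tx": 0, "ty": 0, "tz": 1, "rx": 0, "ry": 0, "rz": 0}, {"tx": 0, "ty": 0, "tz": 0, "rx": 0, "ry": 0, "rz": 0}, {"tx": 0, "ty": 0, "tz": 0, "rx": 0, "ry": 0, "rz": 0}]'

```text
t: 25.05
tool_pos: [0.4938, 0.319, -0.0138]
ee_rot: [-0.085, -3.14, 0.0]
wrist_force: [-0.3, 0.7, -0.1]
opening: 0.0502
grip_force: 0.0
```

>>> play_rows --deltas '[{"tx": 0, "ty": 0, "tz": 1, "rx": 0, "ry": 0, "rz": 0}, {"tx": 0, "ty": 0, "tz": 1, "rx": 0, "ry": 0, "rz": 0}, {"tx": 0, "ty": 0, "tz": 1, "rx": 0, "ry": 0, "rz": 0}, {"tx": 0, "ty": 0, "tz": 0, "rx": 0, "ry": 0, "rz": 0}, {"tx": 0, "ty": 0, "tz": 0, "rx": 0, "ry": 0, "rz": 0}]'

```text
t: 25.47
tool_pos: [0.4938, 0.319, -0.0168]
ee_rot: [-0.085, -3.14, 0.0]
wrist_force: [0.6, 0.5, -0.2]
opening: 0.0502
grip_force: 0.0
```

>>> play_rows --hand 12 --force 20 --deltas '[{"tx": 0, "ty": 0, "tz": 0, "rx": 0, "ry": 0, "rz": 0}, {"tx": 0, "ty": 0, "tz": 0, "rx": 0, "ry": 0, "rz": 0}, {"tx": 0, "ty": 0, "tz": 0, "rx": 0, "ry": 0, "rz": 0}, {"tx": 0, "ty": 0, "tz": 0, "rx": 0, "ry": 0, "rz": 0}, {"tx": 0, "ty": 0, "tz": 0, "rx": 0, "ry": 0, "rz": 0}, {"tx": 0, "ty": 0, "tz": 0, "rx": 0, "ry": 0, "rz": 0}, {"tx": 0, "ty": 0, "tz": 0, "rx": 0, "ry": 0, "rz": 0}]'

```text
t: 26.05
tool_pos: [0.4939, 0.3191, -0.0167]
ee_rot: [0.085, 3.14, 0.0]
wrist_force: [1.0, -0.1, 0.7]
opening: 0.0196
grip_force: 20.0
```

```bash
python3 -c "
from h import *
plan(604.4,-1.6,60,-9.5,15)"
```

```text
at [493.9 319.1 -16.7] yaw 86.91 zaxis [ 1.e-04  1.e-04 -1.e+00] t 26.1 
 n 15 tx -23.5 ty -9.9 tz -5.1 rz 6.43 q [-0.71  0.62  0.04  1.92 -0.04  0.61  0.87]
```

>>> play_rows --deltas '[{"tx": 0, "ty": 0, "tz": -25, "rx": 0, "ry": 0, "rz": 0}, {"tx": 0, "ty": 0, "tz": -35, "rx": 0, "ry": 0, "rz": 0}, {"tx": 0, "ty": 0, "tz": -17, "rx": 0, "ry": 0, "rz": 0}, {"tx": -23.5, "ty": -9.9, "tz": 0, "rx": 0, "ry": 0, "rz": 6.43}, {"tx": -23.5, "ty": -9.9, "tz": 0, "rx": 0, "ry": 0, "rz": 6.43}, {"tx": -23.5, "ty": -9.9, "tz": 0, "rx": 0, "ry": 0, "rz": 6.43}, {"tx": -23.5, "ty": -9.9, "tz": 0, "rx": 0, "ry": 0, "rz": 6.43}, {"tx": -23.5, "ty": -9.9, "tz": 0, "rx": 0, "ry": 0, "rz": 6.43}, {"tx": -23.5, "ty": -9.9, "tz": 0, "rx": 0, "ry": 0, "rz": 6.43}, {"tx": -23.5, "ty": -9.9, "tz": 0, "rx": 0, "ry": 0, "rz": 6.43}, {"tx": -23.5, "ty": -9.9, "tz": 0, "rx": 0, "ry": 0, "rz": 6.43}, {"tx": -23.5, "ty": -9.9, "tz": 0, "rx": 0, "ry": 0, "rz": 6.43}, {"tx": -23.5, "ty": -9.9, "tz": 0, "rx": 0, "ry": 0, "rz": 6.43}, {"tx": -23.5, "ty": -9.9, "tz": 0, "rx": 0, "ry": 0, "rz": 6.43}, {"tx": -23.5, "ty": -9.9, "tz": 0, "rx": 0, "ry": 0, "rz": 6.43}, {"tx": -23.5, "ty": -9.9, "tz": 0, "rx": 0, "ry": 0, "rz": 6.43}, {"tx": -23.5, "ty": -9.9, "tz": 0, "rx": 0, "ry": 0, "rz": 6.43}, {"tx": -23.5, "ty": -9.9, "tz": 0, "rx": 0, "ry": 0, "rz": 6.43}]'

```text
t: 27.55
tool_pos: [0.6044, -0.0029, 0.0602]
ee_rot: [2.404, 2.022, 0.0]
wrist_force: [0.6, -0.5, -0.3]
opening: 0.0195
grip_force: 20.0
```

>>> play_rows --deltas '[{"tx": 0, "ty": 0, "tz": 0, "rx": 0, "ry": 0, "rz": 0}, {"tx": 0, "ty": 0, "tz": 0, "rx": 0, "ry": 0, "rz": 0}, {"tx": 0, "ty": 0, "tz": 0, "rx": 0, "ry": 0, "rz": 0}, {"tx": 0, "ty": 0, "tz": 0, "rx": 0, "ry": 0, "rz": 0}, {"tx": 0, "ty": 0, "tz": 0, "rx": 0, "ry": 0, "rz": 0}]'

```text
t: 27.97
tool_pos: [0.605, 0.0001, 0.0601]
ee_rot: [-2.395, -2.032, -0.001]
wrist_force: [0.2, 0.0, -0.5]
opening: 0.0197
grip_force: 20.0
```

```bash
python3 -c "
from h import *
print(settled());plan(604.4,-1.6,6,-9.5,6); print(ctrl.state()['grip_force'],ctrl.state()['opening'])"
```

```text
0.004679448524604625
at [6.05e+02 1.00e-01 6.01e+01] yaw -9.39 zaxis [ 2.e-04  7.e-04 -1.e+00] t 28.0 
 n 6 tx -0.3 ty -0.0 tz 9.0 rz 0.02 q [-0.47  0.57  0.5   1.87 -0.37  0.79  0.06]
19.999600052833557 0.01966719290274535
```

>>> play_rows --deltas '[{"tx": -0.9, "ty": -0.3, "tz": 12, "rx": 0, "ry": 0, "rz": 0.1}, {"tx": -0.9, "ty": 0, "tz": 14, "rx": 0, "ry": 0, "rz": 0}, {"tx": 0, "ty": 0, "tz": 14, "rx": 0, "ry": 0, "rz": 0}, {"tx": 0, "ty": 0, "tz": 10, "rx": 0, "ry": 0, "rz": 0}, {"tx": 0, "ty": 0, "tz": 4, "rx": 0, "ry": 0, "rz": 0}, {"tx": 0, "ty": 0, "tz": 0, "rx": 0, "ry": 0, "rz": 0}, {"tx": 0, "ty": 0, "tz": 0, "rx": 0, "ry": 0, "rz": 0}, {"tx": 0, "ty": 0, "tz": 0, "rx": 0, "ry": 0, "rz": 0}, {"tx": 0, "ty": 0, "tz": 0, "rx": 0, "ry": 0, "rz": 0}, {"tx": 0, "ty": 0, "tz": 0, "rx": 0, "ry": 0, "rz": 0}]'

```text
t: 28.8
tool_pos: [0.6044, -0.0032, 0.0068]
ee_rot: [2.4, 2.027, 0.001]
wrist_force: [-0.7, -0.5, 1.2]
opening: 0.0198
grip_force: 20.0
```

```bash
python3 -c "
from h import *
print(settled());plan(604.4,-1.6,3.3,-9.5,1)"
```

```text
0.0018228631151870984
at [604.4  -3.2   6.8] yaw -9.64 zaxis [ 1.1e-03  2.0e-04 -1.0e+00] t 28.8 
 n 1 tx 1.5 ty -0.3 tz 3.5 rz -0.14 q [-0.43  0.65  0.45  1.89 -0.42  0.69  0.1 ]
```

>>> play_rows --deltas '[{"tx": 0.8, "ty": -0.2, "tz": 0, "rx": 0, "ry": 0, "rz": -0.1}, {"tx": 0.6, "ty": 0, "tz": 1, "rx": 0, "ry": 0, "rz": 0}, {"tx": 0, "ty": 0, "tz": 1.5, "rx": 0, "ry": 0, "rz": 0}, {"tx": 0, "ty": 0, "tz": 0.7, "rx": 0, "ry": 0, "rz": 0}, {"tx": 0, "ty": 0, "tz": 0.5, "rx": 0, "ry": 0, "rz": 0}, {"tx": 0, "ty": 0, "tz": 0, "rx": 0, "ry": 0, "rz": 0}, {"tx": 0, "ty": 0, "tz": 0, "rx": 0, "ry": 0, "rz": 0}, {"tx": 0, "ty": 0, "tz": 0, "rx": 0, "ry": 0, "rz": 0}]'

```text
t: 29.47
tool_pos: [0.6041, -0.0015, 0.0033]
ee_rot: [-2.398, -2.029, -0.001]
wrist_force: [-2.5, 1.1, 7.9]
opening: 0.0197
grip_force: 20.0
```

>>> play_rows --hand 50 --deltas '[{"tx": 0, "ty": 0, "tz": 0, "rx": 0, "ry": 0, "rz": 0}, {"tx": 0, "ty": 0, "tz": 0, "rx": 0, "ry": 0, "rz": 0}, {"tx": 0, "ty": 0, "tz": 0, "rx": 0, "ry": 0, "rz": 0}, {"tx": 0, "ty": 0, "tz": 0, "rx": 0, "ry": 0, "rz": 0}, {"tx": 0, "ty": 0, "tz": -15, "rx": 0, "ry": 0, "rz": 0}, {"tx": 0, "ty": 0, "tz": -25, "rx": 0, "ry": 0, "rz": 0}, {"tx": -17, "ty": 0, "tz": -30, "rx": 0, "ry": 0, "rz": 0}, {"tx": -17, "ty": 0, "tz": -30, "rx": 0, "ry": 0, "rz": 0}, {"tx": -17, "ty": 0, "tz": -30, "rx": 0, "ry": 0, "rz": 0}, {"tx": -17, "ty": 0, "tz": -17, "rx": 0, "ry": 0, "rz": 0}, {"tx": 0, "ty": 0, "tz": 0, "rx": 0, "ry": 0, "rz": 0}, {"tx": 0, "ty": 0, "tz": 0, "rx": 0, "ry": 0, "rz": 0}, {"tx": 0, "ty": 0, "tz": 0, "rx": 0, "ry": 0, "rz": 0}, {"tx": 0, "ty": 0, "tz": 0, "rx": 0, "ry": 0, "rz": 0}, {"tx": 0, "ty": 0, "tz": 0, "rx": 0, "ry": 0, "rz": 0}]'

```text
t: 30.72
tool_pos: [0.5921, -0.0674, 0.148]
ee_rot: [-2.395, -2.03, 0.003]
wrist_force: [-0.4, -0.5, 0.2]
opening: 0.0498
grip_force: 0.0
```

```bash
cat > pile.py <<'E'
from h import *
# pile.py k : top frame of k; holes through pile + outline
k=int(sys.argv[1]); z=.02+.008*k
print('qv',round(settled(),4)); im,C=snap('wrist',f'pile{k}_{int(ctrl.state()["t"])}')
h,s,v=cv2.split(cv2.cvtColor(im,cv2.COLOR_RGB2HSV))
m=((h<=17)&(s>115)&(v>30)).astype(np.uint8); m[270:]=0; m[:,:100]=0; m[:,520:]=0
m=cv2.morphologyEx(m,cv2.MORPH_OPEN,np.ones((3,3)))
for c in blobs(m,6000):
    r=rect(C,c,z); print(c.min(0),c.max(0),'PILE',r)
E
python3 pile.py 1
python3 -c "
from h import *
plan(694,285,150,90,15)"
```

```text
qv 0.0074
[173  69] [460 202] PILE (605.4, -2.3, -9.45, 203.4, 94.9)
at [592.1 -67.7 148.2] yaw -9.46 zaxis [-0.0023  0.     -1.    ] t 30.8 
 n 15 tx 16.7 ty 22.2 tz -0.1 rz -6.63 q [-0.42  0.45  0.57  1.83 -0.29  0.95  0.11]
```

>>> play_rows --deltas '[{"tx": 16.7, "ty": 22.2, "tz": 0, "rx": 0, "ry": 0, "rz": -6.63}, {"tx": 16.7, "ty": 22.2, "tz": 0, "rx": 0, "ry": 0, "rz": -6.63}, {"tx": 16.7, "ty": 22.2, "tz": 0, "rx": 0, "ry": 0, "rz": -6.63}, {"tx": 16.7, "ty": 22.2, "tz": 0, "rx": 0, "ry": 0, "rz": -6.63}, {"tx": 16.7, "ty": 22.2, "tz": 0, "rx": 0, "ry": 0, "rz": -6.63}, {"tx": 16.7, "ty": 22.2, "tz": 0, "rx": 0, "ry": 0, "rz": -6.63}, {"tx": 16.7, "ty": 22.2, "tz": 0, "rx": 0, "ry": 0, "rz": -6.63}, {"tx": 16.7, "ty": 22.2, "tz": 0, "rx": 0, "ry": 0, "rz": -6.63}, {"tx": 16.7, "ty": 22.2, "tz": 0, "rx": 0, "ry": 0, "rz": -6.63}, {"tx": 16.7, "ty": 22.2, "tz": 0, "rx": 0, "ry": 0, "rz": -6.63}, {"tx": 16.7, "ty": 22.2, "tz": 0, "rx": 0, "ry": 0, "rz": -6.63}, {"tx": 16.7, "ty": 22.2, "tz": 0, "rx": 0, "ry": 0, "rz": -6.63}, {"tx": 16.7, "ty": 22.2, "tz": 0, "rx": 0, "ry": 0, "rz": -6.63}, {"tx": 16.7, "ty": 22.2, "tz": 0, "rx": 0, "ry": 0, "rz": -6.63}, {"tx": 16.7, "ty": 22.2, "tz": 0, "rx": 0, "ry": 0, "rz": -6.63}, {"tx": 0, "ty": 0, "tz": 0, "rx": 0, "ry": 0, "rz": 0}, {"tx": 0, "ty": 0, "tz": 0, "rx": 0, "ry": 0, "rz": 0}, {"tx": 0, "ty": 0, "tz": 0, "rx": 0, "ry": 0, "rz": 0}, {"tx": 0, "ty": 0, "tz": 0, "rx": 0, "ry": 0, "rz": 0}, {"tx": 0, "ty": 0, "tz": 0, "rx": 0, "ry": 0, "rz": 0}]'

```text
t: 32.43
tool_pos: [0.6956, 0.2812, 0.1493]
ee_rot: [0.007, 3.141, -0.002]
wrist_force: [0.0, 0.9, 0.2]
opening: 0.0501
grip_force: 0.0
```

```bash
python3 fr.py 0
```

```text
qv 0.0058
[196  64] [464 194] (625.3, 292.9, -89.25, 203.7, 95.8)
FRAME (625.3, 292.9, -89.25, 203.7, 95.8)
at [695.6 281.5 149.4] yaw 89.76 zaxis [ 2.e-04 -8.e-04 -1.e+00] t 32.5 
 n 6 tx 11.7 ty 1.9 tz 24.9 rz -0.17 q [-0.53  0.65  0.1   1.4  -0.07  1.1   1.15]
```

>>> play_rows --deltas '[{"tx": 11.7, "ty": 1.7, "tz": 24, "rx": 0, "ry": 0, "rz": -0.17}, {"tx": 11.7, "ty": 1.7, "tz": 24, "rx": 0, "ry": 0, "rz": -0.17}, {"tx": 11.7, "ty": 1.7, "tz": 24, "rx": 0, "ry": 0, "rz": -0.17}, {"tx": 11.7, "ty": 1.7, "tz": 24, "rx": 0, "ry": 0, "rz": -0.17}, {"tx": 11.7, "ty": 1.7, "tz": 24, "rx": 0, "ry": 0, "rz": -0.17}, {"tx": 11.7, "ty": 1.7, "tz": 24, "rx": 0, "ry": 0, "rz": -0.17}, {"tx": 0, "ty": 0, "tz": 0, "rx": 0, "ry": 0, "rz": 0}, {"tx": 0, "ty": 0, "tz": 0, "rx": 0, "ry": 0, "rz": 0}, {"tx": 0, "ty": 0, "tz": 0, "rx": 0, "ry": 0, "rz": 0}, {"tx": 0, "ty": 0, "tz": 0, "rx": 0, "ry": 0, "rz": 0}, {"tx": 0, "ty": 0, "tz": 0, "rx": 0, "ry": 0, "rz": 0}, {"tx": 0, "ty": 0, "tz": 0, "rx": 0, "ry": 0, "rz": 0}]'

```text
t: 33.48
tool_pos: [0.626, 0.2931, 0.0069]
ee_rot: [-0.024, 3.139, 0.002]
wrist_force: [-0.4, 0.3, 0.1]
opening: 0.0498
grip_force: 0.0
```

```bash
python3 -c "
from h import *
print(settled());plan(625.3,291.5,-16.5,90.75,1)"
```

```text
0.009227805464947012
at [626.  293.1   6.9] yaw 90.88 zaxis [ 0.0022  0.001  -1.    ] t 33.5 
 n 1 tx 0.7 ty -1.6 tz 23.4 rz 0.13 q [-0.58  0.71  0.07  1.65 -0.07  0.78  1.11]
```

>>> play_rows --deltas '[{"tx": 0, "ty": -0.8, "tz": 8, "rx": 0, "ry": 0, "rz": 0.1}, {"tx": 0, "ty": -0.5, "tz": 6, "rx": 0, "ry": 0, "rz": 0}, {"tx": 0, "ty": 0, "tz": 4, "rx": 0, "ry": 0, "rz": 0}, {"tx": 0, "ty": 0, "tz": 3, "rx": 0, "ry": 0, "rz": 0}, {"tx": 0, "ty": 0, "tz": 1.5, "rx": 0, "ry": 0, "rz": 0}, {"tx": 0, "ty": 0, "tz": 0, "rx": 0, "ry": 0, "rz": 0}, {"tx": 0, "ty": 0, "tz": 0, "rx": 0, "ry": 0, "rz": 0}, {"tx": 0, "ty": 0, "tz": 0, "rx": 0, "ry": 0, "rz": 0}, {"tx": 0, "ty": 0, "tz": 0, "rx": 0, "ry": 0, "rz": 0}]'

```text
t: 34.23
tool_pos: [0.6248, 0.2919, -0.0167]
ee_rot: [-0.023, 3.141, 0.0]
wrist_force: [0.0, 0.6, -0.1]
opening: 0.0503
grip_force: 0.0
```

>>> play_rows --hand 12 --force 20 --deltas '[{"tx": 0, "ty": 0, "tz": 0, "rx": 0, "ry": 0, "rz": 0}, {"tx": 0, "ty": 0, "tz": 0, "rx": 0, "ry": 0, "rz": 0}, {"tx": 0, "ty": 0, "tz": 0, "rx": 0, "ry": 0, "rz": 0}, {"tx": 0, "ty": 0, "tz": 0, "rx": 0, "ry": 0, "rz": 0}, {"tx": 0, "ty": 0, "tz": 0, "rx": 0, "ry": 0, "rz": 0}, {"tx": 0, "ty": 0, "tz": 0, "rx": 0, "ry": 0, "rz": 0}]'

```text
t: 34.73
tool_pos: [0.6246, 0.2918, -0.0169]
ee_rot: [-0.023, 3.141, 0.0]
wrist_force: [-0.4, 1.0, 0.3]
opening: 0.0189
grip_force: 20.0
```

```bash
cat > place.py <<'E'
from h import *
# place.py cx cy k : measured frame centre at pick (mm), z rise; plan to place
cx,cy,z=map(float,sys.argv[1:4])
s=ctrl.state(); m=R.from_rotvec(s['ee_rot']).as_matrix(); d=np.array([cx,cy])-np.array(s['tool_pos'])[:2]*1000
dx=d@m[:2,0]; print('dx',round(dx,2),'dy',round(d@m[:2,1],2),'open',s['opening'],'f',s['grip_force'])
t=np.array([603.1,-2.4])-dx*np.array([.165,.986]); print('TCP target',t.round(1)); plan(*t,z,-9.5,15)
E
python3 place.py 625.3 292.9 70
```

```text
dx -0.67 dy 1.05 open 0.018935638654196143 f 20.000085532665253
TCP target [603.2  -1.7]
at [624.6 291.8 -16.9] yaw 90.83 zaxis [ 1.e-04  2.e-04 -1.e+00] t 34.7 
 n 15 tx -14.9 ty -16.7 tz -5.8 rz 6.69 q [-0.57  0.74  0.07  1.66 -0.07  0.74  1.11]
```

>>> play_rows --deltas '[{"tx": 0, "ty": 0, "tz": -25, "rx": 0, "ry": 0, "rz": 0}, {"tx": 0, "ty": 0, "tz": -35, "rx": 0, "ry": 0, "rz": 0}, {"tx": 0, "ty": 0, "tz": -20, "rx": 0, "ry": 0, "rz": 0}, {"tx": -14.9, "ty": -16.7, "tz": 0, "rx": 0, "ry": 0, "rz": 6.69}, {"tx": -14.9, "ty": -16.7, "tz": 0, "rx": 0, "ry": 0, "rz": 6.69}, {"tx": -14.9, "ty": -16.7, "tz": 0, "rx": 0, "ry": 0, "rz": 6.69}, {"tx": -14.9, "ty": -16.7, "tz": 0, "rx": 0, "ry": 0, "rz": 6.69}, {"tx": -14.9, "ty": -16.7, "tz": 0, "rx": 0, "ry": 0, "rz": 6.69}, {"tx": -14.9, "ty": -16.7, "tz": 0, "rx": 0, "ry": 0, "rz": 6.69}, {"tx": -14.9, "ty": -16.7, "tz": 0, "rx": 0, "ry": 0, "rz": 6.69}, {"tx": -14.9, "ty": -16.7, "tz": 0, "rx": 0, "ry": 0, "rz": 6.69}, {"tx": -14.9, "ty": -16.7, "tz": 0, "rx": 0, "ry": 0, "rz": 6.69}, {"tx": -14.9, "ty": -16.7, "tz": 0, "rx": 0, "ry": 0, "rz": 6.69}, {"tx": -14.9, "ty": -16.7, "tz": 0, "rx": 0, "ry": 0, "rz": 6.69}, {"tx": -14.9, "ty": -16.7, "tz": 0, "rx": 0, "ry": 0, "rz": 6.69}, {"tx": -14.9, "ty": -16.7, "tz": 0, "rx": 0, "ry": 0, "rz": 6.69}, {"tx": -14.9, "ty": -16.7, "tz": 0, "rx": 0, "ry": 0, "rz": 6.69}, {"tx": -14.9, "ty": -16.7, "tz": 0, "rx": 0, "ry": 0, "rz": 6.69}]'

```text
t: 36.23
tool_pos: [0.6021, -0.0034, 0.0631]
ee_rot: [2.404, 2.021, 0.0]
wrist_force: [0.3, -0.2, -1.5]
opening: 0.0194
grip_force: 20.0
```

>>> play_rows --deltas '[{"tx": 0, "ty": 0, "tz": 10, "rx": 0, "ry": 0, "rz": 0}, {"tx": 0, "ty": 0, "tz": 15, "rx": 0, "ry": 0, "rz": 0}, {"tx": 0, "ty": 0, "tz": 10, "rx": 0, "ry": 0, "rz": 0}, {"tx": 0, "ty": 0, "tz": 5, "rx": 0, "ry": 0, "rz": 0}, {"tx": 0, "ty": 0, "tz": 0, "rx": 0, "ry": 0, "rz": 0}, {"tx": 0, "ty": 0, "tz": 0, "rx": 0, "ry": 0, "rz": 0}, {"tx": 0, "ty": 0, "tz": 0, "rx": 0, "ry": 0, "rz": 0}, {"tx": 0, "ty": 0, "tz": 0, "rx": 0, "ry": 0, "rz": 0}, {"tx": 0, "ty": 0, "tz": 0, "rx": 0, "ry": 0, "rz": 0}]'

```text
t: 36.98
tool_pos: [0.6032, -0.002, 0.0236]
ee_rot: [2.398, 2.029, 0.001]
wrist_force: [-0.8, 0.0, -1.2]
opening: 0.0194
grip_force: 20.0
```

```bash
python3 -c "
from h import *
print(settled());plan(603.2,-1.7,11.1,-9.5,1); print(ctrl.state()['grip_force'],ctrl.state()['opening'])"
```

```text
0.0017430644699075527
at [603.2  -2.   23.6] yaw -9.51 zaxis [ 9.e-04  1.e-04 -1.e+00] t 37.0 
 n 1 tx 0.3 ty -0.0 tz 12.5 rz -0.01 q [-0.47  0.63  0.5   1.89 -0.44  0.73  0.12]
19.99985933303833 0.01935936274764778
```

>>> play_rows --deltas '[{"tx": 0.3, "ty": 0, "tz": 5, "rx": 0, "ry": 0, "rz": 0}, {"tx": 0, "ty": 0, "tz": 4, "rx": 0, "ry": 0, "rz": 0}, {"tx": 0, "ty": 0, "tz": 2, "rx": 0, "ry": 0, "rz": 0}, {"tx": 0, "ty": 0, "tz": 1, "rx": 0, "ry": 0, "rz": 0}, {"tx": 0, "ty": 0, "tz": 0.7, "rx": 0, "ry": 0, "rz": 0}, {"tx": 0, "ty": 0, "tz": 0, "rx": 0, "ry": 0, "rz": 0}, {"tx": 0, "ty": 0, "tz": 0, "rx": 0, "ry": 0, "rz": 0}, {"tx": 0, "ty": 0, "tz": 0, "rx": 0, "ry": 0, "rz": 0}]'

```text
t: 37.65
tool_pos: [0.6024, -0.0016, 0.011]
ee_rot: [-2.397, -2.028, 0.0]
wrist_force: [-4.1, 0.1, 9.2]
opening: 0.0194
grip_force: 20.0
```

>>> play_rows --hand 50 --deltas '[{"tx": 0, "ty": 0, "tz": 0, "rx": 0, "ry": 0, "rz": 0}, {"tx": 0, "ty": 0, "tz": 0, "rx": 0, "ry": 0, "rz": 0}, {"tx": 0, "ty": 0, "tz": 0, "rx": 0, "ry": 0, "rz": 0}, {"tx": 0, "ty": 0, "tz": 0, "rx": 0, "ry": 0, "rz": 0}, {"tx": 0, "ty": 0, "tz": -15, "rx": 0, "ry": 0, "rz": 0}, {"tx": 0, "ty": 0, "tz": -25, "rx": 0, "ry": 0, "rz": 0}, {"tx": -17, "ty": 0, "tz": -30, "rx": 0, "ry": 0, "rz": 0}, {"tx": -17, "ty": 0, "tz": -30, "rx": 0, "ry": 0, "rz": 0}, {"tx": -17, "ty": 0, "tz": -30, "rx": 0, "ry": 0, "rz": 0}, {"tx": -17, "ty": 0, "tz": -9, "rx": 0, "ry": 0, "rz": 0}, {"tx": 0, "ty": 0, "tz": 0, "rx": 0, "ry": 0, "rz": 0}, {"tx": 0, "ty": 0, "tz": 0, "rx": 0, "ry": 0, "rz": 0}, {"tx": 0, "ty": 0, "tz": 0, "rx": 0, "ry": 0, "rz": 0}, {"tx": 0, "ty": 0, "tz": 0, "rx": 0, "ry": 0, "rz": 0}, {"tx": 0, "ty": 0, "tz": 0, "rx": 0, "ry": 0, "rz": 0}]'

```text
t: 38.9
tool_pos: [0.5909, -0.0674, 0.1478]
ee_rot: [-2.395, -2.03, 0.003]
wrist_force: [0.2, 0.6, -0.1]
opening: 0.05
grip_force: 0.0
```

```bash
python3 pile.py 2
python3 -c "
from h import *
plan(423,303,150,90,15)"
```

```text
qv 0.0069
[168  67] [463 204] PILE (603.8, -2.2, -9.43, 203.3, 95.1)
at [591.  -67.7 148. ] yaw -9.43 zaxis [-0.0021  0.     -1.    ] t 39.0 
 n 15 tx 30.1 ty 6.7 tz -0.1 rz -6.63 q [-0.45  0.46  0.61  1.83 -0.32  0.95  0.14]
```

>>> play_rows --deltas '[{"tx": 30.1, "ty": 6.7, "tz": 0, "rx": 0, "ry": 0, "rz": -6.63}, {"tx": 30.1, "ty": 6.7, "tz": 0, "rx": 0, "ry": 0, "rz": -6.63}, {"tx": 30.1, "ty": 6.7, "tz": 0, "rx": 0, "ry": 0, "rz": -6.63}, {"tx": 30.1, "ty": 6.7, "tz": 0, "rx": 0, "ry": 0, "rz": -6.63}, {"tx": 30.1, "ty": 6.7, "tz": 0, "rx": 0, "ry": 0, "rz": -6.63}, {"tx": 30.1, "ty": 6.7, "tz": 0, "rx": 0, "ry": 0, "rz": -6.63}, {"tx": 30.1, "ty": 6.7, "tz": 0, "rx": 0, "ry": 0, "rz": -6.63}, {"tx": 30.1, "ty": 6.7, "tz": 0, "rx": 0, "ry": 0, "rz": -6.63}, {"tx": 30.1, "ty": 6.7, "tz": 0, "rx": 0, "ry": 0, "rz": -6.63}, {"tx": 30.1, "ty": 6.7, "tz": 0, "rx": 0, "ry": 0, "rz": -6.63}, {"tx": 30.1, "ty": 6.7, "tz": 0, "rx": 0, "ry": 0, "rz": -6.63}, {"tx": 30.1, "ty": 6.7, "tz": 0, "rx": 0, "ry": 0, "rz": -6.63}, {"tx": 30.1, "ty": 6.7, "tz": 0, "rx": 0, "ry": 0, "rz": -6.63}, {"tx": 30.1, "ty": 6.7, "tz": 0, "rx": 0, "ry": 0, "rz": -6.63}, {"tx": 30.1, "ty": 6.7, "tz": 0, "rx": 0, "ry": 0, "rz": -6.63}, {"tx": 0, "ty": 0, "tz": 0, "rx": 0, "ry": 0, "rz": 0}, {"tx": 0, "ty": 0, "tz": 0, "rx": 0, "ry": 0, "rz": 0}, {"tx": 0, "ty": 0, "tz": 0, "rx": 0, "ry": 0, "rz": 0}, {"tx": 0, "ty": 0, "tz": 0, "rx": 0, "ry": 0, "rz": 0}, {"tx": 0, "ty": 0, "tz": 0, "rx": 0, "ry": 0, "rz": 0}]'

```text
t: 40.62
tool_pos: [0.4249, 0.3012, 0.1492]
ee_rot: [0.006, 3.141, -0.001]
wrist_force: [0.8, -0.1, -0.6]
opening: 0.0494
grip_force: 0.0
```

```bash
sed -i 's/603.1,-2.4/603.5,-2.4/' place.py; python3 fr.py 0
```

```text
qv 0.0039
[187  52] [456 196] (351.2, 308.2, -86.19, 203.8, 95.7)
FRAME (351.2, 308.2, -86.19, 203.8, 95.7)
at [424.8 301.2 149.2] yaw 89.8 zaxis [ 2.e-04 -3.e-04 -1.e+00] t 40.7 
 n 6 tx 12.2 ty 1.5 tz 24.9 rz -0.67 q [-0.84  0.28  0.12  1.98 -0.04  0.88  0.87]
```

>>> play_rows --deltas '[{"tx": 12.2, "ty": 1.1, "tz": 24, "rx": 0, "ry": 0, "rz": -0.67}, {"tx": 12.2, "ty": 1.1, "tz": 24, "rx": 0, "ry": 0, "rz": -0.67}, {"tx": 12.2, "ty": 1.1, "tz": 24, "rx": 0, "ry": 0, "rz": -0.67}, {"tx": 12.2, "ty": 1.1, "tz": 24, "rx": 0, "ry": 0, "rz": -0.67}, {"tx": 12.2, "ty": 1.1, "tz": 24, "rx": 0, "ry": 0, "rz": -0.67}, {"tx": 12.2, "ty": 1.1, "tz": 24, "rx": 0, "ry": 0, "rz": -0.67}, {"tx": 0, "ty": 0, "tz": 0, "rx": 0, "ry": 0, "rz": 0}, {"tx": 0, "ty": 0, "tz": 0, "rx": 0, "ry": 0, "rz": 0}, {"tx": 0, "ty": 0, "tz": 0, "rx": 0, "ry": 0, "rz": 0}, {"tx": 0, "ty": 0, "tz": 0, "rx": 0, "ry": 0, "rz": 0}, {"tx": 0, "ty": 0, "tz": 0, "rx": 0, "ry": 0, "rz": 0}, {"tx": 0, "ty": 0, "tz": 0, "rx": 0, "ry": 0, "rz": 0}]'

```text
t: 41.67
tool_pos: [0.3517, 0.3069, 0.0064]
ee_rot: [-0.107, 3.138, 0.002]
wrist_force: [0.1, -0.5, -0.5]
opening: 0.0501
grip_force: 0.0
```

```bash
python3 -c "
from h import *
print(settled());plan(351.2,306.8,-16.5,93.81,1)"
```

```text
0.006958116106685835
at [351.7 306.9   6.4] yaw 93.89 zaxis [ 0.0016  0.0016 -1.    ] t 41.7 
 n 1 tx 0.5 ty -0.1 tz 22.9 rz 0.08 q [-0.9   0.44  0.06  2.19 -0.05  0.5   0.83]
```

>>> play_rows --deltas '[{"tx": 0, "ty": 0, "tz": 8, "rx": 0, "ry": 0, "rz": 0}, {"tx": 0, "ty": 0, "tz": 6, "rx": 0, "ry": 0, "rz": 0}, {"tx": 0, "ty": 0, "tz": 4, "rx": 0, "ry": 0, "rz": 0}, {"tx": 0, "ty": 0, "tz": 3, "rx": 0, "ry": 0, "rz": 0}, {"tx": 0, "ty": 0, "tz": 1.2, "rx": 0, "ry": 0, "rz": 0}, {"tx": 0, "ty": 0, "tz": 0, "rx": 0, "ry": 0, "rz": 0}, {"tx": 0, "ty": 0, "tz": 0, "rx": 0, "ry": 0, "rz": 0}, {"tx": 0, "ty": 0, "tz": 0, "rx": 0, "ry": 0, "rz": 0}, {"tx": 0, "ty": 0, "tz": 0, "rx": 0, "ry": 0, "rz": 0}]'

```text
t: 42.42
tool_pos: [0.3506, 0.3065, -0.0167]
ee_rot: [-0.108, 3.14, 0.0]
wrist_force: [0.4, -0.6, -1.0]
opening: 0.0503
grip_force: 0.0
```

>>> play_rows --hand 12 --force 20 --deltas '[{"tx": 0, "ty": 0, "tz": 0, "rx": 0, "ry": 0, "rz": 0}, {"tx": 0, "ty": 0, "tz": 0, "rx": 0, "ry": 0, "rz": 0}, {"tx": 0, "ty": 0, "tz": 0, "rx": 0, "ry": 0, "rz": 0}, {"tx": 0, "ty": 0, "tz": 0, "rx": 0, "ry": 0, "rz": 0}, {"tx": 0, "ty": 0, "tz": 0, "rx": 0, "ry": 0, "rz": 0}, {"tx": 0, "ty": 0, "tz": 0, "rx": 0, "ry": 0, "rz": 0}]'

```text
t: 42.92
tool_pos: [0.3505, 0.3065, -0.0168]
ee_rot: [-0.108, 3.14, 0.0]
wrist_force: [0.1, 0.8, -0.5]
opening: 0.0197
grip_force: 20.0
```

```bash
python3 place.py 351.2 308.2 70
```

```text
dx -0.77 dy 1.62 open 0.019665065094863765 f 20.00011771917343
TCP target [603.6  -1.6]
at [350.5 306.5 -16.8] yaw 93.95 zaxis [ 1.e-04  3.e-04 -1.e+00] t 42.9 
 n 15 tx -30.4 ty -3.3 tz -5.8 rz 6.90 q [-0.89  0.49  0.05  2.2  -0.05  0.45  0.84]
```

>>> play_rows --deltas '[{"tx": 0, "ty": 0, "tz": -25, "rx": 0, "ry": 0, "rz": 0}, {"tx": 0, "ty": 0, "tz": -35, "rx": 0, "ry": 0, "rz": 0}, {"tx": 0, "ty": 0, "tz": -20, "rx": 0, "ry": 0, "rz": 0}, {"tx": -30.4, "ty": -3.3, "tz": 0, "rx": 0, "ry": 0, "rz": 6.9}, {"tx": -30.4, "ty": -3.3, "tz": 0, "rx": 0, "ry": 0, "rz": 6.9}, {"tx": -30.4, "ty": -3.3, "tz": 0, "rx": 0, "ry": 0, "rz": 6.9}, {"tx": -30.4, "ty": -3.3, "tz": 0, "rx": 0, "ry": 0, "rz": 6.9}, {"tx": -30.4, "ty": -3.3, "tz": 0, "rx": 0, "ry": 0, "rz": 6.9}, {"tx": -30.4, "ty": -3.3, "tz": 0, "rx": 0, "ry": 0, "rz": 6.9}, {"tx": -30.4, "ty": -3.3, "tz": 0, "rx": 0, "ry": 0, "rz": 6.9}, {"tx": -30.4, "ty": -3.3, "tz": 0, "rx": 0, "ry": 0, "rz": 6.9}, {"tx": -30.4, "ty": -3.3, "tz": 0, "rx": 0, "ry": 0, "rz": 6.9}, {"tx": -30.4, "ty": -3.3, "tz": 0, "rx": 0, "ry": 0, "rz": 6.9}, {"tx": -30.4, "ty": -3.3, "tz": 0, "rx": 0, "ry": 0, "rz": 6.9}, {"tx": -30.4, "ty": -3.3, "tz": 0, "rx": 0, "ry": 0, "rz": 6.9}, {"tx": -30.4, "ty": -3.3, "tz": 0, "rx": 0, "ry": 0, "rz": 6.9}, {"tx": -30.4, "ty": -3.3, "tz": 0, "rx": 0, "ry": 0, "rz": 6.9}, {"tx": -30.4, "ty": -3.3, "tz": 0, "rx": 0, "ry": 0, "rz": 6.9}]'

```text
t: 44.42
tool_pos: [0.6043, -0.0032, 0.063]
ee_rot: [2.404, 2.022, 0.0]
wrist_force: [0.3, -0.6, -0.0]
opening: 0.0194
grip_force: 20.0
```

>>> play_rows --deltas '[{"tx": 0, "ty": 0, "tz": 10, "rx": 0, "ry": 0, "rz": 0}, {"tx": 0, "ty": 0, "tz": 12, "rx": 0, "ry": 0, "rz": 0}, {"tx": 0, "ty": 0, "tz": 5, "rx": 0, "ry": 0, "rz": 0}, {"tx": 0, "ty": 0, "tz": 3, "rx": 0, "ry": 0, "rz": 0}, {"tx": 0, "ty": 0, "tz": 0, "rx": 0, "ry": 0, "rz": 0}, {"tx": 0, "ty": 0, "tz": 0, "rx": 0, "ry": 0, "rz": 0}, {"tx": 0, "ty": 0, "tz": 0, "rx": 0, "ry": 0, "rz": 0}, {"tx": 0, "ty": 0, "tz": 0, "rx": 0, "ry": 0, "rz": 0}, {"tx": 0, "ty": 0, "tz": 0, "rx": 0, "ry": 0, "rz": 0}, {"tx": 0, "ty": 0, "tz": 0, "rx": 0, "ry": 0, "rz": 0}]'

```text
t: 45.25
tool_pos: [0.6043, -0.0016, 0.0334]
ee_rot: [2.398, 2.029, 0.001]
wrist_force: [-0.8, 0.7, -0.3]
opening: 0.0195
grip_force: 20.0
```

```bash
python3 -c "
from h import *
print(settled());plan(603.6,-1.6,19.2,-9.5,1); print(ctrl.state()['grip_force'],ctrl.state()['opening'])"
```

```text
0.003609502848355435
at [604.3  -1.6  33.4] yaw -9.54 zaxis [ 5.e-04  2.e-04 -1.e+00] t 45.2 
 n 1 tx -0.1 ty -0.6 tz 14.2 rz -0.04 q [-0.49  0.62  0.53  1.89 -0.45  0.75  0.13]
19.99988079071045 0.019533315757207063
```

>>> play_rows --deltas '[{"tx": 0, "ty": -0.2, "tz": 6, "rx": 0, "ry": 0, "rz": 0}, {"tx": 0, "ty": 0, "tz": 5, "rx": 0, "ry": 0, "rz": 0}, {"tx": 0, "ty": 0, "tz": 2, "rx": 0, "ry": 0, "rz": 0}, {"tx": 0, "ty": 0, "tz": 1, "rx": 0, "ry": 0, "rz": 0}, {"tx": 0, "ty": 0, "tz": 0.4, "rx": 0, "ry": 0, "rz": 0}, {"tx": 0, "ty": 0, "tz": 0, "rx": 0, "ry": 0, "rz": 0}, {"tx": 0, "ty": 0, "tz": 0, "rx": 0, "ry": 0, "rz": 0}, {"tx": 0, "ty": 0, "tz": 0, "rx": 0, "ry": 0, "rz": 0}]'

```text
t: 45.92
tool_pos: [0.6032, -0.0016, 0.0192]
ee_rot: [-2.398, -2.027, 0.001]
wrist_force: [-4.0, 0.5, 9.7]
opening: 0.0193
grip_force: 20.0
```

>>> play_rows --hand 50 --deltas '[{"tx": 0, "ty": 0, "tz": 0, "rx": 0, "ry": 0, "rz": 0}, {"tx": 0, "ty": 0, "tz": 0, "rx": 0, "ry": 0, "rz": 0}, {"tx": 0, "ty": 0, "tz": 0, "rx": 0, "ry": 0, "rz": 0}, {"tx": 0, "ty": 0, "tz": 0, "rx": 0, "ry": 0, "rz": 0}, {"tx": 0, "ty": 0, "tz": -15, "rx": 0, "ry": 0, "rz": 0}, {"tx": 0, "ty": 0, "tz": -25, "rx": 0, "ry": 0, "rz": 0}, {"tx": -17, "ty": 0, "tz": -30, "rx": 0, "ry": 0, "rz": 0}, {"tx": -17, "ty": 0, "tz": -30, "rx": 0, "ry": 0, "rz": 0}, {"tx": -17, "ty": 0, "tz": -30, "rx": 0, "ry": 0, "rz": 0}, {"tx": -17, "ty": 0, "tz": -1, "rx": 0, "ry": 0, "rz": 0}, {"tx": 0, "ty": 0, "tz": 0, "rx": 0, "ry": 0, "rz": 0}, {"tx": 0, "ty": 0, "tz": 0, "rx": 0, "ry": 0, "rz": 0}, {"tx": 0, "ty": 0, "tz": 0, "rx": 0, "ry": 0, "rz": 0}, {"tx": 0, "ty": 0, "tz": 0, "rx": 0, "ry": 0, "rz": 0}, {"tx": 0, "ty": 0, "tz": 0, "rx": 0, "ry": 0, "rz": 0}]'

```text
t: 47.17
tool_pos: [0.5923, -0.0673, 0.1487]
ee_rot: [-2.396, -2.03, 0.002]
wrist_force: [0.2, 0.0, -1.1]
opening: 0.0501
grip_force: 0.0
```

```bash
python3 pile.py 3
python3 -c "
from h import *
plan(561,-310,150,90,17)
a,C=snap('scene');h,s,v=cv2.split(cv2.cvtColor(a,cv2.COLOR_RGB2HSV))
m=((h<=16)&(s>135)&(v>30)).astype(np.uint8)
for c in blobs(m,250): 
  if c.mean(0)[0]<300: print(c.mean(0).round(),rect(C,c,.006))
"
```

```text
qv 0.0038
[164  65] [466 206] PILE (604.8, -2.1, -9.45, 203.4, 95.6)
at [592.3 -67.6 148.9] yaw -9.47 zaxis [-1.5e-03  1.0e-04 -1.0e+00] t 47.2 
 n 17 tx -11.6 ty -11.5 tz -0.1 rz -5.85 q [-0.47  0.46  0.64  1.83 -0.33  0.95  0.15]
[199. 321.] (615.0, -261.4, 79.16, 125.0, 77.5)
[151. 298.] (512.2, -301.7, 87.83, 225.8, 133.2)
[107. 259.] (359.1, -317.8, 86.23, 203.6, 104.9)
[241. 214.] (401.2, -44.4, -1.12, 82.1, 69.8)
[296. 180.] (386.1, 124.3, -31.23, 180.1, 104.1)
[262. 125.] (109.5, 199.2, -29.53, 161.8, 46.3)
[214.  38.] (-556.6, 439.2, -26.66, 709.4, 177.7)
```

>>> play_rows --deltas '[{"tx": -11.6, "ty": -11.5, "tz": 0, "rx": 0, "ry": 0, "rz": -5.85}, {"tx": -11.6, "ty": -11.5, "tz": 0, "rx": 0, "ry": 0, "rz": -5.85}, {"tx": -11.6, "ty": -11.5, "tz": 0, "rx": 0, "ry": 0, "rz": -5.85}, {"tx": -11.6, "ty": -11.5, "tz": 0, "rx": 0, "ry": 0, "rz": -5.85}, {"tx": -11.6, "ty": -11.5, "tz": 0, "rx": 0, "ry": 0, "rz": -5.85}, {"tx": -11.6, "ty": -11.5, "tz": 0, "rx": 0, "ry": 0, "rz": -5.85}, {"tx": -11.6, "ty": -11.5, "tz": 0, "rx": 0, "ry": 0, "rz": -5.85}, {"tx": -11.6, "ty": -11.5, "tz": 0, "rx": 0, "ry": 0, "rz": -5.85}, {"tx": -11.6, "ty": -11.5, "tz": 0, "rx": 0, "ry": 0, "rz": -5.85}, {"tx": -11.6, "ty": -11.5, "tz": 0, "rx": 0, "ry": 0, "rz": -5.85}, {"tx": -11.6, "ty": -11.5, "tz": 0, "rx": 0, "ry": 0, "rz": -5.85}, {"tx": -11.6, "ty": -11.5, "tz": 0, "rx": 0, "ry": 0, "rz": -5.85}, {"tx": -11.6, "ty": -11.5, "tz": 0, "rx": 0, "ry": 0, "rz": -5.85}, {"tx": -11.6, "ty": -11.5, "tz": 0, "rx": 0, "ry": 0, "rz": -5.85}, {"tx": -11.6, "ty": -11.5, "tz": 0, "rx": 0, "ry": 0, "rz": -5.85}, {"tx": -11.6, "ty": -11.5, "tz": 0, "rx": 0, "ry": 0, "rz": -5.85}, {"tx": -11.6, "ty": -11.5, "tz": 0, "rx": 0, "ry": 0, "rz": -5.85}]'

```text
t: 48.68
tool_pos: [0.5607, -0.3116, 0.1494]
ee_rot: [0.004, -3.141, -0.0]
wrist_force: [0.2, -0.8, -0.3]
opening: 0.0501
grip_force: 0.0
```

>>> play_rows --deltas '[{"tx": 0, "ty": 0, "tz": 0, "rx": 0, "ry": 0, "rz": 0}, {"tx": 0, "ty": 0, "tz": 0, "rx": 0, "ry": 0, "rz": 0}, {"tx": 0, "ty": 0, "tz": 0, "rx": 0, "ry": 0, "rz": 0}, {"tx": 0, "ty": 0, "tz": 0, "rx": 0, "ry": 0, "rz": 0}, {"tx": 0, "ty": 0, "tz": 0, "rx": 0, "ry": 0, "rz": 0}, {"tx": 0, "ty": 0, "tz": 0, "rx": 0, "ry": 0, "rz": 0}]'

```text
t: 49.18
tool_pos: [0.5606, -0.3101, 0.1498]
ee_rot: [0.003, 3.142, 0.0]
wrist_force: [-0.8, 0.4, 0.6]
opening: 0.0501
grip_force: 0.0
```

```bash
python3 fr.py 0
```

```text
qv 0.0051
[181  69] [447 202] (495.2, -312.4, 88.07, 203.7, 95.7)
FRAME (495.2, -312.4, 88.07, 203.7, 95.7)
at [ 560.6 -310.3  149.9] yaw 89.91 zaxis [ 0.e+00  2.e-04 -1.e+00] t 49.2 
 n 6 tx 10.9 ty -0.5 tz 25.0 rz 0.31 q [ 0.2   0.48  0.29  1.71 -0.16  0.98  2.11]
```

>>> play_rows --deltas '[{"tx": 10.9, "ty": -0.7, "tz": 24, "rx": 0, "ry": 0, "rz": 0.31}, {"tx": 10.9, "ty": -0.7, "tz": 24, "rx": 0, "ry": 0, "rz": 0.31}, {"tx": 10.9, "ty": -0.7, "tz": 24, "rx": 0, "ry": 0, "rz": 0.31}, {"tx": 10.9, "ty": -0.7, "tz": 24, "rx": 0, "ry": 0, "rz": 0.31}, {"tx": 10.9, "ty": -0.7, "tz": 24, "rx": 0, "ry": 0, "rz": 0.31}, {"tx": 10.9, "ty": -0.7, "tz": 24, "rx": 0, "ry": 0, "rz": 0.31}, {"tx": 0, "ty": 0, "tz": 0, "rx": 0, "ry": 0, "rz": 0}, {"tx": 0, "ty": 0, "tz": 0, "rx": 0, "ry": 0, "rz": 0}, {"tx": 0, "ty": 0, "tz": 0, "rx": 0, "ry": 0, "rz": 0}, {"tx": 0, "ty": 0, "tz": 0, "rx": 0, "ry": 0, "rz": 0}, {"tx": 0, "ty": 0, "tz": 0, "rx": 0, "ry": 0, "rz": 0}, {"tx": 0, "ty": 0, "tz": 0, "rx": 0, "ry": 0, "rz": 0}]'

```text
t: 50.23
tool_pos: [0.4966, -0.3143, 0.0069]
ee_rot: [0.053, 3.139, -0.001]
wrist_force: [0.3, 0.3, 0.6]
opening: 0.0502
grip_force: 0.0
```

```bash
python3 -c "
from h import *
print(settled());plan(495.2,-313.8,-16.5,88.07,1)"
```

```text
0.009086167700144495
at [ 496.6 -314.3    6.9] yaw 88.07 zaxis [ 2.1e-03 -8.0e-04 -1.0e+00] t 50.2 
 n 1 tx 1.4 ty 0.5 tz 23.4 rz -0.00 q [ 0.28  0.59  0.24  1.92 -0.22  0.65  2.19]
```

>>> play_rows --deltas '[{"tx": 0, "ty": 0.2, "tz": 8, "rx": 0, "ry": 0, "rz": 0}, {"tx": 0, "ty": 0, "tz": 6, "rx": 0, "ry": 0, "rz": 0}, {"tx": 0, "ty": 0, "tz": 4, "rx": 0, "ry": 0, "rz": 0}, {"tx": 0, "ty": 0, "tz": 3, "rx": 0, "ry": 0, "rz": 0}, {"tx": 0, "ty": 0, "tz": 1.5, "rx": 0, "ry": 0, "rz": 0}, {"tx": 0, "ty": 0, "tz": 0, "rx": 0, "ry": 0, "rz": 0}, {"tx": 0, "ty": 0, "tz": 0, "rx": 0, "ry": 0, "rz": 0}, {"tx": 0, "ty": 0, "tz": 0, "rx": 0, "ry": 0, "rz": 0}, {"tx": 0, "ty": 0, "tz": 0, "rx": 0, "ry": 0, "rz": 0}]'

```text
t: 50.98
tool_pos: [0.4954, -0.314, -0.0165]
ee_rot: [0.054, 3.141, -0.0]
wrist_force: [-0.1, -0.5, -0.5]
opening: 0.0501
grip_force: 0.0
```

>>> play_rows --hand 12 --force 20 --deltas '[{"tx": 0, "ty": 0, "tz": 0, "rx": 0, "ry": 0, "rz": 0}, {"tx": 0, "ty": 0, "tz": 0, "rx": 0, "ry": 0, "rz": 0}, {"tx": 0, "ty": 0, "tz": 0, "rx": 0, "ry": 0, "rz": 0}, {"tx": 0, "ty": 0, "tz": 0, "rx": 0, "ry": 0, "rz": 0}, {"tx": 0, "ty": 0, "tz": 0, "rx": 0, "ry": 0, "rz": 0}, {"tx": 0, "ty": 0, "tz": 0, "rx": 0, "ry": 0, "rz": 0}]'

```text
t: 51.48
tool_pos: [0.4953, -0.3137, -0.0167]
ee_rot: [-0.054, -3.141, -0.0]
wrist_force: [-1.0, 0.9, 1.3]
opening: 0.0196
grip_force: 20.0
```

```bash
python3 place.py 495.2 -312.4 70
```

```text
dx 0.11 dy 1.33 open 0.019644938018644083 f 20.00017762184143
TCP target [603.5  -2.5]
at [ 495.3 -313.7  -16.7] yaw 88.04 zaxis [-0.e+00  2.e-04 -1.e+00] t 51.5 
 n 15 tx 11.8 ty 21.9 tz -5.8 rz 6.50 q [ 0.29  0.63  0.23  1.93 -0.24  0.61  2.2 ]
```

>>> play_rows --deltas '[{"tx": 0, "ty": 0, "tz": -25, "rx": 0, "ry": 0, "rz": 0}, {"tx": 0, "ty": 0, "tz": -35, "rx": 0, "ry": 0, "rz": 0}, {"tx": 0, "ty": 0, "tz": -35, "rx": 0, "ry": 0, "rz": 0}, {"tx": 0, "ty": 0, "tz": -30, "rx": 0, "ry": 0, "rz": 0}, {"tx": 11.8, "ty": 21.9, "tz": 0, "rx": 0, "ry": 0, "rz": 6.5}, {"tx": 11.8, "ty": 21.9, "tz": 0, "rx": 0, "ry": 0, "rz": 6.5}, {"tx": 11.8, "ty": 21.9, "tz": 0, "rx": 0, "ry": 0, "rz": 6.5}, {"tx": 11.8, "ty": 21.9, "tz": 0, "rx": 0, "ry": 0, "rz": 6.5}, {"tx": 11.8, "ty": 21.9, "tz": 0, "rx": 0, "ry": 0, "rz": 6.5}, {"tx": 11.8, "ty": 21.9, "tz": 0, "rx": 0, "ry": 0, "rz": 6.5}, {"tx": 11.8, "ty": 21.9, "tz": 0, "rx": 0, "ry": 0, "rz": 6.5}, {"tx": 11.8, "ty": 21.9, "tz": 0, "rx": 0, "ry": 0, "rz": 6.5}, {"tx": 11.8, "ty": 21.9, "tz": 0, "rx": 0, "ry": 0, "rz": 6.5}, {"tx": 11.8, "ty": 21.9, "tz": 0, "rx": 0, "ry": 0, "rz": 6.5}, {"tx": 11.8, "ty": 21.9, "tz": 0, "rx": 0, "ry": 0, "rz": 6.5}, {"tx": 11.8, "ty": 21.9, "tz": 0, "rx": 0, "ry": 0, "rz": 6.5}, {"tx": 11.8, "ty": 21.9, "tz": 0, "rx": 0, "ry": 0, "rz": 6.5}, {"tx": 11.8, "ty": 21.9, "tz": 0, "rx": 0, "ry": 0, "rz": 6.5}, {"tx": 11.8, "ty": 21.9, "tz": 0, "rx": 0, "ry": 0, "rz": 6.5}]'

```text
t: 53.07
tool_pos: [0.6039, -0.0004, 0.1081]
ee_rot: [-2.401, -2.025, 0.0]
wrist_force: [0.4, -0.6, -1.4]
opening: 0.0195
grip_force: 20.0
```

>>> play_rows --deltas '[{"tx": 0, "ty": 0, "tz": 10, "rx": 0, "ry": 0, "rz": 0}, {"tx": 0, "ty": 0, "tz": 20, "rx": 0, "ry": 0, "rz": 0}, {"tx": 0, "ty": 0, "tz": 20, "rx": 0, "ry": 0, "rz": 0}, {"tx": 0, "ty": 0, "tz": 10, "rx": 0, "ry": 0, "rz": 0}, {"tx": 0, "ty": 0, "tz": 5, "rx": 0, "ry": 0, "rz": 0}, {"tx": 0, "ty": 0, "tz": 0, "rx": 0, "ry": 0, "rz": 0}, {"tx": 0, "ty": 0, "tz": 0, "rx": 0, "ry": 0, "rz": 0}, {"tx": 0, "ty": 0, "tz": 0, "rx": 0, "ry": 0, "rz": 0}, {"tx": 0, "ty": 0, "tz": 0, "rx": 0, "ry": 0, "rz": 0}, {"tx": 0, "ty": 0, "tz": 0, "rx": 0, "ry": 0, "rz": 0}, {"tx": 0, "ty": 0, "tz": 0, "rx": 0, "ry": 0, "rz": 0}]'

```text
t: 53.98
tool_pos: [0.6038, -0.0021, 0.0438]
ee_rot: [2.397, 2.031, 0.001]
wrist_force: [-0.8, 0.5, 0.4]
opening: 0.019
grip_force: 20.0
```

```bash
python3 -c "
from h import *
print(settled());plan(603.5,-2.5,27.3,-9.5,1); print(ctrl.state()['grip_force'],ctrl.state()['opening'])"
```

```text
0.003566182250811657
at [603.8  -2.1  43.8] yaw -9.46 zaxis [ 1.e-03  3.e-04 -1.e+00] t 54.0 
 n 1 tx -0.4 ty -0.2 tz 16.5 rz 0.04 q [-0.51  0.61  0.56  1.88 -0.45  0.77  0.14]
19.999648332595825 0.019028488132451685
```

>>> play_rows --deltas '[{"tx": -0.4, "ty": 0, "tz": 7, "rx": 0, "ry": 0, "rz": 0}, {"tx": 0, "ty": 0, "tz": 6, "rx": 0, "ry": 0, "rz": 0}, {"tx": 0, "ty": 0, "tz": 2, "rx": 0, "ry": 0, "rz": 0}, {"tx": 0, "ty": 0, "tz": 1, "rx": 0, "ry": 0, "rz": 0}, {"tx": 0, "ty": 0, "tz": 0.7, "rx": 0, "ry": 0, "rz": 0}, {"tx": 0, "ty": 0, "tz": 0, "rx": 0, "ry": 0, "rz": 0}, {"tx": 0, "ty": 0, "tz": 0, "rx": 0, "ry": 0, "rz": 0}, {"tx": 0, "ty": 0, "tz": 0, "rx": 0, "ry": 0, "rz": 0}]'

```text
t: 54.65
tool_pos: [0.6027, -0.0024, 0.0272]
ee_rot: [-2.396, -2.029, 0.001]
wrist_force: [-6.6, 0.9, 12.2]
opening: 0.0195
grip_force: 20.0
```

>>> play_rows --hand 50 --deltas '[{"tx": 0, "ty": 0, "tz": 0, "rx": 0, "ry": 0, "rz": 0}, {"tx": 0, "ty": 0, "tz": 0, "rx": 0, "ry": 0, "rz": 0}, {"tx": 0, "ty": 0, "tz": 0, "rx": 0, "ry": 0, "rz": 0}, {"tx": 0, "ty": 0, "tz": 0, "rx": 0, "ry": 0, "rz": 0}, {"tx": 0, "ty": 0, "tz": -15, "rx": 0, "ry": 0, "rz": 0}, {"tx": 0, "ty": 0, "tz": -25, "rx": 0, "ry": 0, "rz": 0}, {"tx": -17, "ty": 0, "tz": -30, "rx": 0, "ry": 0, "rz": 0}, {"tx": -17, "ty": 0, "tz": -30, "rx": 0, "ry": 0, "rz": 0}, {"tx": -17, "ty": 0, "tz": -24, "rx": 0, "ry": 0, "rz": 0}, {"tx": -17, "ty": 0, "tz": 0, "rx": 0, "ry": 0, "rz": 0}, {"tx": 0, "ty": 0, "tz": 0, "rx": 0, "ry": 0, "rz": 0}, {"tx": 0, "ty": 0, "tz": 0, "rx": 0, "ry": 0, "rz": 0}, {"tx": 0, "ty": 0, "tz": 0, "rx": 0, "ry": 0, "rz": 0}, {"tx": 0, "ty": 0, "tz": 0, "rx": 0, "ry": 0, "rz": 0}, {"tx": 0, "ty": 0, "tz": 0, "rx": 0, "ry": 0, "rz": 0}]'

```text
t: 55.9
tool_pos: [0.5919, -0.0683, 0.1496]
ee_rot: [-2.394, -2.032, 0.002]
wrist_force: [0.2, 0.8, -0.4]
opening: 0.0504
grip_force: 0.0
```

```bash
python3 pile.py 4
python3 -c "
from h import *
plan(428,-317,150,90,17)
a,C=snap('scene');h,s,v=cv2.split(cv2.cvtColor(a,cv2.COLOR_RGB2HSV))
m=((h<=16)&(s>135)&(v>30)).astype(np.uint8)
for c in blobs(m,250): 
  if c.mean(0)[0]<220: print(c.mean(0).round(),rect(C,c,.006))
"
```

```text
qv 0.0058
[159  62] [470 206] PILE (604.2, -2.0, -9.37, 203.7, 95.0)
at [592.  -68.6 149.8] yaw -9.37 zaxis [-0.0013  0.     -1.    ] t 56.0 
 n 17 tx -6.5 ty -18.8 tz -0.0 rz -5.85 q [-0.48  0.47  0.66  1.83 -0.34  0.96  0.16]
[198. 322.] (615.1, -261.2, 79.27, 124.6, 77.4)
[107. 259.] (358.7, -317.8, 86.23, 203.6, 104.1)
[214.  37.] (-556.6, 438.7, -26.82, 709.4, 178.8)
```

>>> play_rows --deltas '[{"tx": -6.5, "ty": -18.8, "tz": 0, "rx": 0, "ry": 0, "rz": -5.85}, {"tx": -6.5, "ty": -18.8, "tz": 0, "rx": 0, "ry": 0, "rz": -5.85}, {"tx": -6.5, "ty": -18.8, "tz": 0, "rx": 0, "ry": 0, "rz": -5.85}, {"tx": -6.5, "ty": -18.8, "tz": 0, "rx": 0, "ry": 0, "rz": -5.85}, {"tx": -6.5, "ty": -18.8, "tz": 0, "rx": 0, "ry": 0, "rz": -5.85}, {"tx": -6.5, "ty": -18.8, "tz": 0, "rx": 0, "ry": 0, "rz": -5.85}, {"tx": -6.5, "ty": -18.8, "tz": 0, "rx": 0, "ry": 0, "rz": -5.85}, {"tx": -6.5, "ty": -18.8, "tz": 0, "rx": 0, "ry": 0, "rz": -5.85}, {"tx": -6.5, "ty": -18.8, "tz": 0, "rx": 0, "ry": 0, "rz": -5.85}, {"tx": -6.5, "ty": -18.8, "tz": 0, "rx": 0, "ry": 0, "rz": -5.85}, {"tx": -6.5, "ty": -18.8, "tz": 0, "rx": 0, "ry": 0, "rz": -5.85}, {"tx": -6.5, "ty": -18.8, "tz": 0, "rx": 0, "ry": 0, "rz": -5.85}, {"tx": -6.5, "ty": -18.8, "tz": 0, "rx": 0, "ry": 0, "rz": -5.85}, {"tx": -6.5, "ty": -18.8, "tz": 0, "rx": 0, "ry": 0, "rz": -5.85}, {"tx": -6.5, "ty": -18.8, "tz": 0, "rx": 0, "ry": 0, "rz": -5.85}, {"tx": -6.5, "ty": -18.8, "tz": 0, "rx": 0, "ry": 0, "rz": -5.85}, {"tx": -6.5, "ty": -18.8, "tz": 0, "rx": 0, "ry": 0, "rz": -5.85}]'

```text
t: 57.42
tool_pos: [0.4273, -0.3183, 0.1504]
ee_rot: [0.007, -3.141, -0.001]
wrist_force: [0.1, 0.2, -0.4]
opening: 0.0497
grip_force: 0.0
```

>>> play_rows --deltas '[{"tx": 0, "ty": 0, "tz": 0, "rx": 0, "ry": 0, "rz": 0}, {"tx": 0, "ty": 0, "tz": 0, "rx": 0, "ry": 0, "rz": 0}, {"tx": 0, "ty": 0, "tz": 0, "rx": 0, "ry": 0, "rz": 0}, {"tx": 0, "ty": 0, "tz": 0, "rx": 0, "ry": 0, "rz": 0}, {"tx": 0, "ty": 0, "tz": 0, "rx": 0, "ry": 0, "rz": 0}, {"tx": 0, "ty": 0, "tz": 0, "rx": 0, "ry": 0, "rz": 0}]'

```text
t: 57.92
tool_pos: [0.4278, -0.3165, 0.1506]
ee_rot: [-0.001, 3.142, 0.001]
wrist_force: [-0.0, 0.0, 0.4]
opening: 0.0499
grip_force: 0.0
```

```bash
python3 fr.py 0
```

```text
qv 0.0053
[183  58] [450 199] (357.1, -318.4, 86.42, 203.8, 95.8)
FRAME (357.1, -318.4, 86.42, 203.8, 95.8)
at [ 427.7 -316.7  150.5] yaw 90.02 zaxis [-0.e+00  3.e-04 -1.e+00] t 58.0 
 n 6 tx 11.8 ty -0.6 tz 25.1 rz 0.60 q [ 0.16  0.32  0.44  1.97 -0.17  0.89  2.26]
```

>>> play_rows --deltas '[{"tx": 11.8, "ty": -0.8, "tz": 24, "rx": 0, "ry": 0, "rz": 0.6}, {"tx": 11.8, "ty": -0.8, "tz": 24, "rx": 0, "ry": 0, "rz": 0.6}, {"tx": 11.8, "ty": -0.8, "tz": 24, "rx": 0, "ry": 0, "rz": 0.6}, {"tx": 11.8, "ty": -0.8, "tz": 24, "rx": 0, "ry": 0, "rz": 0.6}, {"tx": 11.8, "ty": -0.8, "tz": 24, "rx": 0, "ry": 0, "rz": 0.6}, {"tx": 11.8, "ty": -0.8, "tz": 24, "rx": 0, "ry": 0, "rz": 0.6}, {"tx": 0, "ty": 0, "tz": 0, "rx": 0, "ry": 0, "rz": 0}, {"tx": 0, "ty": 0, "tz": 0, "rx": 0, "ry": 0, "rz": 0}, {"tx": 0, "ty": 0, "tz": 0, "rx": 0, "ry": 0, "rz": 0}, {"tx": 0, "ty": 0, "tz": 0, "rx": 0, "ry": 0, "rz": 0}, {"tx": 0, "ty": 0, "tz": 0, "rx": 0, "ry": 0, "rz": 0}, {"tx": 0, "ty": 0, "tz": 0, "rx": 0, "ry": 0, "rz": 0}]'

```text
t: 58.97
tool_pos: [0.3581, -0.3207, 0.0075]
ee_rot: [0.098, 3.138, -0.001]
wrist_force: [-0.1, 0.6, 0.2]
opening: 0.0499
grip_force: 0.0
```

```bash
python3 -c "
from h import *
print(settled());plan(357.1,-319.8,-16.5,86.42,1)"
```

```text
0.0061980083573103095
at [ 358.1 -320.7    7.5] yaw 86.44 zaxis [ 0.0021 -0.001  -1.    ] t 59.0 
 n 1 tx 1.1 ty 0.8 tz 24.0 rz 0.02 q [ 0.31  0.48  0.36  2.18 -0.33  0.53  2.42]
```

>>> play_rows --deltas '[{"tx": 0, "ty": 0.4, "tz": 8, "rx": 0, "ry": 0, "rz": 0}, {"tx": 0, "ty": 0, "tz": 7, "rx": 0, "ry": 0, "rz": 0}, {"tx": 0, "ty": 0, "tz": 4, "rx": 0, "ry": 0, "rz": 0}, {"tx": 0, "ty": 0, "tz": 3, "rx": 0, "ry": 0, "rz": 0}, {"tx": 0, "ty": 0, "tz": 1.2, "rx": 0, "ry": 0, "rz": 0}, {"tx": 0, "ty": 0, "tz": 0, "rx": 0, "ry": 0, "rz": 0}, {"tx": 0, "ty": 0, "tz": 0, "rx": 0, "ry": 0, "rz": 0}, {"tx": 0, "ty": 0, "tz": 0, "rx": 0, "ry": 0, "rz": 0}, {"tx": 0, "ty": 0, "tz": 0, "rx": 0, "ry": 0, "rz": 0}]'

```text
t: 59.72
tool_pos: [0.3569, -0.3201, -0.0165]
ee_rot: [0.099, 3.14, -0.0]
wrist_force: [0.4, -0.1, 0.3]
opening: 0.0501
grip_force: 0.0
```

>>> play_rows --hand 12 --force 20 --deltas '[{"tx": 0, "ty": 0, "tz": 0, "rx": 0, "ry": 0, "rz": 0}, {"tx": 0, "ty": 0, "tz": 0, "rx": 0, "ry": 0, "rz": 0}, {"tx": 0, "ty": 0, "tz": 0, "rx": 0, "ry": 0, "rz": 0}, {"tx": 0, "ty": 0, "tz": 0, "rx": 0, "ry": 0, "rz": 0}, {"tx": 0, "ty": 0, "tz": 0, "rx": 0, "ry": 0, "rz": 0}, {"tx": 0, "ty": 0, "tz": 0, "rx": 0, "ry": 0, "rz": 0}]'

```text
t: 60.22
tool_pos: [0.3568, -0.3198, -0.0166]
ee_rot: [-0.099, -3.14, -0.0]
wrist_force: [0.6, 0.2, 0.8]
opening: 0.0194
grip_force: 20.0
```

```bash
python3 place.py 357.1 -318.4 110
```

```text
dx -0.23 dy 1.46 open 0.019418490720794754 f 20.00009983778
TCP target [603.5  -2.2]
at [ 356.8 -319.8  -16.6] yaw 86.39 zaxis [-0.e+00  2.e-04 -1.e+00] t 60.2 
 n 15 tx 5.5 ty 29.7 tz -8.4 rz 6.39 q [ 0.34  0.53  0.32  2.19 -0.35  0.48  2.45]
```

>>> play_rows --deltas '[{"tx": 0, "ty": 0, "tz": -25, "rx": 0, "ry": 0, "rz": 0}, {"tx": 0, "ty": 0, "tz": -35, "rx": 0, "ry": 0, "rz": 0}, {"tx": 0, "ty": 0, "tz": -35, "rx": 0, "ry": 0, "rz": 0}, {"tx": 0, "ty": 0, "tz": -30, "rx": 0, "ry": 0, "rz": 0}, {"tx": 5.5, "ty": 29.7, "tz": 0, "rx": 0, "ry": 0, "rz": 6.39}, {"tx": 5.5, "ty": 29.7, "tz": 0, "rx": 0, "ry": 0, "rz": 6.39}, {"tx": 5.5, "ty": 29.7, "tz": 0, "rx": 0, "ry": 0, "rz": 6.39}, {"tx": 5.5, "ty": 29.7, "tz": 0, "rx": 0, "ry": 0, "rz": 6.39}, {"tx": 5.5, "ty": 29.7, "tz": 0, "rx": 0, "ry": 0, "rz": 6.39}, {"tx": 5.5, "ty": 29.7, "tz": 0, "rx": 0, "ry": 0, "rz": 6.39}, {"tx": 5.5, "ty": 29.7, "tz": 0, "rx": 0, "ry": 0, "rz": 6.39}, {"tx": 5.5, "ty": 29.7, "tz": 0, "rx": 0, "ry": 0, "rz": 6.39}, {"tx": 5.5, "ty": 29.7, "tz": 0, "rx": 0, "ry": 0, "rz": 6.39}, {"tx": 5.5, "ty": 29.7, "tz": 0, "rx": 0, "ry": 0, "rz": 6.39}, {"tx": 5.5, "ty": 29.7, "tz": 0, "rx": 0, "ry": 0, "rz": 6.39}, {"tx": 5.5, "ty": 29.7, "tz": 0, "rx": 0, "ry": 0, "rz": 6.39}, {"tx": 5.5, "ty": 29.7, "tz": 0, "rx": 0, "ry": 0, "rz": 6.39}, {"tx": 5.5, "ty": 29.7, "tz": 0, "rx": 0, "ry": 0, "rz": 6.39}, {"tx": 5.5, "ty": 29.7, "tz": 0, "rx": 0, "ry": 0, "rz": 6.39}]'

```text
t: 61.8
tool_pos: [0.6013, -0.0008, 0.108]
ee_rot: [-2.386, -2.042, 0.0]
wrist_force: [-0.0, -1.0, -0.7]
opening: 0.0193
grip_force: 20.0
```

>>> play_rows --deltas '[{"tx": 0, "ty": 0, "tz": 10, "rx": 0, "ry": 0, "rz": 0}, {"tx": 0, "ty": 0, "tz": 20, "rx": 0, "ry": 0, "rz": 0}, {"tx": 0, "ty": 0, "tz": 16, "rx": 0, "ry": 0, "rz": 0}, {"tx": 0, "ty": 0, "tz": 8, "rx": 0, "ry": 0, "rz": 0}, {"tx": 0, "ty": 0, "tz": 4, "rx": 0, "ry": 0, "rz": 0}, {"tx": 0, "ty": 0, "tz": 0, "rx": 0, "ry": 0, "rz": 0}, {"tx": 0, "ty": 0, "tz": 0, "rx": 0, "ry": 0, "rz": 0}, {"tx": 0, "ty": 0, "tz": 0, "rx": 0, "ry": 0, "rz": 0}, {"tx": 0, "ty": 0, "tz": 0, "rx": 0, "ry": 0, "rz": 0}, {"tx": 0, "ty": 0, "tz": 0, "rx": 0, "ry": 0, "rz": 0}, {"tx": 0, "ty": 0, "tz": 0, "rx": 0, "ry": 0, "rz": 0}]'

```text
t: 62.72
tool_pos: [0.6007, -0.0026, 0.0508]
ee_rot: [2.383, 2.046, 0.001]
wrist_force: [-0.4, -0.8, -1.1]
opening: 0.0197
grip_force: 20.0
```

```bash
python3 -c "
from h import *
print(settled());plan(603.5,-2.2,35.4,-9.5,1); print(ctrl.state()['grip_force'],ctrl.state()['opening'])"
```

```text
0.0038315247447966573
at [600.7  -2.6  50.8] yaw -8.71 zaxis [ 8.e-04  2.e-04 -1.e+00] t 62.7 
 n 1 tx 0.8 ty 2.7 tz 15.4 rz 0.79 q [-0.52  0.6   0.58  1.89 -0.46  0.78  0.15]
19.99988079071045 0.019668071573652687
```

>>> play_rows --deltas '[{"tx": 0.8, "ty": 3.0, "tz": 0, "rx": 0, "ry": 0, "rz": 0.75}, {"tx": 0, "ty": 0, "tz": 3, "rx": 0, "ry": 0, "rz": 0}, {"tx": 0, "ty": 0, "tz": 4, "rx": 0, "ry": 0, "rz": 0}, {"tx": 0, "ty": 0, "tz": 4, "rx": 0, "ry": 0, "rz": 0}, {"tx": 0, "ty": 0, "tz": 2, "rx": 0, "ry": 0, "rz": 0}, {"tx": 0, "ty": 0, "tz": 1.5, "rx": 0, "ry": 0, "rz": 0}, {"tx": 0, "ty": 0, "tz": 1, "rx": 0, "ry": 0, "rz": 0}, {"tx": 0, "ty": 0, "tz": 0, "rx": 0, "ry": 0, "rz": 0}, {"tx": 0, "ty": 0, "tz": 0, "rx": 0, "ry": 0, "rz": 0}, {"tx": 0, "ty": 0, "tz": 0, "rx": 0, "ry": 0, "rz": 0}]'

```text
t: 63.55
tool_pos: [0.603, -0.0023, 0.0354]
ee_rot: [-2.396, -2.03, 0.0]
wrist_force: [-2.4, 0.4, 7.3]
opening: 0.0195
grip_force: 20.0
```

>>> play_rows --hand 50 --deltas '[{"tx": 0, "ty": 0, "tz": 0, "rx": 0, "ry": 0, "rz": 0}, {"tx": 0, "ty": 0, "tz": 0, "rx": 0, "ry": 0, "rz": 0}, {"tx": 0, "ty": 0, "tz": 0, "rx": 0, "ry": 0, "rz": 0}, {"tx": 0, "ty": 0, "tz": 0, "rx": 0, "ry": 0, "rz": 0}, {"tx": 0, "ty": 0, "tz": -15, "rx": 0, "ry": 0, "rz": 0}, {"tx": 0, "ty": 0, "tz": -25, "rx": 0, "ry": 0, "rz": 0}, {"tx": -17, "ty": 0, "tz": -30, "rx": 0, "ry": 0, "rz": 0}, {"tx": -17, "ty": 0, "tz": -30, "rx": 0, "ry": 0, "rz": 0}, {"tx": -17, "ty": 0, "tz": -15, "rx": 0, "ry": 0, "rz": 0}, {"tx": -17, "ty": 0, "tz": 0, "rx": 0, "ry": 0, "rz": 0}, {"tx": 0, "ty": 0, "tz": 0, "rx": 0, "ry": 0, "rz": 0}, {"tx": 0, "ty": 0, "tz": 0, "rx": 0, "ry": 0, "rz": 0}, {"tx": 0, "ty": 0, "tz": 0, "rx": 0, "ry": 0, "rz": 0}, {"tx": 0, "ty": 0, "tz": 0, "rx": 0, "ry": 0, "rz": 0}, {"tx": 0, "ty": 0, "tz": 0, "rx": 0, "ry": 0, "rz": 0}, {"tx": 0, "ty": 0, "tz": 0, "rx": 0, "ry": 0, "rz": 0}]'

```text
t: 64.88
tool_pos: [0.5923, -0.0684, 0.1493]
ee_rot: [-2.395, -2.032, 0.001]
wrist_force: [0.2, -0.3, -0.1]
opening: 0.0498
grip_force: 0.0
```

```bash
python3 pile.py 5; python3 - <<'E'
from h import *
import glob
f=[x for x in glob.glob('pics/pile5_*')][-1]; print(f)
im=cv2.imread(f)
o=np.hstack([cv2.resize(im[90:190,140:273],(399,300),interpolation=2),cv2.resize(im[90:190,360:493],(399,300),interpolation=2)]); cv2.imwrite('pics/c5.png',o)
C=cam('wrist',ctrl.state()); d=np.array([.986,-.165,0])*.088
for c in (-1,1): print(w2px(C,np.array([.6042,-.0027,.06])+c*d),w2px(C,np.array([.6042,-.0027,.02])+c*d))
E
```

```text
qv 0.0059
[154  59] [475 208] PILE (604.6, -2.0, -9.44, 203.7, 95.3)
pics/pile5_64.png
[[180.86981723 137.76184921]] [[197.9255335  137.15947056]]
[[446.23672991 138.26271568]] [[429.45020469 137.59636694]]
```

View pics/c5.png

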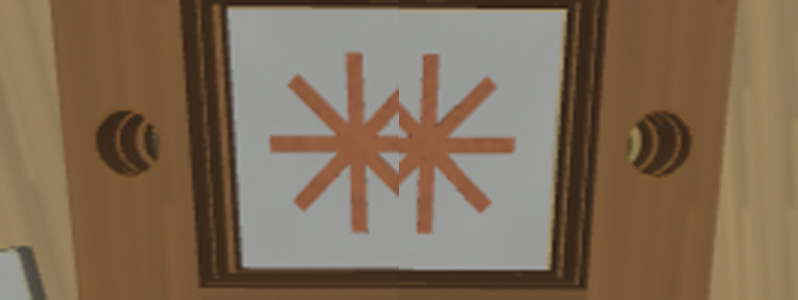

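Pile is five high, holes well in line through the stack (hole mouths at (180,138), (446,138)). Now the pins.

```bash
python3 -c "
from h import *
C=cam('scene'); print(px2w(C,(241,311),.076).round(3),px2w(C,(245,343),0.0).round(3))
plan(612,-335,170,-9.5)"
```

```text
[[ 0.698 -0.221  0.076]] [[ 0.699 -0.223  0.   ]]
at [592.3 -68.7 149.4] yaw -9.41 zaxis [-7.e-04 -0.e+00 -1.e+00] t 64.9 
 n 8 tx -32.4 ty 7.9 tz -2.6 rz 0.01 q [-0.49  0.47  0.68  1.83 -0.36  0.96  0.17]
```

>>> play_rows --deltas '[{"tx": -32.4, "ty": 7.9, "tz": -2.6, "rx": 0, "ry": 0, "rz": 0}, {"tx": -32.4, "ty": 7.9, "tz": -2.6, "rx": 0, "ry": 0, "rz": 0}, {"tx": -32.4, "ty": 7.9, "tz": -2.6, "rx": 0, "ry": 0, "rz": 0}, {"tx": -32.4, "ty": 7.9, "tz": -2.6, "rx": 0, "ry": 0, "rz": 0}, {"tx": -32.4, "ty": 7.9, "tz": -2.6, "rx": 0, "ry": 0, "rz": 0}, {"tx": -32.4, "ty": 7.9, "tz": -2.6, "rx": 0, "ry": 0, "rz": 0}, {"tx": -32.4, "ty": 7.9, "tz": -2.6, "rx": 0, "ry": 0, "rz": 0}, {"tx": -32.4, "ty": 7.9, "tz": -2.6, "rx": 0, "ry": 0, "rz": 0}, {"tx": 0, "ty": 0, "tz": 0, "rx": 0, "ry": 0, "rz": 0}, {"tx": 0, "ty": 0, "tz": 0, "rx": 0, "ry": 0, "rz": 0}, {"tx": 0, "ty": 0, "tz": 0, "rx": 0, "ry": 0, "rz": 0}, {"tx": 0, "ty": 0, "tz": 0, "rx": 0, "ry": 0, "rz": 0}, {"tx": 0, "ty": 0, "tz": 0, "rx": 0, "ry": 0, "rz": 0}, {"tx": 0, "ty": 0, "tz": 0, "rx": 0, "ry": 0, "rz": 0}]'

```text
t: 66.1
tool_pos: [0.6126, -0.3338, 0.1705]
ee_rot: [-2.395, -2.033, -0.001]
wrist_force: [-0.7, -0.2, 0.6]
opening: 0.0498
grip_force: 0.0
```

```bash
cat > pins.py <<'E'
from h import *
print('qv',settled()); im,C=snap('wrist','pins%d'%(ctrl.state()['t']))
h,s,v=cv2.split(cv2.cvtColor(im,cv2.COLOR_RGB2HSV))
# bright red top face
r=(((h<6)|(h>174))&(s>190)&(v>90)).astype(np.uint8); r[300:]=0
for c in blobs(r,60):
    (cx,cy),rad=cv2.minEnclosingCircle(c); i=c.mean(0).astype(int); print(c.min(0),c.max(0),'V',v[i[1],i[0]])
    print('  whole',px2w(C,c.mean(0),.078)[0][:2]*1000)
    mk=np.zeros(v.shape,np.uint8); cv2.drawContours(mk,[c],-1,1,-1); vv=v[mk>0]; th,_=cv2.threshold(vv.reshape(-1,1),0,255,cv2.THRESH_OTSU)
    for b in blobs(((v>th)&(mk>0)),40):
        e=cv2.fitEllipse(b); P=px2w(C,e[0],.09)[0]*1000; print('  top',e[0],e[1],P[:2].round(1))
plan(612,-335,170,-9.5)
E
python3 pins.py; ls pics
```

```text
qv 0.005382329056819182
[297 171] [325 199] V 183
  whole [ 617.56082624 -298.59989247]
  top (311.18804931640625, 185.0151824951172) (26.94131851196289, 27.03557014465332) [ 618.1 -297.1]
[298  66] [328  98] V 182
  whole [ 629.82539266 -233.02177652]
  top (313.23870849609375, 81.94803619384766) (28.757293701171875, 30.94460105895996) [ 629.8 -234.5]
at [ 612.5 -334.1  170.6] yaw -9.37 zaxis [ 1.e-04  5.e-04 -1.e+00] t 66.2 
 n 1 tx -0.9 ty -0.3 tz 0.6 rz 0.13 q [-0.02  0.62  0.66  1.56 -0.41  1.11  0.58]
c1.png
c2.png
c3.png
c5.png
pile1_30.png
pile2_38.png
pile3_47.png
pile4_55.png
pile5_64.png
pins66.png
scene0.png
side0.png
w1.png
w2.png
w3.png
w4.png
wrist0.png
```

```bash
python3 -c "
from h import *
plan(628.4,-234.3,100,-9.45)"
```

```text
at [ 612.5 -334.1  170.6] yaw -9.37 zaxis [ 1.e-04  5.e-04 -1.e+00] t 66.2 
 n 4 tx 25.3 ty -0.1 tz 17.7 rz 0.02 q [-0.02  0.62  0.66  1.56 -0.41  1.11  0.58]
```

>>> play_rows --deltas '[{"tx": 25.3, "ty": -0.1, "tz": 17.7, "rx": 0, "ry": 0, "rz": 0}, {"tx": 25.3, "ty": -0.1, "tz": 17.7, "rx": 0, "ry": 0, "rz": 0}, {"tx": 25.3, "ty": -0.1, "tz": 17.7, "rx": 0, "ry": 0, "rz": 0}, {"tx": 25.3, "ty": -0.1, "tz": 17.7, "rx": 0, "ry": 0, "rz": 0}, {"tx": 0, "ty": 0, "tz": 0, "rx": 0, "ry": 0, "rz": 0}, {"tx": 0, "ty": 0, "tz": 0, "rx": 0, "ry": 0, "rz": 0}, {"tx": 0, "ty": 0, "tz": 0, "rx": 0, "ry": 0, "rz": 0}, {"tx": 0, "ty": 0, "tz": 0, "rx": 0, "ry": 0, "rz": 0}, {"tx": 0, "ty": 0, "tz": 0, "rx": 0, "ry": 0, "rz": 0}]'

```text
t: 66.9
tool_pos: [0.6283, -0.2376, 0.101]
ee_rot: [2.398, 2.027, 0.001]
wrist_force: [0.9, 0.4, -0.0]
opening: 0.05
grip_force: 0.0
```

```bash
python3 -c "
from h import *
plan(628.4,-234.3,49,-9.45,1)"
```

```text
at [ 628.3 -237.6  101. ] yaw -9.59 zaxis [ 0.0015 -0.0012 -1.    ] t 66.9 
 n 1 tx 3.2 ty -0.4 tz 52.0 rz -0.14 q [-0.16  0.65  0.63  1.68 -0.45  0.96  0.47]
```

>>> play_rows --deltas '[{"tx": 1, "ty": 0, "tz": 15, "rx": 0, "ry": 0, "rz": -0.1}, {"tx": 1, "ty": 0, "tz": 15, "rx": 0, "ry": 0, "rz": 0}, {"tx": 0, "ty": 0, "tz": 12, "rx": 0, "ry": 0, "rz": 0}, {"tx": 0, "ty": 0, "tz": 7, "rx": 0, "ry": 0, "rz": 0}, {"tx": 0, "ty": 0, "tz": 2, "rx": 0, "ry": 0, "rz": 0}, {"tx": 0, "ty": 0, "tz": 0, "rx": 0, "ry": 0, "rz": 0}, {"tx": 0, "ty": 0, "tz": 0, "rx": 0, "ry": 0, "rz": 0}, {"tx": 0, "ty": 0, "tz": 0, "rx": 0, "ry": 0, "rz": 0}, {"tx": 0, "ty": 0, "tz": 0, "rx": 0, "ry": 0, "rz": 0}, {"tx": 0, "ty": 0, "tz": 0, "rx": 0, "ry": 0, "rz": 0}]'

```text
t: 67.73
tool_pos: [0.6289, -0.2337, 0.0494]
ee_rot: [2.395, 2.032, 0.001]
wrist_force: [-0.1, -0.3, 0.2]
opening: 0.0498
grip_force: 0.0
```

```bash
python3 -c "
from h import *
plan(628.4,-234.3,49,-9.45,1)"
```

```text
at [ 628.9 -233.7   49.4] yaw -9.37 zaxis [ 8.e-04 -2.e-04 -1.e+00] t 67.7 
 n 1 tx -0.6 ty -0.4 tz 0.4 rz 0.08 q [-0.14  0.71  0.59  1.71 -0.49  0.87  0.5 ]
```

Good. Grip at 25 N, then lift straight up.

>>> play_rows --hand 10 --force 25 --deltas '[{"tx": -0.5, "ty": -0.4, "tz": 0.4, "rx": 0, "ry": 0, "rz": 0}, {"tx": 0, "ty": 0, "tz": 0, "rx": 0, "ry": 0, "rz": 0}, {"tx": 0, "ty": 0, "tz": 0, "rx": 0, "ry": 0, "rz": 0}, {"tx": 0, "ty": 0, "tz": 0, "rx": 0, "ry": 0, "rz": 0}, {"tx": 0, "ty": 0, "tz": 0, "rx": 0, "ry": 0, "rz": 0}, {"tx": 0, "ty": 0, "tz": 0, "rx": 0, "ry": 0, "rz": 0}, {"tx": 0, "ty": 0, "tz": 0, "rx": 0, "ry": 0, "rz": 0}]'

```text
t: 68.32
tool_pos: [0.6282, -0.234, 0.0485]
ee_rot: [2.395, 2.033, 0.0]
wrist_force: [0.7, -0.4, -0.2]
opening: 0.0193
grip_force: 25.0
```

```bash
python3 -c "
from h import *
plan(689.8,-16.6,110,-9.45,8)"
```

```text
at [ 628.2 -234.    48.5] yaw -9.37 zaxis [ 0.  0. -1.] t 68.3 
 n 8 tx 28.1 ty 3.2 tz -7.7 rz 0.01 q [-0.14  0.71  0.59  1.71 -0.49  0.87  0.5 ]
```

>>> play_rows --deltas '[{"tx": 0, "ty": 0, "tz": -15, "rx": 0, "ry": 0, "rz": 0}, {"tx": 0, "ty": 0, "tz": -30, "rx": 0, "ry": 0, "rz": 0}, {"tx": 0, "ty": 0, "tz": -25, "rx": 0, "ry": 0, "rz": 0}, {"tx": 28.1, "ty": 3.2, "tz": 0, "rx": 0, "ry": 0, "rz": 0}, {"tx": 28.1, "ty": 3.2, "tz": 0, "rx": 0, "ry": 0, "rz": 0}, {"tx": 28.1, "ty": 3.2, "tz": 0, "rx": 0, "ry": 0, "rz": 0}, {"tx": 28.1, "ty": 3.2, "tz": 0, "rx": 0, "ry": 0, "rz": 0}, {"tx": 28.1, "ty": 3.2, "tz": 0, "rx": 0, "ry": 0, "rz": 0}, {"tx": 28.1, "ty": 3.2, "tz": 0, "rx": 0, "ry": 0, "rz": 0}, {"tx": 28.1, "ty": 3.2, "tz": 0, "rx": 0, "ry": 0, "rz": 0}, {"tx": 27, "ty": 3.2, "tz": 0, "rx": 0, "ry": 0, "rz": 0}, {"tx": 0, "ty": 0, "tz": 0, "rx": 0, "ry": 0, "rz": 0}, {"tx": 0, "ty": 0, "tz": 0, "rx": 0, "ry": 0, "rz": 0}, {"tx": 0, "ty": 0, "tz": 0, "rx": 0, "ry": 0, "rz": 0}, {"tx": 0, "ty": 0, "tz": 0, "rx": 0, "ry": 0, "rz": 0}, {"tx": 0, "ty": 0, "tz": 0, "rx": 0, "ry": 0, "rz": 0}, {"tx": 0, "ty": 0, "tz": 0, "rx": 0, "ry": 0, "rz": 0}]'

```text
t: 69.73
tool_pos: [0.6896, -0.019, 0.1188]
ee_rot: [2.397, 2.03, -0.0]
wrist_force: [0.4, 0.6, -0.3]
opening: 0.0194
grip_force: 25.0
```

```bash
python3 - <<'E'
from h import *
plan(689.8,-16.4,103,-9.45,1); print(ctrl.state()['grip_force'])
im,C=snap('wrist'); s=ctrl.state()
t=w2px(C,np.array(s['tool_pos'])-[0,0,.0425])[0]; print('tip px pred',t,'hole px',w2px(C,(.6912,-.0168,.06)))
u,v=int(t[0]),int(t[1]); c=im[v-75:v+75,u-100:u+100]
cv2.imwrite('pics/c6.png',cv2.resize(c,(800,600),interpolation=2)[:,:,::-1])
E
```

```text
at [689.6 -19.  118.8] yaw -9.48 zaxis [ 1.e-04 -3.e-04 -1.e+00] t 69.7 
 n 1 tx 2.6 ty -0.2 tz 15.8 rz -0.03 q [-0.48  0.66  0.64  1.62 -0.44  1.01  0.13]
24.998724460601807
tip px pred [311.66166175 255.10935217] hole px [[313.83798162 244.29986686]]
```

View pics/c6.png

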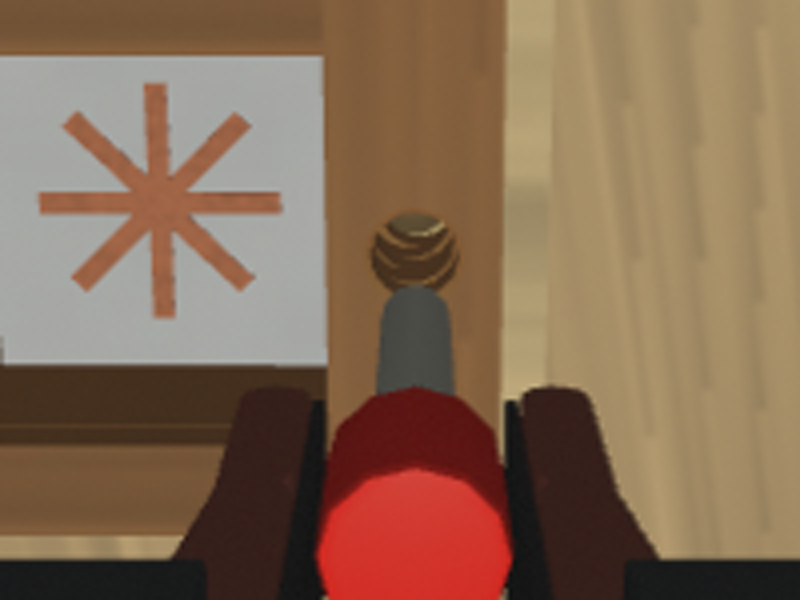

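```bash
python3 - <<'E'
from h import *
s=ctrl.state(); C=cam('wrist',s); zt=s['tool_pos'][2]-.0425
a=px2w(C,(314.75,257),zt)[0]*1000; b=px2w(C,(314.75,243),.06)[0]*1000; m=R.from_rotvec(s['ee_rot']).as_matrix()
print(a,b,m[:,:2].T@(b-a))
E
```

```text
[691.24003227 -19.82874075  76.16131972] [691.93748932 -15.73285502  60.        ] [4.15829223 0.01411722]
```

>>> play_rows --deltas '[{"tx": 2, "ty": 0, "tz": 4, "rx": 0, "ry": 0, "rz": 0}, {"tx": 1.4, "ty": 0, "tz": 5, "rx": 0, "ry": 0, "rz": 0}, {"tx": 0, "ty": 0, "tz": 2, "rx": 0, "ry": 0, "rz": 0}, {"tx": 0, "ty": 0, "tz": 0, "rx": 0, "ry": 0, "rz": 0}, {"tx": 0, "ty": 0, "tz": 0, "rx": 0, "ry": 0, "rz": 0}, {"tx": 0, "ty": 0, "tz": 0, "rx": 0, "ry": 0, "rz": 0}, {"tx": 0, "ty": 0, "tz": 0, "rx": 0, "ry": 0, "rz": 0}, {"tx": 0, "ty": 0, "tz": 0, "rx": 0, "ry": 0, "rz": 0}]'

```text
t: 70.45
tool_pos: [0.6905, -0.0142, 0.1076]
ee_rot: [2.395, 2.032, 0.0]
wrist_force: [-0.3, 0.3, -0.6]
opening: 0.0195
grip_force: 25.0
```

```bash
python3 - <<'E'
from h import *
plan(689.8,-16.4,103,-9.45,1)
im,C=snap('wrist'); c=im[180:330,215:415]
cv2.imwrite('pics/c7.png',cv2.resize(c,(800,600),interpolation=2)[:,:,::-1])
E
```

```text
at [690.5 -14.2 107.6] yaw -9.37 zaxis [ 3.e-04 -0.e+00 -1.e+00] t 70.5 
 n 1 tx -2.3 ty -0.3 tz 4.6 rz 0.08 q [-0.48  0.67  0.63  1.63 -0.45  0.99  0.13]
```

View pics/c7.png

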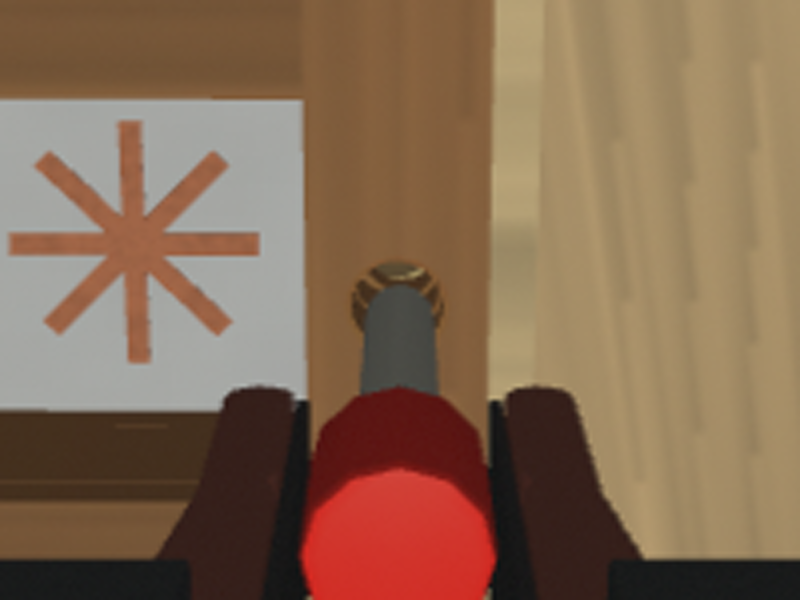

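>>> play_rows --deltas '[{"tx": -1.7, "ty": -0.2, "tz": 1, "rx": 0, "ry": 0, "rz": 0}, {"tx": 0, "ty": 0, "tz": 2, "rx": 0, "ry": 0, "rz": 0}, {"tx": 0, "ty": 0, "tz": 2, "rx": 0, "ry": 0, "rz": 0}, {"tx": 0, "ty": 0, "tz": 2, "rx": 0, "ry": 0, "rz": 0}, {"tx": 0, "ty": 0, "tz": 2, "rx": 0, "ry": 0, "rz": 0}, {"tx": 0, "ty": 0, "tz": 2, "rx": 0, "ry": 0, "rz": 0}, {"tx": 0, "ty": 0, "tz": 2, "rx": 0, "ry": 0, "rz": 0}, {"tx": 0, "ty": 0, "tz": 0, "rx": 0, "ry": 0, "rz": 0}, {"tx": 0, "ty": 0, "tz": 0, "rx": 0, "ry": 0, "rz": 0}, {"tx": 0, "ty": 0, "tz": 0, "rx": 0, "ry": 0, "rz": 0}]'

```text
t: 71.33
tool_pos: [0.6899, -0.0158, 0.0945]
ee_rot: [2.395, 2.033, 0.0]
wrist_force: [0.2, -0.3, -1.1]
opening: 0.0193
grip_force: 25.0
```

Tip at z≈52, inside the hole with no side force. Continue down in stages.

>>> play_rows --deltas '[{"tx": 0, "ty": 0, "tz": 3, "rx": 0, "ry": 0, "rz": 0}, {"tx": 0, "ty": 0, "tz": 3, "rx": 0, "ry": 0, "rz": 0}, {"tx": 0, "ty": 0, "tz": 3, "rx": 0, "ry": 0, "rz": 0}, {"tx": 0, "ty": 0, "tz": 3, "rx": 0, "ry": 0, "rz": 0}, {"tx": 0, "ty": 0, "tz": 3, "rx": 0, "ry": 0, "rz": 0}, {"tx": 0, "ty": 0, "tz": 3, "rx": 0, "ry": 0, "rz": 0}, {"tx": 0, "ty": 0, "tz": 3, "rx": 0, "ry": 0, "rz": 0}, {"tx": 0, "ty": 0, "tz": 3, "rx": 0, "ry": 0, "rz": 0}, {"tx": 0, "ty": 0, "tz": 0, "rx": 0, "ry": 0, "rz": 0}, {"tx": 0, "ty": 0, "tz": 0, "rx": 0, "ry": 0, "rz": 0}]'

```text
t: 72.17
tool_pos: [0.6897, -0.0158, 0.0702]
ee_rot: [-2.395, -2.032, 0.001]
wrist_force: [0.1, -0.0, -1.3]
opening: 0.0193
grip_force: 25.0
```

>>> play_rows --deltas '[{"tx": 0, "ty": 0, "tz": 3, "rx": 0, "ry": 0, "rz": 0}, {"tx": 0, "ty": 0, "tz": 3, "rx": 0, "ry": 0, "rz": 0}, {"tx": 0, "ty": 0, "tz": 3, "rx": 0, "ry": 0, "rz": 0}, {"tx": 0, "ty": 0, "tz": 3, "rx": 0, "ry": 0, "rz": 0}, {"tx": 0, "ty": 0, "tz": 0, "rx": 0, "ry": 0, "rz": 0}, {"tx": 0, "ty": 0, "tz": 0, "rx": 0, "ry": 0, "rz": 0}]'

```text
t: 72.67
tool_pos: [0.6897, -0.0158, 0.0582]
ee_rot: [-2.395, -2.032, 0.001]
wrist_force: [-0.1, -0.5, -0.8]
opening: 0.0193
grip_force: 25.0
```

>>> play_rows --deltas '[{"tx": 0, "ty": 0, "tz": 3, "rx": 0, "ry": 0, "rz": 0}, {"tx": 0, "ty": 0, "tz": 3, "rx": 0, "ry": 0, "rz": 0}, {"tx": 0, "ty": 0, "tz": 3, "rx": 0, "ry": 0, "rz": 0}, {"tx": 0, "ty": 0, "tz": 3, "rx": 0, "ry": 0, "rz": 0}, {"tx": 0, "ty": 0, "tz": 2, "rx": 0, "ry": 0, "rz": 0}, {"tx": 0, "ty": 0, "tz": 1, "rx": 0, "ry": 0, "rz": 0}, {"tx": 0, "ty": 0, "tz": 0, "rx": 0, "ry": 0, "rz": 0}, {"tx": 0, "ty": 0, "tz": 0, "rx": 0, "ry": 0, "rz": 0}, {"tx": 0, "ty": 0, "tz": 0, "rx": 0, "ry": 0, "rz": 0}]'

```text
t: 73.42
tool_pos: [0.69, -0.0158, 0.0436]
ee_rot: [2.395, 2.033, 0.0]
wrist_force: [0.6, -0.4, -0.2]
opening: 0.0191
grip_force: 25.0
```

>>> play_rows --deltas '[{"tx": 0, "ty": 0, "tz": 0.6, "rx": 0, "ry": 0, "rz": 0}, {"tx": 0, "ty": 0, "tz": 0.4, "rx": 0, "ry": 0, "rz": 0}, {"tx": 0, "ty": 0, "tz": 0, "rx": 0, "ry": 0, "rz": 0}, {"tx": 0, "ty": 0, "tz": 0, "rx": 0, "ry": 0, "rz": 0}, {"tx": 0, "ty": 0, "tz": 0, "rx": 0, "ry": 0, "rz": 0}]'

```text
t: 73.83
tool_pos: [0.6899, -0.0158, 0.0425]
ee_rot: [2.395, 2.033, 0.0]
wrist_force: [-0.7, 0.1, -1.4]
opening: 0.0191
grip_force: 25.0
```

>>> play_rows --deltas '[{"tx": 0, "ty": 0, "tz": 0.4, "rx": 0, "ry": 0, "rz": 0}, {"tx": 0, "ty": 0, "tz": 0.4, "rx": 0, "ry": 0, "rz": 0}, {"tx": 0, "ty": 0, "tz": 0, "rx": 0, "ry": 0, "rz": 0}, {"tx": 0, "ty": 0, "tz": 0, "rx": 0, "ry": 0, "rz": 0}, {"tx": 0, "ty": 0, "tz": 0, "rx": 0, "ry": 0, "rz": 0}]'

```text
t: 74.25
tool_pos: [0.69, -0.0157, 0.0424]
ee_rot: [-2.395, -2.032, -0.001]
wrist_force: [-1.9, 0.0, 5.6]
opening: 0.0197
grip_force: 25.0
```

>>> play_rows --hand 46 --deltas '[{"tx": 0, "ty": 0, "tz": 0, "rx": 0, "ry": 0, "rz": 0}, {"tx": 0, "ty": 0, "tz": 0, "rx": 0, "ry": 0, "rz": 0}, {"tx": 0, "ty": 0, "tz": 0, "rx": 0, "ry": 0, "rz": 0}, {"tx": 0, "ty": 0, "tz": 0, "rx": 0, "ry": 0, "rz": 0}, {"tx": 0, "ty": 0, "tz": 0, "rx": 0, "ry": 0, "rz": 0}, {"tx": 0, "ty": 0, "tz": -15, "rx": 0, "ry": 0, "rz": 0}, {"tx": 0, "ty": 0, "tz": -30, "rx": 0, "ry": 0, "rz": 0}, {"tx": 0, "ty": 0, "tz": -30, "rx": 0, "ry": 0, "rz": 0}, {"tx": 0, "ty": 0, "tz": 0, "rx": 0, "ry": 0, "rz": 0}, {"tx": 0, "ty": 0, "tz": 0, "rx": 0, "ry": 0, "rz": 0}, {"tx": 0, "ty": 0, "tz": 0, "rx": 0, "ry": 0, "rz": 0}, {"tx": 0, "ty": 0, "tz": 0, "rx": 0, "ry": 0, "rz": 0}]'

```text
t: 75.25
tool_pos: [0.6891, -0.0155, 0.1158]
ee_rot: [-2.394, -2.032, 0.002]
wrist_force: [0.3, 0.9, 0.1]
opening: 0.046
grip_force: 0.0
```

```bash
python3 -c "
from h import *
plan(616.7,-296.8,115,-9.45,9)"
```

```text
at [689.1 -15.5 115.8] yaw -9.36 zaxis [-1.7e-03  2.0e-04 -1.0e+00] t 75.2 
 n 9 tx -32.2 ty -2.8 tz 0.1 rz 0.01 q [-0.49  0.66  0.64  1.62 -0.45  1.01  0.13]
```

>>> play_rows --deltas '[{"tx": -32.2, "ty": -2.8, "tz": 0, "rx": 0, "ry": 0, "rz": 0}, {"tx": -32.2, "ty": -2.8, "tz": 0, "rx": 0, "ry": 0, "rz": 0}, {"tx": -32.2, "ty": -2.8, "tz": 0, "rx": 0, "ry": 0, "rz": 0}, {"tx": -32.2, "ty": -2.8, "tz": 0, "rx": 0, "ry": 0, "rz": 0}, {"tx": -32.2, "ty": -2.8, "tz": 0, "rx": 0, "ry": 0, "rz": 0}, {"tx": -32.2, "ty": -2.8, "tz": 0, "rx": 0, "ry": 0, "rz": 0}, {"tx": -32.2, "ty": -2.8, "tz": 0, "rx": 0, "ry": 0, "rz": 0}, {"tx": -32.2, "ty": -2.8, "tz": 0, "rx": 0, "ry": 0, "rz": 0}, {"tx": -32.2, "ty": -2.8, "tz": 0, "rx": 0, "ry": 0, "rz": 0}, {"tx": 0, "ty": 0, "tz": 15, "rx": 0, "ry": 0, "rz": 0}, {"tx": 0, "ty": 0, "tz": 0, "rx": 0, "ry": 0, "rz": 0}, {"tx": 0, "ty": 0, "tz": 0, "rx": 0, "ry": 0, "rz": 0}, {"tx": 0, "ty": 0, "tz": 0, "rx": 0, "ry": 0, "rz": 0}, {"tx": 0, "ty": 0, "tz": 0, "rx": 0, "ry": 0, "rz": 0}, {"tx": 0, "ty": 0, "tz": 0, "rx": 0, "ry": 0, "rz": 0}, {"tx": 0, "ty": 0, "tz": 0, "rx": 0, "ry": 0, "rz": 0}]'

```text
t: 76.58
tool_pos: [0.6185, -0.2967, 0.102]
ee_rot: [2.394, 2.034, 0.001]
wrist_force: [0.3, 0.2, -0.1]
opening: 0.0462
grip_force: 0.0
```

```bash
python3 -c "
from h import *
print(settled());plan(616.7,-296.8,49,-9.45,1)"
```

```text
0.005021645285287601
at [ 618.5 -296.7  102. ] yaw -9.28 zaxis [ 5.e-04  1.e-04 -1.e+00] t 76.6 
 n 1 tx -0.4 ty -1.7 tz 53.0 rz 0.17 q [-0.06  0.67  0.63  1.64 -0.45  0.98  0.56]
```

>>> play_rows --deltas '[{"tx": -0.5, "ty": -1.7, "tz": 14, "rx": 0, "ry": 0, "rz": 0.1}, {"tx": 0, "ty": 0, "tz": 15, "rx": 0, "ry": 0, "rz": 0}, {"tx": 0, "ty": 0, "tz": 13, "rx": 0, "ry": 0, "rz": 0}, {"tx": 0, "ty": 0, "tz": 7, "rx": 0, "ry": 0, "rz": 0}, {"tx": 0, "ty": 0, "tz": 3.5, "rx": 0, "ry": 0, "rz": 0}, {"tx": 0, "ty": 0, "tz": 0, "rx": 0, "ry": 0, "rz": 0}, {"tx": 0, "ty": 0, "tz": 0, "rx": 0, "ry": 0, "rz": 0}, {"tx": 0, "ty": 0, "tz": 0, "rx": 0, "ry": 0, "rz": 0}, {"tx": 0, "ty": 0, "tz": 0, "rx": 0, "ry": 0, "rz": 0}, {"tx": 0, "ty": 0, "tz": 0, "rx": 0, "ry": 0, "rz": 0}]'

```text
t: 77.42
tool_pos: [0.6165, -0.298, 0.0498]
ee_rot: [2.397, 2.03, 0.001]
wrist_force: [-0.7, 0.8, -0.0]
opening: 0.0456
grip_force: 0.0
```

>>> play_rows --hand 10 --force 25 --deltas '[{"tx": 0, "ty": 0, "tz": 0, "rx": 0, "ry": 0, "rz": 0}, {"tx": 0, "ty": 0, "tz": 0, "rx": 0, "ry": 0, "rz": 0}, {"tx": 0, "ty": 0, "tz": 0, "rx": 0, "ry": 0, "rz": 0}, {"tx": 0, "ty": 0, "tz": 0, "rx": 0, "ry": 0, "rz": 0}, {"tx": 0, "ty": 0, "tz": 0, "rx": 0, "ry": 0, "rz": 0}, {"tx": 0, "ty": 0, "tz": 0, "rx": 0, "ry": 0, "rz": 0}, {"tx": 0, "ty": 0, "tz": 0, "rx": 0, "ry": 0, "rz": 0}]'

```text
t: 78.0
tool_pos: [0.6161, -0.2978, 0.0492]
ee_rot: [2.397, 2.031, 0.0]
wrist_force: [-0.0, 0.6, -0.1]
opening: 0.0196
grip_force: 25.0
```

```bash
python3 -c "
from h import *
plan(516.3,13,110,-9.45,10)"
```

```text
at [ 616.1 -297.8   49.2] yaw -9.47 zaxis [ 0. -0. -1.] t 78.0 
 n 10 tx 29.0 ty -15.0 tz -6.1 rz -0.00 q [-0.03  0.73  0.59  1.68 -0.49  0.89  0.59]
```

>>> play_rows --deltas '[{"tx": 0, "ty": 0, "tz": -15, "rx": 0, "ry": 0, "rz": 0}, {"tx": 0, "ty": 0, "tz": -30, "rx": 0, "ry": 0, "rz": 0}, {"tx": 0, "ty": 0, "tz": -20, "rx": 0, "ry": 0, "rz": 0}, {"tx": 28.9, "ty": -15, "tz": 0, "rx": 0, "ry": 0, "rz": 0}, {"tx": 28.9, "ty": -15, "tz": 0, "rx": 0, "ry": 0, "rz": 0}, {"tx": 28.9, "ty": -15, "tz": 0, "rx": 0, "ry": 0, "rz": 0}, {"tx": 28.9, "ty": -15, "tz": 0, "rx": 0, "ry": 0, "rz": 0}, {"tx": 28.9, "ty": -15, "tz": 0, "rx": 0, "ry": 0, "rz": 0}, {"tx": 28.9, "ty": -15, "tz": 0, "rx": 0, "ry": 0, "rz": 0}, {"tx": 28.9, "ty": -15, "tz": 0, "rx": 0, "ry": 0, "rz": 0}, {"tx": 28.9, "ty": -15, "tz": 0, "rx": 0, "ry": 0, "rz": 0}, {"tx": 28.9, "ty": -15, "tz": 0, "rx": 0, "ry": 0, "rz": 0}, {"tx": 27, "ty": -15, "tz": 0, "rx": 0, "ry": 0, "rz": 0}, {"tx": 0, "ty": 0, "tz": 0, "rx": 0, "ry": 0, "rz": 0}, {"tx": 0, "ty": 0, "tz": 0, "rx": 0, "ry": 0, "rz": 0}, {"tx": 0, "ty": 0, "tz": 0, "rx": 0, "ry": 0, "rz": 0}, {"tx": 0, "ty": 0, "tz": 0, "rx": 0, "ry": 0, "rz": 0}, {"tx": 0, "ty": 0, "tz": 0, "rx": 0, "ry": 0, "rz": 0}, {"tx": 0, "ty": 0, "tz": 0, "rx": 0, "ry": 0, "rz": 0}, {"tx": 0, "ty": 0, "tz": 0, "rx": 0, "ry": 0, "rz": 0}]'

```text
t: 79.67
tool_pos: [0.5155, 0.0091, 0.1142]
ee_rot: [2.399, 2.028, -0.0]
wrist_force: [-0.1, -0.4, -0.8]
opening: 0.0194
grip_force: 25.0
```

```bash
python3 -c "
from h import *
print(settled());plan(516.1,11.8,108,-9.45,1)"
```

```text
0.006535970901667696
at [515.5   9.1 114.2] yaw -9.57 zaxis [-0.e+00 -2.e-04 -1.e+00] t 79.7 
 n 1 tx 2.8 ty 0.2 tz 6.2 rz -0.12 q [-0.7   0.39  0.7   2.05 -0.34  0.81  0.03]
```

>>> play_rows --deltas '[{"tx": 1.2, "ty": 0.2, "tz": 3, "rx": 0, "ry": 0, "rz": -0.1}, {"tx": 1, "ty": 0, "tz": 3, "rx": 0, "ry": 0, "rz": 0}, {"tx": 0, "ty": 0, "tz": 0, "rx": 0, "ry": 0, "rz": 0}, {"tx": 0, "ty": 0, "tz": 0, "rx": 0, "ry": 0, "rz": 0}, {"tx": 0, "ty": 0, "tz": 0, "rx": 0, "ry": 0, "rz": 0}, {"tx": 0, "ty": 0, "tz": 0, "rx": 0, "ry": 0, "rz": 0}, {"tx": 0, "ty": 0, "tz": 0, "rx": 0, "ry": 0, "rz": 0}]'

```text
t: 80.25
tool_pos: [0.516, 0.0122, 0.1082]
ee_rot: [2.395, 2.033, 0.0]
wrist_force: [-0.6, 0.0, -0.4]
opening: 0.0192
grip_force: 25.0
```

```bash
python3 - <<'E'
from h import *
plan(516.1,11.8,108,-9.45,1)
im,C=snap('wrist'); c=im[180:330,215:415]
cv2.imwrite('pics/c8.png',cv2.resize(c,(800,600),interpolation=2)[:,:,::-1])
E
```

```text
at [516.   12.2 108.2] yaw -9.37 zaxis [ 1.e-04  0.e+00 -1.e+00] t 80.2 
 n 1 tx -0.3 ty 0.2 tz 0.2 rz 0.08 q [-0.69  0.4   0.69  2.05 -0.35  0.8   0.04]
```

View pics/c8.png

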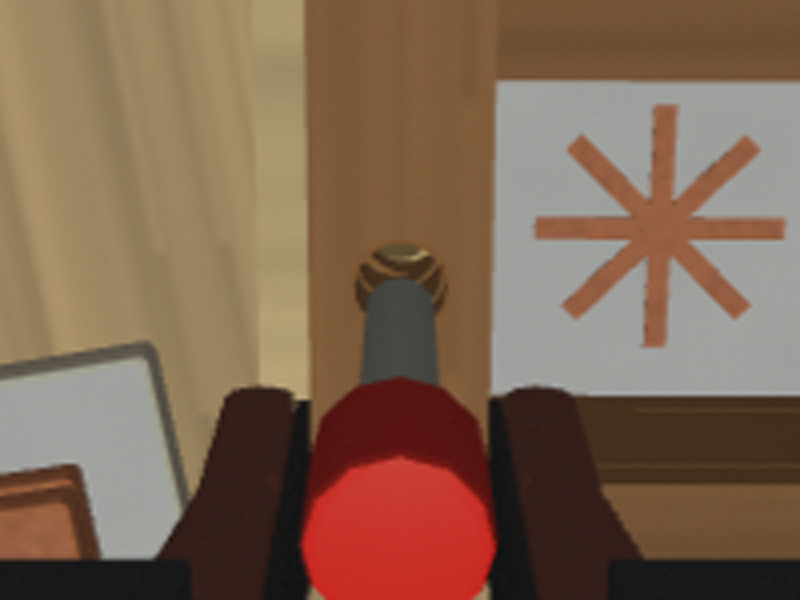

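Pin tip lies over the hole centre (tip ≈(401,299), hole (401,287) in the crop, minus parallax). Drive down.

>>> play_rows --deltas '[{"tx": 0, "ty": 0, "tz": 2, "rx": 0, "ry": 0, "rz": 0}, {"tx": 0, "ty": 0, "tz": 2, "rx": 0, "ry": 0, "rz": 0}, {"tx": 0, "ty": 0, "tz": 2, "rx": 0, "ry": 0, "rz": 0}, {"tx": 0, "ty": 0, "tz": 2, "rx": 0, "ry": 0, "rz": 0}, {"tx": 0, "ty": 0, "tz": 2, "rx": 0, "ry": 0, "rz": 0}, {"tx": 0, "ty": 0, "tz": 2, "rx": 0, "ry": 0, "rz": 0}, {"tx": 0, "ty": 0, "tz": 0, "rx": 0, "ry": 0, "rz": 0}, {"tx": 0, "ty": 0, "tz": 0, "rx": 0, "ry": 0, "rz": 0}, {"tx": 0, "ty": 0, "tz": 0, "rx": 0, "ry": 0, "rz": 0}]'

```text
t: 81.05
tool_pos: [0.516, 0.0121, 0.0962]
ee_rot: [2.395, 2.033, 0.0]
wrist_force: [0.8, 0.6, -1.4]
opening: 0.0194
grip_force: 25.0
```

>>> play_rows --deltas '[{"tx": 0, "ty": 0, "tz": 3, "rx": 0, "ry": 0, "rz": 0}, {"tx": 0, "ty": 0, "tz": 3, "rx": 0, "ry": 0, "rz": 0}, {"tx": 0, "ty": 0, "tz": 3, "rx": 0, "ry": 0, "rz": 0}, {"tx": 0, "ty": 0, "tz": 3, "rx": 0, "ry": 0, "rz": 0}, {"tx": 0, "ty": 0, "tz": 3, "rx": 0, "ry": 0, "rz": 0}, {"tx": 0, "ty": 0, "tz": 3, "rx": 0, "ry": 0, "rz": 0}, {"tx": 0, "ty": 0, "tz": 3, "rx": 0, "ry": 0, "rz": 0}, {"tx": 0, "ty": 0, "tz": 3, "rx": 0, "ry": 0, "rz": 0}, {"tx": 0, "ty": 0, "tz": 3, "rx": 0, "ry": 0, "rz": 0}, {"tx": 0, "ty": 0, "tz": 0, "rx": 0, "ry": 0, "rz": 0}, {"tx": 0, "ty": 0, "tz": 0, "rx": 0, "ry": 0, "rz": 0}]'

```text
t: 81.97
tool_pos: [0.5158, 0.0121, 0.069]
ee_rot: [-2.395, -2.032, 0.001]
wrist_force: [-0.2, 0.4, -0.8]
opening: 0.019
grip_force: 25.0
```

>>> play_rows --deltas '[{"tx": 0, "ty": 0, "tz": 3, "rx": 0, "ry": 0, "rz": 0}, {"tx": 0, "ty": 0, "tz": 3, "rx": 0, "ry": 0, "rz": 0}, {"tx": 0, "ty": 0, "tz": 3, "rx": 0, "ry": 0, "rz": 0}, {"tx": 0, "ty": 0, "tz": 0, "rx": 0, "ry": 0, "rz": 0}, {"tx": 0, "ty": 0, "tz": 0, "rx": 0, "ry": 0, "rz": 0}, {"tx": 0, "ty": 0, "tz": 0, "rx": 0, "ry": 0, "rz": 0}]'

```text
t: 82.47
tool_pos: [0.5159, 0.0121, 0.0601]
ee_rot: [-2.395, -2.033, 0.0]
wrist_force: [-0.4, -0.0, -0.8]
opening: 0.0193
grip_force: 25.0
```

Tip at ~17 mm, in the board's hole, no force. Down to the bottom (TCP ≈ 43).

>>> play_rows --deltas '[{"tx": 0, "ty": 0, "tz": 3, "rx": 0, "ry": 0, "rz": 0}, {"tx": 0, "ty": 0, "tz": 3, "rx": 0, "ry": 0, "rz": 0}, {"tx": 0, "ty": 0, "tz": 3, "rx": 0, "ry": 0, "rz": 0}, {"tx": 0, "ty": 0, "tz": 3, "rx": 0, "ry": 0, "rz": 0}, {"tx": 0, "ty": 0, "tz": 2, "rx": 0, "ry": 0, "rz": 0}, {"tx": 0, "ty": 0, "tz": 1.5, "rx": 0, "ry": 0, "rz": 0}, {"tx": 0, "ty": 0, "tz": 0.7, "rx": 0, "ry": 0, "rz": 0}, {"tx": 0, "ty": 0, "tz": 0, "rx": 0, "ry": 0, "rz": 0}, {"tx": 0, "ty": 0, "tz": 0, "rx": 0, "ry": 0, "rz": 0}, {"tx": 0, "ty": 0, "tz": 0, "rx": 0, "ry": 0, "rz": 0}]'

```text
t: 83.3
tool_pos: [0.516, 0.0121, 0.0441]
ee_rot: [2.395, 2.033, 0.0]
wrist_force: [-0.0, -0.0, -1.1]
opening: 0.0198
grip_force: 25.0
```

>>> play_rows --deltas '[{"tx": 0, "ty": 0, "tz": 0.5, "rx": 0, "ry": 0, "rz": 0}, {"tx": 0, "ty": 0, "tz": 0.4, "rx": 0, "ry": 0, "rz": 0}, {"tx": 0, "ty": 0, "tz": 0, "rx": 0, "ry": 0, "rz": 0}, {"tx": 0, "ty": 0, "tz": 0, "rx": 0, "ry": 0, "rz": 0}, {"tx": 0, "ty": 0, "tz": 0, "rx": 0, "ry": 0, "rz": 0}]'

```text
t: 83.72
tool_pos: [0.516, 0.0122, 0.0432]
ee_rot: [2.395, 2.033, 0.0]
wrist_force: [0.7, -0.2, 0.7]
opening: 0.0193
grip_force: 25.0
```

>>> play_rows --deltas '[{"tx": 0, "ty": 0, "tz": 0.4, "rx": 0, "ry": 0, "rz": 0}, {"tx": 0, "ty": 0, "tz": 0.3, "rx": 0, "ry": 0, "rz": 0}, {"tx": 0, "ty": 0, "tz": 0, "rx": 0, "ry": 0, "rz": 0}, {"tx": 0, "ty": 0, "tz": 0, "rx": 0, "ry": 0, "rz": 0}]'

```text
t: 84.05
tool_pos: [0.516, 0.0122, 0.043]
ee_rot: [-2.395, -2.032, -0.001]
wrist_force: [-2.5, 1.6, 10.2]
opening: 0.0194
grip_force: 25.0
```

>>> play_rows --hand 46 --deltas '[{"tx": 0, "ty": 0, "tz": 0, "rx": 0, "ry": 0, "rz": 0}, {"tx": 0, "ty": 0, "tz": 0, "rx": 0, "ry": 0, "rz": 0}, {"tx": 0, "ty": 0, "tz": 0, "rx": 0, "ry": 0, "rz": 0}, {"tx": 0, "ty": 0, "tz": 0, "rx": 0, "ry": 0, "rz": 0}, {"tx": 0, "ty": 0, "tz": 0, "rx": 0, "ry": 0, "rz": 0}, {"tx": 0, "ty": 0, "tz": -15, "rx": 0, "ry": 0, "rz": 0}, {"tx": 0, "ty": 0, "tz": -30, "rx": 0, "ry": 0, "rz": 0}, {"tx": 0, "ty": 0, "tz": -35, "rx": 0, "ry": 0, "rz": 0}, {"tx": -20, "ty": 20, "tz": -20, "rx": 0, "ry": 0, "rz": 0}, {"tx": -25, "ty": 25, "tz": -5, "rx": 0, "ry": 0, "rz": 0}, {"tx": -25, "ty": 25, "tz": 0, "rx": 0, "ry": 0, "rz": 0}, {"tx": -10, "ty": 12, "tz": 0, "rx": 0, "ry": 0, "rz": 0}, {"tx": 0, "ty": 0, "tz": 0, "rx": 0, "ry": 0, "rz": 0}, {"tx": 0, "ty": 0, "tz": 0, "rx": 0, "ry": 0, "rz": 0}, {"tx": 0, "ty": 0, "tz": 0, "rx": 0, "ry": 0, "rz": 0}, {"tx": 0, "ty": 0, "tz": 0, "rx": 0, "ry": 0, "rz": 0}, {"tx": 0, "ty": 0, "tz": 0, "rx": 0, "ry": 0, "rz": 0}]'

```text
t: 85.47
tool_pos: [0.5832, -0.0786, 0.1471]
ee_rot: [-2.393, -2.034, 0.0]
wrist_force: [0.3, 0.2, -0.9]
opening: 0.0457
grip_force: 0.0
```

```bash
python3 - <<'E'
from h import *
s=ctrl.state();print(s['t'],s['tool_pos'])
im,C=snap('wrist')
h,sa,v=cv2.split(cv2.cvtColor(im,cv2.COLOR_RGB2HSV))
m=((h<=17)&(h>5)&(sa>115)&(v>30)).astype(np.uint8); m[270:]=0; m[:,:100]=0;m[:,520:]=0
for c in blobs(cv2.morphologyEx(m,cv2.MORPH_OPEN,np.ones((3,3))),6000): print('PILE',rect(C,c,.06))
for n,CC,I in [('wrist',C,im),('side',cam('side'),snap('side')[0]),('scene',cam('scene'),snap('scene')[0])]:
    h,sa,v=cv2.split(cv2.cvtColor(I,cv2.COLOR_RGB2HSV)); r=(((h<5)|(h>175))&(sa>180)&(v>60))
    for c in blobs(r,30): print(n,c.mean(0).round(),'z72:',px2w(CC,c.mean(0),.072)[0].round(4))
    if n!='wrist': vars().__setitem__(n,I)
o=np.hstack([cv2.resize(side[170:320,220:420],(400,300)),cv2.resize(scene[170:320,220:420],(400,300))])
o=np.vstack([o,np.hstack([cv2.resize(im,(400,300)),np.zeros((300,400,3),np.uint8)])]); cv2.imwrite('pics/fin.png',o[:,:,::-1])
E
```

```text
85.4667 [ 0.58320381 -0.0786288   0.14710626]
PILE (604.5, -2.2, -9.46, 203.7, 95.7)
wrist [469. 118.] z72: [ 0.6919 -0.0162  0.072 ]
wrist [183. 117.] z72: [0.5172 0.0129 0.072 ]
side [296. 238.] z72: [0.5195 0.0188 0.072 ]
side [374. 220.] z72: [ 0.69  -0.015  0.072]
scene [339. 257.] z72: [ 0.6915 -0.0158  0.072 ]
scene [295. 205.] z72: [0.5179 0.0128 0.072 ]
```

View pics/fin.png

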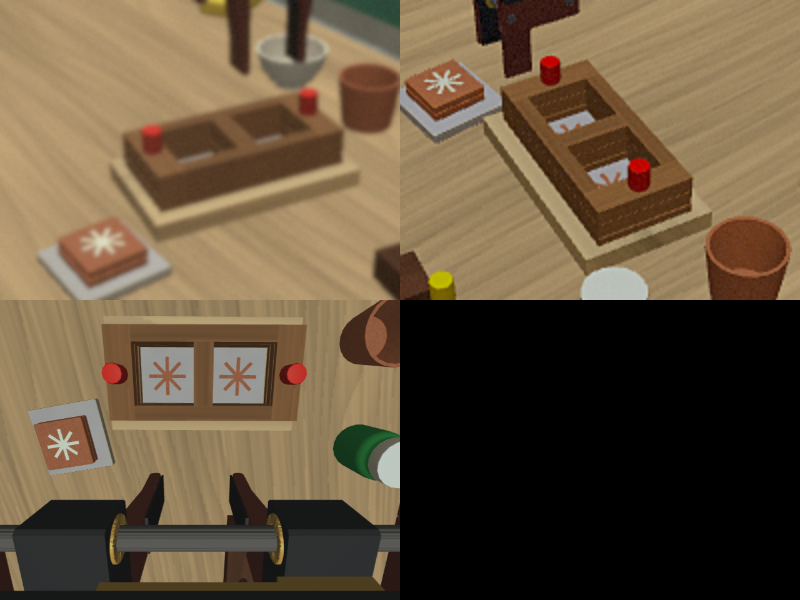

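The pictures show five frames square on the board, both red heads seated on the pile's ends, the tiles stacked on the ware board, and nothing else disturbed.

```bash
python3 -c "
from h import *
print(settled()); print(ctrl.close_job())"
```

```text
0.0029587886337848427
the job is handed in; nothing more can be done
None
```

The job is handed in after about 85 s of robot time: tiles stacked about 3 mm off the ware board's centre, all five frames piled square on the press board, both red pins driven home, and the bowl, jar and beaker untouched.

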